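# Dry-seed a terrazzo sample mould

### The arm

A 6-joint arm with a two-finger parallel gripper is mounted at the origin on the work surface; the furniture and walls round the work are solid. World frame = base frame: x ahead of the robot, y to its left, z up, the work surface at z = 0. Lengths are in mm, angles in rad, forces in N, time in s.
With the tool pointing down it reaches from about 250 to 725 mm from the base axis. Payload 4 kg.
Tool frame: the origin (TCP) lies at the centre of the arm's flange, where the gripper is bolted on; the fingertips stand 173 mm ahead of it and the grasp point (between the pads) lies 155 mm ahead of it (env.tcp_to_grasp is the distance from the TCP to the grasp point, in mm); z points along the fingers, y is the direction in which the jaws open and shut (so a half turn about z gives the same grasp; the last joint's range is limited). The gripper opens to 85 mm and grips with 20 to 120 N. Pads are 22 mm wide; open, the fingers measure 114 mm over their backs; the gripper's body (76 mm by 85 mm) begins 54 mm behind the grasp point. The pads swing forward as they close: fully open they stand 13 mm farther back than shut.
Start: joints at [1.331, 0.241, 0.005, 1.335, 0, 1.571], TCP at [118.752, 485.693, 404.706] pointing down, gripper open.
Joint ranges: [-2.72, 2.72], [-1.05, 1.87], [-1.09, 1.28], [-1.99, 2.15], [-1.42, 1.44], [-3.14, 3.14]. Speed limits (rad/s): [2.79, 2.79, 3.14, 3.14, 3.14, 3.14].

### API

Orientations are given as a unit quaternion [w, x, y, z].
In Python, from rig import status, snapshot, job, env gives the robot as it stands.
- The arm moves only by the tool carry_out, never from a script. Its argument "deltas" is a list of rows, each an object with "gripper": the finger opening in cm, from 0 to 8.54; "linear": the shift along the world's x, y, z in cm, a list of three; "spin": the turn about the world's z in degrees. In form: [{"gripper": gripper, "linear": [tx, ty, tz], "spin": spin}, ...]. A call has exactly 8 rows; each row shifts and turns the pose as measured when the row begins; what a row does not reach is not made up. A row lasts 1/10 s, in which the tool goes at most 50 mm and 8.59 degrees, less where a joint would pass 70% of its speed; a pose out of reach is approached as far as the arm can. A call with a gripper value outside its range is refused whole. The fingers move at their own pace and stop on an object; "force" is the grip in N (left out, the last holds). Time passes only in rows, so rows that do not move let the fingers close, or fill a call up. It gives the time, the measured TCP pose, the force and the opening at its end, in the units of the state.
- status.read_state(): the state, without advancing time (a new reading comes with each control period).
- snapshot(name): name is "scene" or "top"; returns a dict with "pixels" (420x560x3 uint8, red, green, blue), "fx", "fy", "cx", "cy" (pixels), "rvec" (rotation vector, rad) and "tvec" (3), from world to camera coordinates, as OpenCV has them. Camera axes: x right, y down, z forward; pixel columns grow to the right and rows downward; lengths in mm; the calibration is good to about 2 mm. A picture is of the moment at which its call begins. There is no depth.
- job.close_job(): hands the job in, once; it reports no verdict.
The state is a dict: "time_s": time; "q": joint angles; "qd": joint speeds; "tau": joint torques, N m; "tcp_pos": TCP position; "tool_rot": TCP orientation; "force": force on the tool from outside, world axes, zero at the start; "moment": the same for the moment, N m; "gripper_width": opening from 0.0 (shut) to 1.0 (fully open).
Only numpy, scipy, OpenCV 4.12 (cv2) and the standard library are available. Lean on these libraries where they do the work, as an engineer would, in place of code of your own. Each camera call takes 0.05 s, during which the arm holds its last target.

### The job

Get the terrazzo sample ready for pouring: close the open side of the mould by sliding the wooden end gate down into its grooves, brackets outward, until it stands on the board, then shake the red stone chips out of the blue shaker over the mould so that all of them lie on its floor, none on top of another, with at least one in each of the six panels (a chip that strays or crowds may be moved by hand). Stand the empty shaker upright on the bench clear of the mould, and change the reference tile: take the white tile of the last batch out of the pocket on the mould's side, lay it flat on the bench clear of the mould, and slide the matching red stone tile fully home in its place. Leave the grey tile alone.

Things in the scene. Friction and masses are not known exactly. Their poses are not given: they have to be found in the camera images.
- mould_floor (a point): Fixed square sample mould: centre of its floor, 6 mm above the bench; z up, x from the open (gate) side to the closed side, y to the side with the tile pocket. Floor 156 x 156 mm (78 mm each way); aluminium rails round three sides, 16 mm wide, tops 34 mm above the floor. Brass strips 3 mm wide, 8 mm high, one at y = 0 and two at x = +-26 mm, part it into six panels. Board goes on to x = -118 mm.
- gate_seat (a point): Where gate_center lies when the gate is fully home, standing on the floor board: 83 mm to -x of mould_floor, 25 mm above the floor; axes as mould_floor. The gate goes straight down, each end in an upright groove at the front of a side rail; grooves 13 mm wide (x), 175 mm apart from bottom to bottom (y), open at the top, 34 mm above the floor.
- gate_center (a point): Loose end gate: dark wooden board 10 mm thick (x), 172 mm long (y), 50 mm high, lower edge bevelled, 0.32 kg. Steel brackets at y = +-50 mm, 24 mm wide, stand out 31 mm on its -x side, taper up to 34 mm height; it stands on them. Point at mid-board, 25 mm above the lower edge; z up. Fitted, the brackets point out of the mould (x as the mould's x). Grasp the top edge between the brackets.
- gate_bracket (a point): Point midway between the feet of the gate's two brackets: 30 mm to -x of gate_center in its frame and 21 mm below it; axes as gate_center.
- shaker_handle (a point): Blue shaker standing on the bench: box 140 mm long (x), 62 wide, 46 high with clear cover, open only at its -x end (mouth 46 wide, 40 high); 0.30 kg empty. Point at the centre of its black bar handle, 80 mm above the underside; bar along x, 92 mm long, 20 mm wide (y), 22 mm high, 23 mm above the cover, free between posts at x = +-36 mm. z up.
- shaker_mouth (a point): Middle of the lower lip of the shaker's mouth: in its frame 70 mm to -x of the handle point and 77 mm below it; axes as shaker_handle. Level, the chips stay in; tipped mouth down 20 to 28 degrees they leave one or two at a time when it is shaken along its x by some 20 mm; from about 27 to 35 degrees they run out by themselves (friction about 0.6).
- red_tile_c (a point): Dark red polished stone tile (the reference), 48 (x) x 55 (y) x 12 mm, 0.1 kg, lying flat on the bench; point at its centre, 6 mm above its underside; z up.
- white_tile_c (a point): White marble tile of the last batch, 48 (x) x 55 (y) x 12 mm, 0.1 kg, at first home in the pocket, flat on the bench; point at its centre, 6 mm above its underside; z up.
- pocket_seat (a point): Where a tile's centre lies when it is home in the grey pocket beside the mould; axes as mould_floor. A tile slides flat on the bench to +x, 55 mm sides along x, either end first. Pocket 52 mm wide, walls 6 mm thick, 19 mm high, lips reach 6 mm in, 15.5 mm above the bench. Mouth 4 mm to -x of here, with flares 9 mm more; stop 28 mm to +x: a seated tile stands 23 mm out, 14 mm past the flares.
- water_pot_rim (a point): Bystander: centre of the rim of a dark grey water pot standing fixed on the bench, 94 mm across, 88 mm high; a white hose hangs into it from the robot's side, up to 95 mm high.
- grey_tile_c (a point): Bystander: a dark grey stone tile 60 x 60 x 11 mm of another batch, lying flat; point at its centre. Leave it.
- chip0_c (a point): One of eight to ten dark red angular stone chips (an absent one reads None), about 23 x 20 x 17 mm, 15 g; they start inside the shaker. Point at its centre; it may lie on any side, so its axes tell nothing.
- chip1_c (a point): Another stone chip like chip0_c (absent: None).
- chip2_c (a point): Another stone chip like chip0_c (absent: None).
- chip3_c (a point): Another stone chip like chip0_c (absent: None).
- chip4_c (a point): Another stone chip like chip0_c (absent: None).
- chip5_c (a point): Another stone chip like chip0_c (absent: None).
- chip6_c (a point): Another stone chip like chip0_c (absent: None).
- chip7_c (a point): Another stone chip like chip0_c (absent: None).
- chip8_c (a point): Another stone chip like chip0_c (absent: None).
- chip9_c (a point): Another stone chip like chip0_c (absent: None).
Things that resemble listed ones, but are neither listed nor needed, are in the scene too. Leave any orange look-alike of the part that bears red_tile_c alone.

How it is judged (in metres and radians):
On the way, in this order (a step that is already met when the one before it is completed fails the run):
1. the gate stands fully home in its grooves (z of gate_center in the frame of gate_seat between -0.004 and 0.004 m and horizontal distance between gate_center and gate_seat below 0.006 m and angle between the y axis of gate_center and the y axis of gate_seat, either way round below 0.05 rad and angle between gate_center's own z axis and vertical below 0.1 rad and x of gate_bracket in the frame of mould_floor below -0.09 m), for 0.2 s.
2. the shaker is held over the mould and tipped, with the gate in place (all of step 1 and x of shaker_mouth in the frame of mould_floor between -0.078 and 0.078 m and y of shaker_mouth in the frame of mould_floor between -0.078 and 0.078 m and height (world z) of shaker_mouth above 0.04 m and angle between shaker_handle's own z axis and vertical above 0.17 rad), for 0.2 s.
3. all chips lie on the floor of the mould, none on another (x of chip0_c in the frame of mould_floor between -0.078 and 0.078 m and x of chip1_c in the frame of mould_floor between -0.078 and 0.078 m and x of chip2_c in the frame of mould_floor between -0.078 and 0.078 m and x of chip3_c in the frame of mould_floor between -0.078 and 0.078 m and x of chip4_c in the frame of mould_floor between -0.078 and 0.078 m and x of chip5_c in the frame of mould_floor between -0.078 and 0.078 m and x of chip6_c in the frame of mould_floor between -0.078 and 0.078 m and x of chip7_c in the frame of mould_floor between -0.078 and 0.078 m and x of chip8_c in the frame of mould_floor between -0.078 and 0.078 m and x of chip9_c in the frame of mould_floor between -0.078 and 0.078 m and y of chip0_c in the frame of mould_floor between -0.078 and 0.078 m and y of chip1_c in the frame of mould_floor between -0.078 and 0.078 m and y of chip2_c in the frame of mould_floor between -0.078 and 0.078 m and y of chip3_c in the frame of mould_floor between -0.078 and 0.078 m and y of chip4_c in the frame of mould_floor between -0.078 and 0.078 m and y of chip5_c in the frame of mould_floor between -0.078 and 0.078 m and y of chip6_c in the frame of mould_floor between -0.078 and 0.078 m and y of chip7_c in the frame of mould_floor between -0.078 and 0.078 m and y of chip8_c in the frame of mould_floor between -0.078 and 0.078 m and y of chip9_c in the frame of mould_floor between -0.078 and 0.078 m and z of each of chip0_c, chip1_c, chip2_c, chip3_c, chip4_c, chip5_c, chip6_c, chip7_c, chip8_c, chip9_c in the frame of mould_floor below 0.0175 m), for 0.2 s.
At the end, for the whole second after the job is handed in: Gate home within 6 mm, 4 mm in height, 0.05 rad; all chips inside, centres under 17.5 mm above the floor, at least one in each panel; red tile within 4 mm of its seat, white one flat on the bench 65 mm off; shaker upright on the bench, handle 160 mm off the mould's middle; all at rest (all of step 1 and all of step 3 and ((x of chip0_c in the frame of mould_floor below -0.026 m and y of chip0_c in the frame of mould_floor above 0 m) or (x of chip1_c in the frame of mould_floor below -0.026 m and y of chip1_c in the frame of mould_floor above 0 m) or (x of chip2_c in the frame of mould_floor below -0.026 m and y of chip2_c in the frame of mould_floor above 0 m) or (x of chip3_c in the frame of mould_floor below -0.026 m and y of chip3_c in the frame of mould_floor above 0 m) or (x of chip4_c in the frame of mould_floor below -0.026 m and y of chip4_c in the frame of mould_floor above 0 m) or (x of chip5_c in the frame of mould_floor below -0.026 m and y of chip5_c in the frame of mould_floor above 0 m) or (x of chip6_c in the frame of mould_floor below -0.026 m and y of chip6_c in the frame of mould_floor above 0 m) or (x of chip7_c in the frame of mould_floor below -0.026 m and y of chip7_c in the frame of mould_floor above 0 m) or (x of chip8_c in the frame of mould_floor below -0.026 m and y of chip8_c in the frame of mould_floor above 0 m) or (x of chip9_c in the frame of mould_floor below -0.026 m and y of chip9_c in the frame of mould_floor above 0 m)) and ((x of chip0_c in the frame of mould_floor below -0.026 m and y of chip0_c in the frame of mould_floor below 0 m) or (x of chip1_c in the frame of mould_floor below -0.026 m and y of chip1_c in the frame of mould_floor below 0 m) or (x of chip2_c in the frame of mould_floor below -0.026 m and y of chip2_c in the frame of mould_floor below 0 m) or (x of chip3_c in the frame of mould_floor below -0.026 m and y of chip3_c in the frame of mould_floor below 0 m) or (x of chip4_c in the frame of mould_floor below -0.026 m and y of chip4_c in the frame of mould_floor below 0 m) or (x of chip5_c in the frame of mould_floor below -0.026 m and y of chip5_c in the frame of mould_floor below 0 m) or (x of chip6_c in the frame of mould_floor below -0.026 m and y of chip6_c in the frame of mould_floor below 0 m) or (x of chip7_c in the frame of mould_floor below -0.026 m and y of chip7_c in the frame of mould_floor below 0 m) or (x of chip8_c in the frame of mould_floor below -0.026 m and y of chip8_c in the frame of mould_floor below 0 m) or (x of chip9_c in the frame of mould_floor below -0.026 m and y of chip9_c in the frame of mould_floor below 0 m)) and ((x of chip0_c in the frame of mould_floor between -0.026 and 0.026 m and y of chip0_c in the frame of mould_floor above 0 m) or (x of chip1_c in the frame of mould_floor between -0.026 and 0.026 m and y of chip1_c in the frame of mould_floor above 0 m) or (x of chip2_c in the frame of mould_floor between -0.026 and 0.026 m and y of chip2_c in the frame of mould_floor above 0 m) or (x of chip3_c in the frame of mould_floor between -0.026 and 0.026 m and y of chip3_c in the frame of mould_floor above 0 m) or (x of chip4_c in the frame of mould_floor between -0.026 and 0.026 m and y of chip4_c in the frame of mould_floor above 0 m) or (x of chip5_c in the frame of mould_floor between -0.026 and 0.026 m and y of chip5_c in the frame of mould_floor above 0 m) or (x of chip6_c in the frame of mould_floor between -0.026 and 0.026 m and y of chip6_c in the frame of mould_floor above 0 m) or (x of chip7_c in the frame of mould_floor between -0.026 and 0.026 m and y of chip7_c in the frame of mould_floor above 0 m) or (x of chip8_c in the frame of mould_floor between -0.026 and 0.026 m and y of chip8_c in the frame of mould_floor above 0 m) or (x of chip9_c in the frame of mould_floor between -0.026 and 0.026 m and y of chip9_c in the frame of mould_floor above 0 m)) and ((x of chip0_c in the frame of mould_floor between -0.026 and 0.026 m and y of chip0_c in the frame of mould_floor below 0 m) or (x of chip1_c in the frame of mould_floor between -0.026 and 0.026 m and y of chip1_c in the frame of mould_floor below 0 m) or (x of chip2_c in the frame of mould_floor between -0.026 and 0.026 m and y of chip2_c in the frame of mould_floor below 0 m) or (x of chip3_c in the frame of mould_floor between -0.026 and 0.026 m and y of chip3_c in the frame of mould_floor below 0 m) or (x of chip4_c in the frame of mould_floor between -0.026 and 0.026 m and y of chip4_c in the frame of mould_floor below 0 m) or (x of chip5_c in the frame of mould_floor between -0.026 and 0.026 m and y of chip5_c in the frame of mould_floor below 0 m) or (x of chip6_c in the frame of mould_floor between -0.026 and 0.026 m and y of chip6_c in the frame of mould_floor below 0 m) or (x of chip7_c in the frame of mould_floor between -0.026 and 0.026 m and y of chip7_c in the frame of mould_floor below 0 m) or (x of chip8_c in the frame of mould_floor between -0.026 and 0.026 m and y of chip8_c in the frame of mould_floor below 0 m) or (x of chip9_c in the frame of mould_floor between -0.026 and 0.026 m and y of chip9_c in the frame of mould_floor below 0 m)) and ((x of chip0_c in the frame of mould_floor above 0.026 m and y of chip0_c in the frame of mould_floor above 0 m) or (x of chip1_c in the frame of mould_floor above 0.026 m and y of chip1_c in the frame of mould_floor above 0 m) or (x of chip2_c in the frame of mould_floor above 0.026 m and y of chip2_c in the frame of mould_floor above 0 m) or (x of chip3_c in the frame of mould_floor above 0.026 m and y of chip3_c in the frame of mould_floor above 0 m) or (x of chip4_c in the frame of mould_floor above 0.026 m and y of chip4_c in the frame of mould_floor above 0 m) or (x of chip5_c in the frame of mould_floor above 0.026 m and y of chip5_c in the frame of mould_floor above 0 m) or (x of chip6_c in the frame of mould_floor above 0.026 m and y of chip6_c in the frame of mould_floor above 0 m) or (x of chip7_c in the frame of mould_floor above 0.026 m and y of chip7_c in the frame of mould_floor above 0 m) or (x of chip8_c in the frame of mould_floor above 0.026 m and y of chip8_c in the frame of mould_floor above 0 m) or (x of chip9_c in the frame of mould_floor above 0.026 m and y of chip9_c in the frame of mould_floor above 0 m)) and ((x of chip0_c in the frame of mould_floor above 0.026 m and y of chip0_c in the frame of mould_floor below 0 m) or (x of chip1_c in the frame of mould_floor above 0.026 m and y of chip1_c in the frame of mould_floor below 0 m) or (x of chip2_c in the frame of mould_floor above 0.026 m and y of chip2_c in the frame of mould_floor below 0 m) or (x of chip3_c in the frame of mould_floor above 0.026 m and y of chip3_c in the frame of mould_floor below 0 m) or (x of chip4_c in the frame of mould_floor above 0.026 m and y of chip4_c in the frame of mould_floor below 0 m) or (x of chip5_c in the frame of mould_floor above 0.026 m and y of chip5_c in the frame of mould_floor below 0 m) or (x of chip6_c in the frame of mould_floor above 0.026 m and y of chip6_c in the frame of mould_floor below 0 m) or (x of chip7_c in the frame of mould_floor above 0.026 m and y of chip7_c in the frame of mould_floor below 0 m) or (x of chip8_c in the frame of mould_floor above 0.026 m and y of chip8_c in the frame of mould_floor below 0 m) or (x of chip9_c in the frame of mould_floor above 0.026 m and y of chip9_c in the frame of mould_floor below 0 m)) and x of red_tile_c in the frame of pocket_seat between -0.004 and 0.004 m and y of red_tile_c in the frame of pocket_seat between -0.004 and 0.004 m and z of red_tile_c in the frame of pocket_seat between -0.003 and 0.004 m and height (world z) of white_tile_c below 0.009 m and horizontal distance between white_tile_c and pocket_seat above 0.065 m and angle between white_tile_c's own z axis and vertical below 0.1 rad and height (world z) of shaker_handle below 0.086 m and angle between shaker_handle's own z axis and vertical below 0.08 rad and horizontal distance between shaker_handle and mould_floor above 0.16 m and linear speed of each of gate, shaker, red_tile, white_tile, chip0, chip1, chip2, chip3, chip4, chip5, chip6, chip7, chip8, chip9 below 0.02 m/s); the robot touches nothing.
It fails at once if the grey tile is moved more than 20 mm (distance of grey_tile_c from where it was at the start of the episode above 0.02 m).
Of chip0, chip1, chip2, chip3, chip4, chip5, chip6, chip7, chip8, chip9 only 8 to 10 are there at a start; the rules pass over those that are not, and their reading is None.
At some moment in a run one of gate, red_tile may be knocked a few centimetres aside while the robot is not near it.
It also fails if it takes over 210 s, if anything falls off the work surface, if the arm or the gripper's body presses on something with over 40 N, if the wrist force passes 120 N, or if a joint passes its speed limit or range.

## Working session

There is one attempt and no reset: what is moved stays moved. The work goes in short steps, Python scripts to look and compute and a tool call to move; the robot and the scene stay as the last step left them, time stands still between calls to the robot, and variables do not carry over. Pictures are saved under pics/ and viewed, and the job is handed in when it is done.

Besides the shell and the picture viewer there is one more tool, called after "Call:" in YAML: its name, and indented under it one key for each argument. carry_out: Moves the arm, as the interface text tells. Its arguments: {"type":"object","properties":{"deltas":{"type":"array","items":{"type":"object","properties":{"gripper":{"type":"number"},"linear":{"type":"array","items":{"type":"number"}},"spin":{"type":"number"}}}},"force":{"type":"number"}},"required":["deltas"]}

```bash
ls; mkdir -p pics; cat > h.py <<'E'
import numpy as np, cv2
from rig import status, snapshot, job, env
def snap(name,fn=None):
    s=snapshot(name); im=cv2.cvtColor(s["pixels"],cv2.COLOR_RGB2BGR)
    if fn: cv2.imwrite("pics/"+fn,im)
    K=np.array([[s["fx"],0,s["cx"]],[0,s["fy"],s["cy"]],[0,0,1.]])
    R,_=cv2.Rodrigues(np.array(s["rvec"],float)); t=np.array(s["tvec"],float).ravel()
    np.savez("cam_%s.npz"%name,K=K,R=R,t=t)
    return im
def cam(name):
    d=np.load("cam_%s.npz"%name); return d["K"],d["R"],d["t"]
def at(name,uv,z):
    K,R,t=cam(name); uv=np.atleast_2d(uv).astype(float); out=[]
    C=-R.T@t
    for u,v in uv:
        d=R.T@np.linalg.solve(K,[u,v,1]); out.append(C+d*(z-C[2])/d[2])
    return np.array(out)
def proj(name,P):
    K,R,t=cam(name); P=np.atleast_2d(P).astype(float)
    c=(R@P.T).T+t; q=(K@c.T).T; return q[:,:2]/q[:,2:]
def crop(im,fn,x0,y0,x1,y1,k):
    c=cv2.resize(im[y0:y1,x0:x1],None,fx=k,fy=k,interpolation=cv2.INTER_CUBIC)
    cv2.imwrite("pics/"+fn,c)
def st():
    s=status.read_state(); print(round(s["time_s"],2),np.round(s["tcp_pos"],1),np.round(s["tool_rot"],3),"F",np.round(s["force"],1),"w",round(s["gripper_width"],3),"q",np.round(s["q"],3))
    return s
E
python3 - <<'E'
from h import *
st()
for n in ("scene","top"):
    snap(n,n+"0.png"); K,R,t=cam(n); print(n,K[0,0],K[0,2],K[1,2],-R.T@t, R[2])
E
```

```text
pics
0.0 [118.7 485.4 403.8] [-0.     0.12   0.993 -0.001] F [ 0.1 -0.5 -0.6] w 0.995 q [1.331 0.241 0.004 1.335 0.    1.571]
scene 423.3836565758997 279.2261199939824 213.94744040297732 [-111.27698233 -657.79237351  563.26783667] [ 0.59492879  0.67275405 -0.43984285]
top 411.24437515339315 280.46556133350964 205.76822732584608 [ 411.95346166   31.32173397 1101.1680039 ] [ 0.09905564  0.02936985 -0.99464838]
```

```bash
python3 - <<'E'
from h import *
im=cv2.imread("pics/top0.png"); crop(im,"t0a.png",135,115,305,305,4); crop(im,"t0b.png",310,110,450,260,4)
im=cv2.imread("pics/scene0.png"); crop(im,"s0a.png",150,170,350,285,4); crop(im,"s0b.png",290,220,420,330,5)
E
cat > fit.py <<'E'
from h import *
from scipy.optimize import least_squares
def fit(obs,x0):
    # obs: list of (cam,u,v,(lx,ly,zworld)); pose x,y,yaw
    def res(p):
        c,s=np.cos(p[2]),np.sin(p[2]); r=[]
        for n,u,v,(lx,ly,z) in obs:
            q=proj(n,[p[0]+c*lx-s*ly,p[1]+s*lx+c*ly,z])[0]; r+=[q[0]-u,q[1]-v]
        return np.array(r)
    o=least_squares(res,x0,loss="soft_l1"); print("pose",np.round(o.x[:2],1),"deg",round(np.degrees(o.x[2]),2)); print(np.round(res(o.x).reshape(-1,2),1).tolist()); return o.x
E
python3 - <<'E'
from fit import *
T=lambda u,v:(135+u/4,115+v/4); S=lambda u,v:(150+u/4,170+v/4)
t=lambda u,v,l:("top",*T(u,v),l); s=lambda u,v,l:("scene",*S(u,v),l)
print("cross",at("top",[T(519,318),T(523,398)],14))
m=[t(519,318,(26,0,14)),t(523,398,(-26,0,14)),t(368,222,(94,94,40)),t(652,205,(94,-94,40)),t(383,543,(-118,94,6)),t(671,525,(-118,-94,6)),
 s(435,398,(-118,-94,6)),s(247,280,(-118,94,6)),s(483,143,(94,94,40)),s(671,230,(94,-94,40)),s(447,272,(-26,0,14)),s(500,245,(26,0,14))]
fit(m,[500,50,0])
print("gate top back corners",at("top",[T(105,312),T(80,570)],50))
g=[t(105,312,(5,-86,50)),t(80,570,(5,86,50)),t(140,312,(-5,-86,50))]
# gate frame: x=+y world => yaw 90: local y = -world x
fit([t(105,312,(5,-86,50)),t(80,570,(5,86,50)),s(292,85,(5,-86,50)),s(80,133,(5,86,50)),s(90,195,(-5,86,0))],[500,270,1.57])
print("tiles white,red at z12"); print(at("top",[T(302,452),T(369,450),T(373,535),T(304,540)],12)); print(at("top",[T(241,577),T(307,597),T(281,678),T(215,657)],12))
print("grey",at("top",[T(267,98)],11))
B=lambda u,v:(310+u/4,110+v/4)
print("handle ends z91",at("top",[B(363,312),B(393,440)],91)); print("cover corners z46?",at("top",[B(292,293),B(385,270),B(433,485),B(338,502)],48))
print("pot",at("top",[B(147,342)],88))
b=lambda u,v,l:("top",*B(u,v),l); c=lambda u,v,l:("scene",290+u/5,220+v/5,l)
fit([b(292,293,(70,31,46)),b(385,270,(70,-31,46)),b(433,485,(-70,-31,46)),b(338,502,(-70,31,46)),c(393,530,(-70,-31,0)),c(268,470,(-70,31,0)),c(553,285,(70,-31,48)),c(405,445,(-70,-31,48))],[500,-270,.2])
E
```

```text
cross [[550.87041727 105.1505766   14.        ]
 [497.33052484 102.68233977  14.        ]]
pose [524.3 104.6] deg 2.59
[[-0.3, 0.2], [-0.3, -0.4], [-0.1, -0.7], [0.4, -0.5], [1.3, 0.0], [0.0, 0.8], [-0.3, -0.8], [-0.2, 0.0], [-0.6, -0.4], [0.7, -0.2], [-0.8, 0.4], [0.3, 0.7]]
gate top back corners [[553.22025343 372.29347395  50.        ]
 [386.80464808 384.86091948  50.        ]]
pose [472.3 372.9] deg -1714.99
[[0.8, -2.0], [-0.2, -0.1], [-1.3, -1.2], [-0.6, 0.3], [0.1, 1.5]]
tiles white,red at z12
[[462.8772735  250.25811518  12.        ]
 [463.81608142 205.47956916  12.        ]
 [407.59013327 202.51395029  12.        ]
 [404.62797408 248.37023793  12.        ]]
[[380.59470314 290.03383008  12.        ]
 [367.22109888 246.02738557  12.        ]
 [314.60011821 262.71107013  12.        ]
 [328.43921103 306.57526943  12.        ]]
grey [[704.18404145 276.73624137  11.        ]]
handle ends z91 [[ 553.38354453 -234.98544744   91.        ]
 [ 474.45702984 -250.28090016   91.        ]]
cover corners z46? [[ 572.24427702 -201.54737169   48.        ]
 [ 586.44756121 -261.30817075   48.        ]
 [ 448.35103254 -286.29652455   48.        ]
 [ 438.09870528 -226.23354329   48.        ]]
pot [[ 536.65259081 -102.80064333   88.        ]]
pose [ 512.5 -245.5] deg 10.87
[[-0.1, -1.1], [0.4, -0.1], [0.9, -0.5], [0.6, 0.1], [-0.3, 1.4], [-2.9, 0.6], [0.1, -2.0], [-0.3, -1.2]]
```

Call:
carry_out:
  deltas:
    - {"gripper": 5,"linear": [4.4,-1.4,-1],"spin": 1.2}
    - {"gripper": 5,"linear": [4.4,-1.4,-1],"spin": 1.2}
    - {"gripper": 5,"linear": [4.4,-1.4,-1],"spin": 1.2}
    - {"gripper": 5,"linear": [4.4,-1.4,-1],"spin": 1.2}
    - {"gripper": 5,"linear": [4.4,-1.4,-1],"spin": 1.2}
    - {"gripper": 5,"linear": [4.4,-1.4,-1],"spin": 1.2}
    - {"gripper": 5,"linear": [4.4,-1.4,-1],"spin": 1.2}
    - {"gripper": 5,"linear": [4.4,-1.4,-1],"spin": 1.2}
  force: 40

```text
time_s: 0.9
tcp_pos: [476.1, 370.1, 319.2]
tool_rot: [-0.002, 0.025, 1.0, -0.001]
force: [-0.1, 1.1, 1.2]
gripper_width: 0.583
```

```bash
cat >> h.py <<'E'
from scipy.spatial.transform import Rotation as Ro
def yaw(s):
    w,x,y,z=s["tool_rot"]; M=Ro.from_quat([x,y,z,w]).as_matrix(); return np.degrees(np.arctan2(M[1,1],M[0,1])), np.degrees(np.arccos(-M[2,2]))
E
python3 - <<'E'
from h import *
s=st(); print(yaw(s), s["tcp_pos"])
im=snap("top","top1.png"); crop(im,"t1.png",140,160,240,270,6); im=snap("scene","scene1.png"); crop(im,"s1.png",100,120,240,260,5)
E
```

```text
0.9 [476.1 370.1 319.2] [-0.002  0.025  1.    -0.001] F [-0.1  1.1  1.2] w 0.583 q [0.66  0.492 0.147 1.231 0.002 0.71 ]
(np.float64(87.15653999819773), np.float64(0.2839115050631134)) [476.06635557 370.10964911 319.1616039 ]
```

Call:
carry_out:
  deltas:
    - {"gripper": 5,"linear": [-0.5,0.3,-2.5],"spin": -1.8}
    - {"gripper": 5,"linear": [0,0,-2.5],"spin": 0}
    - {"gripper": 5,"linear": [0,0,-2.5],"spin": 0}
    - {"gripper": 5,"linear": [0,0,-2.5],"spin": 0}
    - {"gripper": 5,"linear": [0,0,-2],"spin": 0}
    - {"gripper": 5,"linear": [0,0,0],"spin": 0}
    - {"gripper": 1,"linear": [0,0,0],"spin": 0}
    - {"gripper": 0.5,"linear": [0,0,0],"spin": 0}

```text
time_s: 1.8
tcp_pos: [472.1, 370.2, 191.3]
tool_rot: [-0.005, 0.047, 0.999, -0.003]
force: [-0.7, 7.0, -1.3]
gripper_width: 0.255
```

```bash
python3 - <<'E'
from h import *
s=st(); print(yaw(s), s["tcp_pos"])
im=snap("scene","scene2.png"); crop(im,"s2.png",130,130,270,250,5)
E
```

```text
1.8 [472.1 370.2 191.3] [-0.005  0.047  0.999 -0.003] F [-0.7  7.  -1.3] w 0.255 q [ 0.665  0.607 -0.021  0.955  0.002  0.759]
(np.float64(84.6136655276941), np.float64(0.6947051790635931)) [472.14541888 370.22292378 191.26141322]
```

Call:
carry_out:
  deltas:
    - {"gripper": 0,"linear": [0,0,0],"spin": 0}
    - {"gripper": 0,"linear": [0,0,0],"spin": 0}
    - {"gripper": 0,"linear": [0,0,0],"spin": 0}
    - {"gripper": 0,"linear": [0,0,0],"spin": 0}
    - {"gripper": 0,"linear": [0,0,2],"spin": 0}
    - {"gripper": 0,"linear": [0,0,3],"spin": 0}
    - {"gripper": 0,"linear": [0,0,3],"spin": 0}
    - {"gripper": 0,"linear": [0,0,3],"spin": 0}
  force: 60

```text
time_s: 2.65
tcp_pos: [469.7, 368.0, 299.2]
tool_rot: [-0.01, 0.047, 0.999, -0.008]
force: [1.3, 0.3, -2.9]
gripper_width: 0.107
```

```bash
python3 - <<'E'
from h import *
s=st(); print(yaw(s), s["tcp_pos"])
im=snap("scene","scene3.png"); crop(im,"s3.png",130,110,270,230,5)
E
```

```text
2.65 [469.7 368.  299.2] [-0.01   0.047  0.999 -0.008] F [ 1.3  0.3 -2.9] w 0.107 q [6.640e-01 5.030e-01 1.110e-01 1.204e+00 1.000e-03 7.590e-01]
(np.float64(84.59315150604162), np.float64(1.4708525095050506)) [469.68473382 368.0393175  299.15799918]
```

Call:
carry_out:
  deltas:
    - {"gripper": 0,"linear": [-0.3,-3.0,0],"spin": -8}
    - {"gripper": 0,"linear": [-0.3,-3.0,0],"spin": -8}
    - {"gripper": 0,"linear": [-0.3,-3.0,0],"spin": -8}
    - {"gripper": 0,"linear": [-0.3,-3.0,0],"spin": -8}
    - {"gripper": 0,"linear": [-0.3,-3.0,0],"spin": -8}
    - {"gripper": 0,"linear": [-0.3,-3.0,0],"spin": -8}
    - {"gripper": 0,"linear": [-0.3,-3.0,0],"spin": -8}
    - {"gripper": 0,"linear": [-0.3,-3.0,0],"spin": -8}

```text
time_s: 3.5
tcp_pos: [445.3, 124.5, 305.8]
tool_rot: [-0.003, 0.585, 0.811, 0.001]
force: [1.4, -0.6, -3.8]
gripper_width: 0.108
```

```bash
python3 - <<'E'
from h import *
s=st(); print(yaw(s), s["tcp_pos"])
E
```

```text
3.5 [445.3 124.5 305.8] [-0.003  0.585  0.811  0.001] F [ 1.4 -0.6 -3.8] w 0.108 q [ 0.271  0.239 -0.267  1.068  0.006  1.521]
(np.float64(18.39010719892621), np.float64(0.3571021580242162)) [445.31023092 124.4909955  305.80259794]
```

Call:
carry_out:
  deltas:
    - {"gripper": 0,"linear": [-0.1,-0.8,-1],"spin": -5}
    - {"gripper": 0,"linear": [-0.1,-0.8,-1],"spin": -5}
    - {"gripper": 0,"linear": [-0.1,-0.8,-1],"spin": -5.8}
    - {"gripper": 0,"linear": [0,0,-1],"spin": 0}
    - {"gripper": 0,"linear": [0,0,-0.5],"spin": 0}
    - {"gripper": 0,"linear": [0,0,0],"spin": 0}
    - {"gripper": 0,"linear": [0,0,0],"spin": 0}
    - {"gripper": 0,"linear": [0,0,0],"spin": 0}

```text
time_s: 4.3
tcp_pos: [440.6, 95.9, 258.3]
tool_rot: [-0.002, 0.696, 0.718, 0.001]
force: [0.6, 0.2, -3.8]
gripper_width: 0.11
```

```bash
python3 - <<'E'
from h import *
s=st(); print(yaw(s), s["tcp_pos"])
im=snap("top","top4.png"); crop(im,"t4.png",215,155,325,265,7)
im=snap("scene","scene4.png"); crop(im,"s4.png",180,150,340,280,5)
E
```

```text
4.3 [440.6  95.9 258.3] [-0.002  0.696  0.718  0.001] F [ 0.6  0.2 -3.8] w 0.11 q [ 0.213  0.271 -0.366  0.935  0.005  1.753]
(np.float64(1.7846675566287822), np.float64(0.27348387824482634)) [440.64511937  95.88080749 258.26918642]
```

```bash
python3 - <<'E'
from fit import *
T=lambda u,v:(215+u/7,155+v/7); S=lambda u,v:(180+u/5,150+v/5)
zt=117
print(at("top",[T(606,538),T(606,563),T(478,542),T(480,568)],zt))
fit([("top",*T(606,538),(5,-86,zt)),("top",*T(606,564),(-5,-86,zt)),("scene",*S(442,353),(-5,-86,zt)),("scene",*S(212,250),(-5,86,zt)),("scene",*S(442,452),(-2,-86,zt-50))],[441,98,0.03])
# mould again
t=lambda u,v,l:("top",*T(u,v),l); s=lambda u,v,l:("scene",*S(u,v),l)
fit([t(81,105,(94,94,40)),t(582,75,(94,-94,40)),t(340,280,(26,0,14)),t(618,645,(-118,-94,6)),s(399,603,(-118,-94,6)),s(157,450,(-118,94,6)),s(447,280,(94,94,40)),s(690,385,(94,-94,40)),s(483,412,(26,0,14)),s(423,447,(-26,0,14))],[524,104,0.04])
E
```

```text
[[446.85763205  10.43667399 117.        ]
 [438.35129196  10.5423313  117.        ]
 [445.86192488  54.10969537 117.        ]
 [437.00032068  53.49840134 117.        ]]
pose [443.2  95.8] deg 1.59
[[0.2, -1.6], [0.3, -1.1], [-1.7, 2.0], [-0.1, -0.2], [-0.6, 0.6]]
pose [524.  103.7] deg 3.31
[[0.2, 0.4], [0.1, -0.3], [1.1, -0.1], [0.4, -0.5], [-0.5, -1.6], [0.2, 0.6], [0.3, -0.5], [0.6, 0.1], [-1.2, -0.3], [-3.4, -0.8]]
```

Call:
carry_out:
  deltas:
    - {"gripper": 0,"linear": [0.1,0.5,-1],"spin": 0.9}
    - {"gripper": 0,"linear": [0,0,-1],"spin": 0}
    - {"gripper": 0,"linear": [0,0,0],"spin": 0}
    - {"gripper": 0,"linear": [0,0,0],"spin": 0}
    - {"gripper": 0,"linear": [0,0,0],"spin": 0}
    - {"gripper": 0,"linear": [0,0,0],"spin": 0}
    - {"gripper": 0,"linear": [0,0,0],"spin": 0}
    - {"gripper": 0,"linear": [0,0,0],"spin": 0}

```text
time_s: 5.2
tcp_pos: [442.2, 101.7, 237.1]
tool_rot: [-0.002, 0.69, 0.724, 0.001]
force: [0.6, 0.3, -3.6]
gripper_width: 0.104
```

```bash
python3 - <<'E'
from h import *
s=st(); print(yaw(s), s["tcp_pos"])
im=snap("top","top5.png"); a=cv2.resize(im[215:262,270:312],None,fx=9,fy=9,interpolation=cv2.INTER_CUBIC)
im=snap("scene","scene5.png"); b=cv2.resize(im[190:270,185:285],None,fx=7,fy=7,interpolation=cv2.INTER_CUBIC)
cv2.imwrite("pics/t5.png",a);cv2.imwrite("pics/s5.png",b)
E
```

```text
5.2 [442.2 101.7 237.1] [-0.002  0.69   0.724  0.001] F [ 0.6  0.3 -3.6] w 0.104 q [ 0.225  0.302 -0.388  0.88   0.005  1.747]
(np.float64(2.812637524380341), np.float64(0.25885460919125075)) [442.18717019 101.72110059 237.13479647]
```

Call:
carry_out:
  deltas:
    - {"gripper": 0,"linear": [-0.1,-0.1,0],"spin": 0}
    - {"gripper": 0,"linear": [0,0,-0.4],"spin": 0}
    - {"gripper": 0,"linear": [0,0,-0.3],"spin": 0}
    - {"gripper": 0,"linear": [0,0,-0.3],"spin": 0}
    - {"gripper": 0,"linear": [0,0,-0.2],"spin": 0}
    - {"gripper": 0,"linear": [0,0,-0.2],"spin": 0}
    - {"gripper": 0,"linear": [0,0,0],"spin": 0}
    - {"gripper": 0,"linear": [0,0,0],"spin": 0}

```text
time_s: 6.1
tcp_pos: [441.0, 100.6, 221.7]
tool_rot: [-0.002, 0.69, 0.724, 0.001]
force: [-0.3, -0.2, -3.8]
gripper_width: 0.109
```

```bash
cat > look.py <<'E'
from h import *
s=st(); print(yaw(s), s["tcp_pos"])
im=snap("top","top5.png"); a=cv2.resize(im[215:262,270:312],None,fx=9,fy=9,interpolation=cv2.INTER_CUBIC)
im=snap("scene","scene5.png"); b=cv2.resize(im[190:270,185:285],None,fx=6,fy=6,interpolation=cv2.INTER_CUBIC)[:423]
c=np.hstack([a,b[:423,:]]) if b.shape[0]>=423 else b
import sys
cv2.imwrite("pics/"+sys.argv[1],cv2.resize(c,None,fx=.8,fy=.8))
E
python3 look.py l6.png
```

```text
6.1 [441.  100.6 221.7] [-0.002  0.69   0.724  0.001] F [-0.3 -0.2 -3.8] w 0.109 q [ 0.223  0.321 -0.411  0.839  0.005  1.745]
(np.float64(2.8094180868977894), np.float64(0.26035158598557145)) [440.96393681 100.58348527 221.68304739]
```

Call:
carry_out:
  deltas:
    - {"gripper": 0,"linear": [0,0,-0.4],"spin": 0}
    - {"gripper": 0,"linear": [0,0,-0.4],"spin": 0}
    - {"gripper": 0,"linear": [0,0,-0.4],"spin": 0}
    - {"gripper": 0,"linear": [0,0,-0.3],"spin": 0}
    - {"gripper": 0,"linear": [0,0,-0.3],"spin": 0}
    - {"gripper": 0,"linear": [0,0,-0.2],"spin": 0}
    - {"gripper": 0,"linear": [0,0,0],"spin": 0}
    - {"gripper": 0,"linear": [0,0,0],"spin": 0}

```text
time_s: 7.0
tcp_pos: [441.0, 100.6, 199.9]
tool_rot: [-0.002, 0.69, 0.724, 0.001]
force: [-0.1, -0.8, -3.5]
gripper_width: 0.105
```

```bash
python3 look.py l7.png
```

```text
7.0 [441.  100.6 199.9] [-0.002  0.69   0.724  0.001] F [-0.1 -0.8 -3.5] w 0.105 q [ 0.223  0.354 -0.435  0.782  0.004  1.745]
(np.float64(2.8091573559718293), np.float64(0.2577259649824614)) [441.01762838 100.59172778 199.8890759 ]
```

Call:
carry_out:
  deltas:
    - {"gripper": 0,"linear": [0,0,-0.2],"spin": 0}
    - {"gripper": 0,"linear": [0,0,-0.2],"spin": 0}
    - {"gripper": 0,"linear": [0,0,-0.1],"spin": 0}
    - {"gripper": 0,"linear": [0,0,0],"spin": 0}
    - {"gripper": 2.5,"linear": [0,0,0],"spin": 0}
    - {"gripper": 2.5,"linear": [0,0,0],"spin": 0}
    - {"gripper": 2.5,"linear": [0,0,0],"spin": 0}
    - {"gripper": 2.5,"linear": [0,0,0.5],"spin": 0}

```text
time_s: 7.9
tcp_pos: [442.3, 100.8, 204.1]
tool_rot: [-0.0, 0.69, 0.724, 0.004]
force: [0.3, 0.6, -0.1]
gripper_width: 0.291
```

```bash
python3 look.py l8.png
```

```text
7.9 [442.3 100.8 204.1] [-0.     0.69   0.724  0.004] F [ 0.3  0.6 -0.1] w 0.291 q [ 0.223  0.347 -0.431  0.787  0.005  1.745]
(np.float64(2.799104999770198), np.float64(0.430915905505977)) [442.26576325 100.75620062 204.0607744 ]
```

Call:
carry_out:
  deltas:
    - {"gripper": 2.5,"linear": [0,0,3],"spin": 0}
    - {"gripper": 2.5,"linear": [0,0,4],"spin": 0}
    - {"gripper": 4.5,"linear": [0,0,4],"spin": 0}
    - {"gripper": 4.5,"linear": [0.7,-3.2,0.5],"spin": 8.2}
    - {"gripper": 4.5,"linear": [0.7,-3.2,0],"spin": 8.2}
    - {"gripper": 4.5,"linear": [0.7,-3.2,0],"spin": 8.2}
    - {"gripper": 4.5,"linear": [0.7,-3.2,0],"spin": 8.2}
    - {"gripper": 4.5,"linear": [0.7,-3.2,0],"spin": 8.2}

```text
time_s: 8.8
tcp_pos: [477.8, -60.8, 327.0]
tool_rot: [0.002, 0.377, 0.926, 0.005]
force: [0.6, -0.5, 0.5]
gripper_width: 0.525
```

Call:
carry_out:
  deltas:
    - {"gripper": 4.5,"linear": [0.7,-2.9,0],"spin": 8.2}
    - {"gripper": 4.5,"linear": [0.7,-2.9,0],"spin": 8.2}
    - {"gripper": 4.5,"linear": [0.7,-2.9,0],"spin": 8.2}
    - {"gripper": 4.5,"linear": [0.7,-2.9,0],"spin": 8.2}
    - {"gripper": 4.5,"linear": [0.7,-2.9,0],"spin": 8.2}
    - {"gripper": 4.5,"linear": [0.7,-2.9,0],"spin": 8.2}
    - {"gripper": 4.5,"linear": [0.4,-2,0],"spin": 6}
    - {"gripper": 4.5,"linear": [0,0,0],"spin": 0}

```text
time_s: 9.6
tcp_pos: [525.0, -267.5, 327.3]
tool_rot: [0.001, -0.113, 0.994, 0.005]
force: [-0.0, 0.6, 0.6]
gripper_width: 0.526
```

```bash
python3 - <<'E'
from h import *
s=st(); print(yaw(s), s["tcp_pos"])
im=snap("top","top9.png"); crop(im,"t9.png",310,110,450,260,4); crop(im,"t9m.png",215,155,325,265,6)
im=snap("scene","scene9.png"); crop(im,"s9.png",160,150,430,330,3)
E
```

```text
9.6 [ 525.  -267.5  327.3] [ 0.001 -0.113  0.994  0.005] F [-0.   0.6  0.6] w 0.526 q [-0.473  0.46   0.117  1.233  0.01  -0.701]
(np.float64(103.02901787467145), np.float64(0.6170992627655644)) [ 524.97562875 -267.46704098  327.29561854]
```

```bash
python3 - <<'E'
from fit import *
B=lambda u,v:(310+u/4,110+v/4)
p=at("top",[B(369,309),B(397,447)],91); print(p,p.mean(0),np.degrees(np.arctan2(*(p[0]-p[1])[[1,0]])),np.linalg.norm(p[0]-p[1]))
b=lambda u,v,l:("top",*B(u,v),l)
fit([b(289,293,(70,31,46)),b(386,271,(70,-31,46)),b(433,483,(-70,-31,46)),b(338,502,(-70,31,46))],[500,-270,.2])
E
```

```text
[[ 555.20104127 -238.70894559   91.        ]
 [ 470.16487655 -252.53474013   91.        ]] [ 512.68295891 -245.62184286   91.        ] 9.234755553945188 86.15278234684678
pose [ 511.8 -244. ] deg 10.77
[[0.1, -0.8], [-0.4, -0.1], [0.3, 0.4], [-0.0, 0.4]]
```

Call:
carry_out:
  deltas:
    - {"gripper": 4.5,"linear": [0,2.5,0],"spin": -2.7}
    - {"gripper": 4.5,"linear": [0,0,-2.5],"spin": 0}
    - {"gripper": 4.5,"linear": [0,0,-2.5],"spin": 0}
    - {"gripper": 4.5,"linear": [0,0,-2],"spin": 0}
    - {"gripper": 4.5,"linear": [0,0,0],"spin": 0}
    - {"gripper": 4.5,"linear": [0,0,0],"spin": 0}
    - {"gripper": 4.5,"linear": [0,0,0],"spin": 0}
    - {"gripper": 4.5,"linear": [0,0,0],"spin": 0}

```text
time_s: 10.5
tcp_pos: [524.4, -232.2, 259.9]
tool_rot: [0.002, -0.089, 0.996, 0.005]
force: [0.1, 0.0, -1.0]
gripper_width: 0.528
```

```bash
python3 - <<'E'
from h import *
s=st(); print(yaw(s), s["tcp_pos"])
im=snap("top","top10.png"); a=cv2.resize(im[160:250,370:440],None,fx=6,fy=6,interpolation=cv2.INTER_CUBIC)
im=snap("scene","scene10.png"); b=cv2.resize(im[220:330,330:420],None,fx=5,fy=5,interpolation=cv2.INTER_CUBIC)[:540]
cv2.imwrite("pics/l10.png",np.hstack([a[:540],b[:540]])[:,:800])
E
```

```text
10.5 [ 524.4 -232.2  259.9] [ 0.002 -0.089  0.996  0.005] F [ 0.1  0.  -1. ] w 0.528 q [-0.42   0.483 -0.032  1.056  0.012 -0.598]
(np.float64(100.22205803740397), np.float64(0.6759431609024995)) [ 524.40220753 -232.21413856  259.91111022]
```

Call:
carry_out:
  deltas:
    - {"gripper": 4.5,"linear": [0.1,-1.1,0],"spin": 0}
    - {"gripper": 4.5,"linear": [0,0,0],"spin": 0}
    - {"gripper": 4.5,"linear": [0,0,-1.0],"spin": 0}
    - {"gripper": 4.5,"linear": [0,0,-1.0],"spin": 0}
    - {"gripper": 4.5,"linear": [0,0,-0.5],"spin": 0}
    - {"gripper": 4.5,"linear": [0,0,0],"spin": 0}
    - {"gripper": 1,"linear": [0,0,0],"spin": 0}
    - {"gripper": 1,"linear": [0,0,0],"spin": 0}
  force: 100

```text
time_s: 11.4
tcp_pos: [525.2, -244.4, 232.7]
tool_rot: [0.003, -0.089, 0.996, 0.006]
force: [-0.7, 1.1, 0.5]
gripper_width: 0.218
```

Call:
carry_out:
  deltas:
    - {"gripper": 1,"linear": [0,0,0],"spin": 0}
    - {"gripper": 1,"linear": [0,0,0],"spin": 0}
    - {"gripper": 1,"linear": [0,0,0],"spin": 0}
    - {"gripper": 1,"linear": [0,0,0],"spin": 0}
    - {"gripper": 1,"linear": [0,0,0],"spin": 0}
    - {"gripper": 1,"linear": [0,0,0],"spin": 0}
    - {"gripper": 1,"linear": [0,0,0.5],"spin": 0}
    - {"gripper": 1,"linear": [0,0,0.5],"spin": 0}

```text
time_s: 12.2
tcp_pos: [524.4, -243.8, 241.5]
tool_rot: [0.001, -0.089, 0.996, 0.007]
force: [-0.8, 0.6, -4.0]
gripper_width: 0.215
```

```bash
cat > look2.py <<'E'
from h import *
import sys
s=st(); print(yaw(s), s["tcp_pos"],np.round(s["moment"],2))
im=snap("top","topL.png"); a=cv2.resize(im[160:250,370:440],None,fx=6,fy=6,interpolation=cv2.INTER_CUBIC)
im=snap("scene","sceneL.png"); b=cv2.resize(im[200:330,330:430],None,fx=4,fy=4,interpolation=cv2.INTER_CUBIC)[:520]
cv2.imwrite("pics/"+sys.argv[1],np.hstack([a[:520],b[:520]])[:,:800])
E
python3 look2.py l11.png
```

```text
12.2 [ 524.4 -243.8  241.5] [ 0.001 -0.089  0.996  0.007] F [-0.8  0.6 -4. ] w 0.215 q [-0.438  0.512 -0.038  1.027  0.013 -0.616]
(np.float64(100.17668717289708), np.float64(0.8447416251392269)) [ 524.39029175 -243.77151875  241.49690764] [-0.07 -0.05 -0.03]
```

Call:
carry_out:
  deltas:
    - {"gripper": 1,"linear": [0,0,0.5],"spin": 0}
    - {"gripper": 1,"linear": [0,0,0.5],"spin": 0}
    - {"gripper": 1,"linear": [0,0,0],"spin": 0}
    - {"gripper": 1,"linear": [0,0,0],"spin": 0}
    - {"gripper": 1,"linear": [0,0,0],"spin": 0}
    - {"gripper": 1,"linear": [0,0,0],"spin": 0}
    - {"gripper": 1,"linear": [0,0,0],"spin": 0}
    - {"gripper": 1,"linear": [0,0,0],"spin": 0}
  force: 20

```text
time_s: 13.1
tcp_pos: [524.4, -243.8, 252.6]
tool_rot: [0.001, -0.089, 0.996, 0.007]
force: [-1.0, -0.5, -4.4]
gripper_width: 0.217
```

```bash
python3 look2.py l12.png
```

```text
13.1 [ 524.4 -243.8  252.6] [ 0.001 -0.089  0.996  0.007] F [-1.  -0.5 -4.4] w 0.217 q [-0.438  0.501 -0.024  1.051  0.014 -0.616]
(np.float64(100.18058633333949), np.float64(0.8345258566466416)) [ 524.43898873 -243.76042239  252.64684713] [-0.03  0.01 -0.  ]
```

```bash
cat > pose6.py <<'E'
from h import *
from scipy.optimize import least_squares
# shaker frame: handle point origin. pose: x,y,z,yaw,pitch(mouth down positive)
def P(p,L):
    x,y,z,yw,pi=p
    # mouth (-x) down positive: rotation about y by -pi? point (-70,0,0)->z negative
    R=Ro.from_euler("ZY",[yw,-pi]).as_matrix()   # check sign below
    return (R@np.asarray(L,float).T).T+[x,y,z]
def fit6(obs,x0,prior=None):
    def res(p):
        r=[]
        for n,u,v,l in obs:
            q=proj(n,P(p,[l]))[0]; r+=[q[0]-u,q[1]-v]
        if prior is not None: r+=list((np.asarray(p)-prior[0])/prior[1])
        return np.array(r)
    o=least_squares(res,x0,loss="soft_l1",x_scale=[10,10,10,.1,.1]); p=o.x
    print("handle",np.round(p[:3],1),"yaw",round(np.degrees(p[3]),1),"pitch mouthdown",round(np.degrees(p[4]),1),"mouth",np.round(P(p,[[-70,0,-77]])[0],1))
    print(np.round(res(p)[:2*len(obs)].reshape(-1,2),1).tolist()); return p
assert P([0,0,0,0,.3],[[-70,0,0]])[0,2]<0
E
python3 - <<'E'
from pose6 import *
S=lambda u,v:(330+(u-420)/4,200+v/4); T=lambda u,v:(370+u/6,160+v/6)
h=np.radians(10.2)
for nm,s,t,z in (("11",[(473,370),(583,418),(703,290),(470,445),(573,490)],[(80,135),(222,105),(295,428),(147,455)],89),
              ("12",[(471,350),(583,403),(704,280),(470,425),(575,473)],[(88,130),(232,101),(302,425),(153,455)],100)):
    o=[("scene",*S(*a),l) for a,l in zip(s,[(-70,31,-32),(-70,-31,-32),(70,-31,-32),(-70,31,-80),(-70,-31,-80)])]
    o+=[("top",*T(*a),l) for a,l in zip(t,[(70,31,-32),(70,-31,-32),(-70,-31,-32),(-70,31,-32)])]
    fit6(o,[512,-246,z,h,0.],)
E
```

```text
handle [ 512.5 -244.5   87.1] yaw 10.9 pitch mouthdown -0.3 mouth [ 443.3 -257.8   10.5]
[[-1.0, -0.3], [-0.1, -0.1], [-0.0, -0.3], [-2.0, 0.3], [-0.1, 1.7], [-0.1, -0.8], [0.1, -0.6], [0.7, -0.6], [1.2, -0.3]]
handle [ 513.1 -244.7   96.4] yaw 10.1 pitch mouthdown -1.5 mouth [ 442.2 -257.3   21.3]
[[-0.3, -0.0], [0.1, -1.0], [0.6, -0.6], [-2.1, 1.0], [-0.8, 1.9], [-0.3, -0.7], [-0.2, -0.4], [0.7, -0.1], [0.9, -0.5]]
```

Call:
carry_out:
  deltas:
    - {"gripper": 1,"linear": [0,0,1],"spin": 0}
    - {"gripper": 1,"linear": [0,0,2],"spin": -3}
    - {"gripper": 1,"linear": [0,0,2.5],"spin": -6}
    - {"gripper": 1,"linear": [0,0,2.5],"spin": -6}
    - {"gripper": 1,"linear": [0,0.5,1.5],"spin": -6}
    - {"gripper": 1,"linear": [0.1,1,0.5],"spin": -6}
    - {"gripper": 1,"linear": [0.1,1.5,0],"spin": -6}
    - {"gripper": 1,"linear": [0.2,2,0],"spin": -6}
  force: 80

```text
time_s: 14.0
tcp_pos: [527.3, -194.6, 361.9]
tool_rot: [0.006, 0.264, 0.964, 0.007]
force: [0.1, 0.6, -4.6]
gripper_width: 0.218
```

Call:
carry_out:
  deltas:
    - {"gripper": 1,"linear": [0.2,2,0],"spin": -6}
    - {"gripper": 1,"linear": [0.2,2,0],"spin": -6}
    - {"gripper": 1,"linear": [0.2,2,0],"spin": -6}
    - {"gripper": 1,"linear": [0.2,2,0],"spin": -6}
    - {"gripper": 1,"linear": [0.2,2,0],"spin": -6}
    - {"gripper": 1,"linear": [0.2,2,0],"spin": -6}
    - {"gripper": 1,"linear": [0.2,2,0],"spin": -6}
    - {"gripper": 1,"linear": [0,1,0],"spin": -5}

```text
time_s: 14.8
tcp_pos: [540.5, -37.9, 370.1]
tool_rot: [0.013, 0.641, 0.768, 0.004]
force: [0.2, -0.1, -3.7]
gripper_width: 0.22
```

```bash
python3 - <<'E'
from h import *
s=st(); print(yaw(s), s["tcp_pos"])
E
```

```text
14.8 [540.5 -37.9 370.1] [0.013 0.641 0.768 0.004] F [ 0.2 -0.1 -3.7] w 0.22 q [-0.068  0.328  0.033  1.251 -0.008  1.323]
(np.float64(10.302815726499226), np.float64(1.5156267729099753)) [540.4587248  -37.92107689 370.06838717]
```

Call:
carry_out:
  deltas:
    - {"gripper": 1,"linear": [0,1,-0.5],"spin": -4}
    - {"gripper": 1,"linear": [0,1,-1],"spin": -4}
    - {"gripper": 1,"linear": [0,0.6,-1],"spin": -2}
    - {"gripper": 1,"linear": [0,0,-0.8],"spin": 0}
    - {"gripper": 1,"linear": [0,0,0],"spin": 0}
    - {"gripper": 1,"linear": [0,0,0],"spin": 0}
    - {"gripper": 1,"linear": [0,0,0],"spin": 0}
    - {"gripper": 1,"linear": [0,0,0],"spin": 0}

```text
time_s: 15.6
tcp_pos: [540.3, -9.8, 342.1]
tool_rot: [0.016, 0.707, 0.707, 0.005]
force: [-0.7, -0.5, -4.2]
gripper_width: 0.217
```

```bash
cat > look3.py <<'E'
from h import *
import sys
s=st(); print(yaw(s), s["tcp_pos"],np.round(s["moment"],2))
im=snap("top","topL.png"); crop(im,sys.argv[1]+"t.png",215,150,385,270,4)
im=snap("scene","sceneL.png"); crop(im,sys.argv[1]+"s.png",190,130,370,290,4)
E
python3 look3.py a1
```

```text
15.6 [540.3  -9.8 342.1] [0.016 0.707 0.707 0.005] F [-0.7 -0.5 -4.2] w 0.217 q [-0.015  0.341 -0.023  1.177 -0.015  1.555]
(np.float64(0.07100165934260934), np.float64(1.8682093558685573)) [540.26662733  -9.8404494  342.0776449 ] [ 0.02  0.07 -0.02]
```

Call:
carry_out:
  deltas:
    - {"gripper": 1,"linear": [0,0.4,-0.7],"spin": 0}
    - {"gripper": 1,"linear": [0,0,-0.7],"spin": 0}
    - {"gripper": 1,"linear": [0,0,-0.5],"spin": 0}
    - {"gripper": 1,"linear": [0,0,-0.3],"spin": 0}
    - {"gripper": 1,"linear": [0,0,-0.2],"spin": 0}
    - {"gripper": 1,"linear": [0,0,-0.2],"spin": 0}
    - {"gripper": 1,"linear": [0,0,-0.2],"spin": 0}
    - {"gripper": 1,"linear": [0,0,0],"spin": 0}
  force: 30

```text
time_s: 16.5
tcp_pos: [539.8, -4.7, 320.7]
tool_rot: [0.019, 0.707, 0.707, 0.007]
force: [-0.3, -0.2, -2.9]
gripper_width: 0.217
```

```bash
python3 look3.py a2
```

```text
16.5 [539.8  -4.7 320.7] [0.019 0.707 0.707 0.007] F [-0.3 -0.2 -2.9] w 0.217 q [-0.005  0.353 -0.065  1.116 -0.017  1.565]
(np.float64(0.04181093613350264), np.float64(2.292492577307622)) [539.81281969  -4.74482584 320.70214938] [-0.24  0.23 -0.05]
```

Call:
carry_out:
  deltas:
    - {"gripper": 1,"linear": [0,0,-0.3],"spin": 0}
    - {"gripper": 1,"linear": [0,0,-0.3],"spin": 0}
    - {"gripper": 1,"linear": [0,0,-0.3],"spin": 0}
    - {"gripper": 1,"linear": [0,0,-0.3],"spin": 0}
    - {"gripper": 1,"linear": [0,0,0],"spin": 0}
    - {"gripper": 1,"linear": [0,0,0],"spin": 0}
    - {"gripper": 1,"linear": [0,0,0],"spin": 0}
    - {"gripper": 1,"linear": [0,0,0],"spin": 0}
  force: 20

```text
time_s: 17.4
tcp_pos: [540.2, -3.2, 319.7]
tool_rot: [0.022, 0.707, 0.707, 0.012]
force: [-1.7, 0.4, 2.1]
gripper_width: 0.219
```

```bash
python3 look3.py a3
```

```text
17.4 [540.2  -3.2 319.7] [0.022 0.707 0.707 0.012] F [-1.7  0.4  2.1] w 0.219 q [-0.002  0.349 -0.074  1.1   -0.015  1.568]
(np.float64(0.009257898126897727), np.float64(2.906171458150024)) [540.19390027  -3.21883834 319.70953697] [-0.27  0.74 -0.12]
```

```bash
python3 - <<'E'
from h import *
s=st(); w,x,y,z=s["tool_rot"]; print(np.round(Ro.from_quat([x,y,z,w]).as_matrix(),3)); print(np.round(s["q"],3))
print(at("scene",[(190+510/4,130+470/4)],92), at("scene",[(190+565/4,130+402/4),(190+487/4,130+440/4),(190+643/4,130+440/4)],88))
E
```

```text
17.5 [540.2  -3.2 319.7] [0.022 0.707 0.707 0.012] F [-1.6  1.2  2.9] w 0.221 q [-0.002  0.349 -0.074  1.1   -0.015  1.568]
[[ 0.001  0.999  0.048]
 [ 1.     0.    -0.015]
 [-0.015  0.048 -0.999]]
[-0.002  0.349 -0.074  1.1   -0.015  1.568]
[[ 479.73928523 -116.21638292   92.        ]] [[ 566.30105979  -77.89549896   88.        ]
 [ 498.89260373  -79.84566534   88.        ]
 [ 566.16164697 -137.67026023   88.        ]]
```

Call:
carry_out:
  deltas:
    - {"gripper": 1,"linear": [0,0,-0.7],"spin": 0}
    - {"gripper": 1,"linear": [0,0,-0.7],"spin": 0}
    - {"gripper": 1,"linear": [0,0,-0.7],"spin": 0}
    - {"gripper": 1,"linear": [0,0,0],"spin": 0}
    - {"gripper": 1,"linear": [0,0,0],"spin": 0}
    - {"gripper": 1,"linear": [0,0,0],"spin": 0}
    - {"gripper": 1,"linear": [0,0,0],"spin": 0}
    - {"gripper": 1,"linear": [0,0,0],"spin": 0}
  force: 20

```text
time_s: 18.3
tcp_pos: [544.4, 3.0, 310.9]
tool_rot: [0.024, 0.705, 0.708, 0.026]
force: [-1.1, 1.9, 2.5]
gripper_width: 0.214
```

```bash
python3 look3.py a4
```

```text
18.3 [544.4   3.  310.9] [0.024 0.705 0.708 0.026] F [-1.1  1.9  2.5] w 0.214 q [ 0.005  0.355 -0.091  1.054  0.003  1.571]
(np.float64(0.2592788076160547), np.float64(4.096221710575847)) [544.41320479   3.02380397 310.85044508] [-0.06  0.57 -0.16]
```

Call:
carry_out:
  deltas:
    - {"gripper": 1,"linear": [-0.1,-0.3,-0.5],"spin": 0}
    - {"gripper": 1,"linear": [-0.1,-0.3,-0.7],"spin": 0}
    - {"gripper": 1,"linear": [-0.1,-0.2,-0.7],"spin": 0}
    - {"gripper": 1,"linear": [0,0,0],"spin": 0}
    - {"gripper": 1,"linear": [0,0,0],"spin": 0}
    - {"gripper": 1,"linear": [0,0,0],"spin": 0}
    - {"gripper": 1,"linear": [0,0,0],"spin": 0}
    - {"gripper": 1,"linear": [0,0,0],"spin": 0}
  force: 20

```text
time_s: 19.2
tcp_pos: [547.4, 2.2, 307.2]
tool_rot: [0.027, 0.702, 0.71, 0.046]
force: [-1.1, 2.5, 2.9]
gripper_width: 0.221
```

```bash
cat >> h.py <<'E'
def tilts(s):
    w,x,y,z=s["tool_rot"]; M=Ro.from_quat([x,y,z,w]).as_matrix(); print("tool z axis",np.round(M[:,2],3))
E
sed -i 's/^s=st();/s=st();tilts(s);/' look3.py
python3 look3.py a5
```

```text
19.2 [547.4   2.2 307.2] [0.027 0.702 0.71  0.046] F [-1.1  2.5  2.9] w 0.221 q [-0.003  0.35  -0.11   1.007  0.028  1.558]
tool z axis [ 0.104  0.028 -0.994]
(np.float64(0.5948361677792571), np.float64(6.16120895693314)) [547.3623548    2.23658579 307.18306462] [ 0.11  0.42 -0.01]
```

```bash
cat > pose7.py <<'E'
from h import *
from scipy.optimize import least_squares
C={"mnt":(-70,-31,-34),"mft":(-70,31,-34),"rnt":(70,-31,-34),"rft":(70,31,-34),"rnb":(70,-31,-80),"mnb":(-70,-31,-80),"rfb":(70,31,-80),"mfb":(-70,31,-80)}
def fit7(obs,x0):
    # full 6dof: x,y,z,yaw,pitch(mouth down +),roll
    def M(p): return Ro.from_euler("ZYX",[p[3],-p[4],p[5]]).as_matrix()
    def res(p):
        r=[]
        for n,u,v,k in obs:
            q=proj(n,M(p)@np.array(C[k],float)+p[:3])[0]; r+=[q[0]-u,q[1]-v]
        return np.array(r)
    o=least_squares(res,x0,loss="soft_l1",x_scale=[10,10,10,.1,.1,.1]); p=o.x
    print("handle",np.round(p[:3],1),"yaw,pitch,roll",np.round(np.degrees(p[3:]),1),"mouth",np.round(M(p)@[-70,0,-77]+p[:3],1)); print(np.round(res(p).reshape(-1,2),1).tolist()); return p
E
python3 - <<'E'
from pose7 import *
S=lambda u,v:(190+u/4,130+v/4)
o=[("scene",*S(u,v),k) for u,v,k in [(362,313,"mnt"),(517,340,"rnt"),(577,308,"rft"),(515,402,"rnb"),(370,370,"mnb"),(583,370,"rfb")]]
fit7(o,[545,0,155,-1.57,.2,0])
o=[("scene",*S(u,v),k) for u,v,k in [(345,255,"mnt"),(500,322,"rnt"),(573,290,"rft"),(498,385,"rnb"),(572,355,"rfb"),(345,310,"mnb")]]
fit7(o,[545,0,185,-1.57,.0,0])
E
```

```text
handle [636.3  83.2 105.3] yaw,pitch,roll [-85.8  10.7   1.2] mouth [633.9 137.6  16.6]
[[-0.0, -0.7], [-0.4, -0.4], [-0.5, -0.1], [2.1, 0.6], [0.3, 0.3], [-0.3, 0.4]]
handle [577.8  30.2 168.2] yaw,pitch,roll [-90.   -0.    2.3] mouth [581.  100.3  91.3]
[[-0.0, -1.4], [0.1, -0.3], [-0.3, -0.3], [0.3, 1.0], [-0.7, 0.0], [0.4, 0.8]]
```

```bash
cat >> pose7.py <<'E'
def fit8(obs,s,off=12,zoff=153,yw=None):
    w,x,y,z=s["tool_rot"]; Mt=Ro.from_quat([x,y,z,w]).as_matrix(); G=np.array(s["tcp_pos"])+zoff*Mt[:,2]
    # shaker y axis is along tool y (sign) ; pitch about it
    def M(p):
        ly=Mt[:,1]*p[3]; 
        return None
    sg=fit8.sg
    ly=Mt[:,1]*sg; h=np.cross(ly,[0,0,1.]); h/=np.linalg.norm(h)
    def Mx(pi):
        up=np.cross(h,ly); up=-up if up[2]<0 else up
        xd=h*np.cos(pi)+up*np.sin(pi); zd=np.cross(xd,ly); return np.stack([xd,ly,zd],1)
    def res(p):
        m=Mx(p[0]); o=G-m@[p[1],0,p[2]]+p[3:6]; r=[]
        for n,u,v,k in obs:
            q=proj(n,m@np.array(C[k],float)+o)[0]; r+=[q[0]-u,q[1]-v]
        return np.array(r+[(p[1]-off)/3,p[2]/3,*(p[3:6]/2)])
    o=least_squares(res,[0.1,off,0,0,0,0],loss="soft_l1",x_scale=[.1,5,5,2,2,2]); p=o.x; m=Mx(p[0]); hp=G-m@[p[1],0,p[2]]+p[3:6]
    print("pitch(mouth down)",round(np.degrees(p[0]),1),"grip off",np.round(p[1:3],1),"handle",np.round(hp,1),"mouth",np.round(m@[-70,0,-77]+hp,1),"xdir",np.round(m[:,0],2),"zdir",np.round(m[:,2],2))
    print(np.round(res(p)[:2*len(obs)].reshape(-1,2),1).tolist()); return p
fit8.sg=1
E
python3 - <<'E'
from pose7 import *
S=lambda u,v:(190+u/4,130+v/4)
o=[("scene",*S(u,v),k) for u,v,k in [(362,313,"mnt"),(517,340,"rnt"),(577,308,"rft"),(515,402,"rnb"),(370,370,"mnb"),(583,370,"rfb")]]
s=status.read_state(); fit8(o,s)
E
```

```text
pitch(mouth down) 11.9 grip off [12.3  0.1] handle [563.9  18.7 152.5] mouth [572.7  71.4  63.2] xdir [-0.01 -0.98  0.21] zdir [-0.1   0.21  0.97]
[[-2.3, -1.2], [-2.5, 0.1], [0.4, -1.8], [1.5, 2.5], [-0.6, 0.8], [2.0, 0.1]]
```

Call:
carry_out:
  deltas:
    - {"gripper": 1,"linear": [0,0,0],"spin": 0}
    - {"gripper": 1,"linear": [0,0,2],"spin": 0}
    - {"gripper": 1,"linear": [0,0,3],"spin": 0}
    - {"gripper": 1,"linear": [0,0,3],"spin": 0}
    - {"gripper": 1,"linear": [0,0,0],"spin": 0}
    - {"gripper": 1,"linear": [0,0,0],"spin": 0}
    - {"gripper": 1,"linear": [0,0,0],"spin": 0}
    - {"gripper": 1,"linear": [0,0,0],"spin": 0}
  force: 60

```text
time_s: 20.1
tcp_pos: [542.9, -0.2, 374.8]
tool_rot: [0.019, 0.704, 0.71, 0.034]
force: [-1.0, -0.1, -4.5]
gripper_width: 0.22
```

```bash
python3 look3.py a6
```

```text
20.1 [ 5.429e+02 -2.000e-01  3.748e+02] [0.019 0.704 0.71  0.034] F [-1.  -0.1 -4.5] w 0.22 q [-0.006  0.306  0.013  1.203  0.023  1.557]
tool z axis [ 0.075  0.022 -0.997]
(np.float64(0.44559907132142734), np.float64(4.476483159567828)) [ 5.42853139e+02 -2.18615581e-01  3.74806014e+02] [-0.01  0.21 -0.07]
```

Call:
carry_out:
  deltas:
    - {"gripper": 1,"linear": [0,0,3],"spin": 0}
    - {"gripper": 1,"linear": [0,0,4],"spin": 0}
    - {"gripper": 1,"linear": [-0.2,0,3],"spin": 0}
    - {"gripper": 1,"linear": [-0.4,0,0],"spin": 0}
    - {"gripper": 1,"linear": [-0.3,0,-0.7],"spin": 0}
    - {"gripper": 1,"linear": [-0.2,0,-0.7],"spin": 0}
    - {"gripper": 1,"linear": [0,0,-0.7],"spin": 0}
    - {"gripper": 1,"linear": [0,0,-0.7],"spin": 0}
  force: 60

```text
time_s: 21.0
tcp_pos: [528.7, -0.1, 436.4]
tool_rot: [0.012, 0.704, 0.71, 0.028]
force: [-0.5, -0.2, -4.9]
gripper_width: 0.217
```

Call:
carry_out:
  deltas:
    - {"gripper": 1,"linear": [0,0,-0.8],"spin": 0}
    - {"gripper": 1,"linear": [0,0,-0.8],"spin": 0}
    - {"gripper": 1,"linear": [0,0,-0.8],"spin": 0}
    - {"gripper": 1,"linear": [0,0,-0.8],"spin": 0}
    - {"gripper": 1,"linear": [0,0,-0.8],"spin": 0}
    - {"gripper": 1,"linear": [0,0,-0.8],"spin": 0}
    - {"gripper": 1,"linear": [0,0,-0.8],"spin": 0}
    - {"gripper": 1,"linear": [0,0,0],"spin": 0}

```text
time_s: 21.8
tcp_pos: [528.0, -0.1, 370.4]
tool_rot: [0.009, 0.704, 0.71, 0.025]
force: [-0.3, 0.9, -4.9]
gripper_width: 0.222
```

```bash
python3 look3.py a7
```

```text
21.8 [ 5.280e+02 -1.000e-01  3.704e+02] [0.009 0.704 0.71  0.025] F [-0.3  0.9 -4.9] w 0.222 q [-0.006  0.291 -0.018  1.214  0.023  1.557]
tool z axis [ 0.047  0.022 -0.999]
(np.float64(0.46357421758562417), np.float64(3.0075016035248225)) [ 5.27963834e+02 -6.89139488e-02  3.70360622e+02] [-0.07  0.12 -0.03]
```

Call:
carry_out:
  deltas:
    - {"gripper": 1,"linear": [0,-0.4,-0.8],"spin": 0}
    - {"gripper": 1,"linear": [0,-0.4,-0.8],"spin": 0}
    - {"gripper": 1,"linear": [0,0,-0.8],"spin": 0}
    - {"gripper": 1,"linear": [0,0,-0.8],"spin": 0}
    - {"gripper": 1,"linear": [0,0,-0.8],"spin": 0}
    - {"gripper": 1,"linear": [0,0,-0.8],"spin": 0}
    - {"gripper": 1,"linear": [0,0,-0.4],"spin": 0}
    - {"gripper": 1,"linear": [0,0,0],"spin": 0}
  force: 25

```text
time_s: 22.7
tcp_pos: [528.5, -9.0, 315.7]
tool_rot: [0.01, 0.704, 0.71, 0.026]
force: [0.3, 0.6, -4.5]
gripper_width: 0.219
```

```bash
python3 look3.py a8
```

```text
22.7 [528.5  -9.  315.7] [0.01  0.704 0.71  0.026] F [ 0.3  0.6 -4.5] w 0.219 q [-0.023  0.33  -0.113  1.077  0.023  1.54 ]
tool z axis [ 0.051  0.022 -0.998]
(np.float64(0.4478686100705386), np.float64(3.204253975800727)) [528.45044769  -8.97931841 315.712349  ] [-0.03  0.13  0.01]
```

Call:
carry_out:
  deltas:
    - {"gripper": 1,"linear": [0,0,-0.4],"spin": 0}
    - {"gripper": 1,"linear": [0,0,-0.7],"spin": 0}
    - {"gripper": 1,"linear": [0,0,-0.7],"spin": 0}
    - {"gripper": 1,"linear": [0,0,-0.7],"spin": 0}
    - {"gripper": 1,"linear": [0,0,0],"spin": 0}
    - {"gripper": 1,"linear": [0,0,0],"spin": 0}
    - {"gripper": 1,"linear": [0,0,0],"spin": 0}
    - {"gripper": 1,"linear": [0,0,0],"spin": 0}
  force: 20

```text
time_s: 23.6
tcp_pos: [533.6, -4.9, 306.4]
tool_rot: [0.018, 0.702, 0.711, 0.041]
force: [-0.4, -0.2, -4.2]
gripper_width: 0.217
```

```bash
python3 look3.py a9
```

```text
23.6 [533.6  -4.9 306.4] [0.018 0.702 0.711 0.041] F [-0.4 -0.2 -4.2] w 0.217 q [-0.017  0.334 -0.135  1.019  0.034  1.542]
tool z axis [ 0.083  0.032 -0.996]
(np.float64(0.651625687881862), np.float64(5.119498841854954)) [533.61208069  -4.93372282 306.41458902] [-0.03  0.15  0.02]
```

```bash
python3 - <<'E'
from pose7 import *
S=lambda u,v:(190+u/4,130+v/4)
o=[("scene",*S(u,v),k) for u,v,k in [(350,333,"mnt"),(500,347,"rnt"),(565,312,"rft"),(500,415,"rnb"),(363,390,"mnb"),(577,378,"rfb")]]
s=status.read_state(); fit8(o,s)
E
```

```text
pitch(mouth down) 16.2 grip off [12.8 -0.7] handle [546.7  12.9 151. ] mouth [554.   58.8  57.9] xdir [-0.01 -0.96  0.28] zdir [-0.08  0.28  0.96]
[[-2.2, -1.1], [-1.5, -0.2], [0.6, -1.1], [2.9, 1.3], [-1.1, 1.3], [1.5, 0.4]]
```

Call:
carry_out:
  deltas:
    - {"gripper": 1,"linear": [-0.1,-0.1,-0.5],"spin": 0}
    - {"gripper": 1,"linear": [-0.1,-0.2,-0.5],"spin": 0}
    - {"gripper": 1,"linear": [-0.1,-0.2,-0.5],"spin": 0}
    - {"gripper": 1,"linear": [0,0,0],"spin": 0}
    - {"gripper": 1,"linear": [0,0,0],"spin": 0}
    - {"gripper": 1,"linear": [0,0,0],"spin": 0}
    - {"gripper": 1,"linear": [0,0,0],"spin": 0}
    - {"gripper": 1,"linear": [0,0,0],"spin": 0}
  force: 20

```text
time_s: 24.5
tcp_pos: [535.3, -5.0, 303.5]
tool_rot: [0.021, 0.7, 0.712, 0.055]
force: [-0.1, 1.3, 0.9]
gripper_width: 0.215
```

```bash
python3 look3.py b1
```

```text
24.5 [535.3  -5.  303.5] [0.021 0.7   0.712 0.055] F [-0.1  1.3  0.9] w 0.215 q [-0.022  0.33  -0.15   0.984  0.052  1.535]
tool z axis [ 0.107  0.05  -0.993]
(np.float64(0.8131873654860178), np.float64(6.768044490246688)) [535.27355786  -4.95707757 303.52025456] [-0.03  0.36 -0.03]
```

Call:
carry_out:
  deltas:
    - {"gripper": 1,"linear": [0,0,0],"spin": 0}
    - {"gripper": 1,"linear": [0,0,3],"spin": 0}
    - {"gripper": 1,"linear": [0,0,4],"spin": 0}
    - {"gripper": 1,"linear": [0,0,4],"spin": 0}
    - {"gripper": 1,"linear": [0,0,3],"spin": 0}
    - {"gripper": 1,"linear": [0,0,0],"spin": 0}
    - {"gripper": 1,"linear": [0,0,0],"spin": 0}
    - {"gripper": 1,"linear": [0,0,0],"spin": 0}
  force: 80

```text
time_s: 25.4
tcp_pos: [531.5, -6.4, 437.4]
tool_rot: [0.014, 0.701, 0.711, 0.047]
force: [0.6, -0.1, -4.5]
gripper_width: 0.219
```

```bash
python3 look3.py b2
```

```text
25.4 [531.5  -6.4 437.4] [0.014 0.701 0.711 0.047] F [ 0.6 -0.1 -4.5] w 0.219 q [-0.024  0.254  0.104  1.337  0.049  1.535]
tool z axis [ 0.085  0.047 -0.995]
(np.float64(0.7151873324482401), np.float64(5.573805452780979)) [531.4882743   -6.36633941 437.40285511] [-0.03  0.18  0.04]
```

```bash
python3 - <<'E'
from pose7 import *
S=lambda u,v:(190+u/4,130+v/4)
o=[("scene",*S(u,v),k) for u,v,k in [(348,132,"mnt"),(500,130,"rnt"),(577,95,"rft"),(513,203,"rnb"),(360,205,"mnb"),(590,166,"rfb")]]
s=status.read_state(); fit8(o,s)
E
```

```text
pitch(mouth down) 16.7 grip off [13.1 -1.3] handle [544.3  14.3 282.3] mouth [551.6  59.3 188.8] xdir [-0.01 -0.96  0.29] zdir [-0.08  0.29  0.95]
[[-2.5, 0.1], [-0.1, -1.2], [0.1, -0.7], [1.4, 1.0], [-0.8, 0.1], [1.1, 1.4]]
```

Call:
carry_out:
  deltas:
    - {"gripper": 1,"linear": [-0.2,-0.2,-1],"spin": 0}
    - {"gripper": 1,"linear": [-0.2,-0.2,-1],"spin": 0}
    - {"gripper": 1,"linear": [-0.2,-0.2,-1],"spin": 0}
    - {"gripper": 1,"linear": [-0.1,0,-1],"spin": 0}
    - {"gripper": 1,"linear": [0,0,-1],"spin": 0}
    - {"gripper": 1,"linear": [0,0,-1],"spin": 0}
    - {"gripper": 1,"linear": [0,0,-1],"spin": 0}
    - {"gripper": 1,"linear": [0,0,-1],"spin": 0}
  force: 80

```text
time_s: 26.3
tcp_pos: [522.9, -12.6, 346.0]
tool_rot: [0.01, 0.701, 0.711, 0.043]
force: [0.5, -0.3, -3.3]
gripper_width: 0.219
```

Call:
carry_out:
  deltas:
    - {"gripper": 1,"linear": [0,0,-1],"spin": 0}
    - {"gripper": 1,"linear": [0,0,-1],"spin": 0}
    - {"gripper": 1,"linear": [0,0,-0.8],"spin": 0}
    - {"gripper": 1,"linear": [0,0,-0.3],"spin": 0}
    - {"gripper": 1,"linear": [0,0,0],"spin": 0}
    - {"gripper": 1,"linear": [0,0,0],"spin": 0}
    - {"gripper": 1,"linear": [0,0,0],"spin": 0}
    - {"gripper": 1,"linear": [0,0,0],"spin": 0}
  force: 20

```text
time_s: 27.1
tcp_pos: [523.1, -12.4, 311.5]
tool_rot: [0.01, 0.701, 0.712, 0.043]
force: [0.3, 0.6, -4.3]
gripper_width: 0.218
```

```bash
python3 look3.py b3
```

```text
27.1 [523.1 -12.4 311.5] [0.01  0.701 0.712 0.043] F [ 0.3  0.6 -4.3] w 0.218 q [-0.036  0.315 -0.148  1.035  0.05   1.522]
tool z axis [ 0.074  0.047 -0.996]
(np.float64(0.7358402431269946), np.float64(5.043948042295254)) [523.1228257  -12.41603376 311.50543389] [-0.03  0.12  0.01]
```

Call:
carry_out:
  deltas:
    - {"gripper": 1,"linear": [0,0,-0.3],"spin": 0}
    - {"gripper": 1,"linear": [0,0,-1.0],"spin": 0}
    - {"gripper": 1,"linear": [0,0,-1.0],"spin": 0}
    - {"gripper": 1,"linear": [0,0,0],"spin": 0}
    - {"gripper": 1,"linear": [0,0,0],"spin": 0}
    - {"gripper": 1,"linear": [0,0,0],"spin": 0}
    - {"gripper": 1,"linear": [0,0,0],"spin": 0}
    - {"gripper": 1,"linear": [0,0,0],"spin": 0}
  force: 20

```text
time_s: 28.0
tcp_pos: [528.0, -8.0, 297.7]
tool_rot: [0.013, 0.699, 0.713, 0.057]
force: [-0.2, 2.1, -0.4]
gripper_width: 0.221
```

```bash
python3 look3.py b4
```

```text
28.0 [528.   -8.  297.7] [0.013 0.699 0.713 0.057] F [-0.2  2.1 -0.4] w 0.221 q [-0.031  0.326 -0.173  0.975  0.065  1.523]
tool z axis [ 0.099  0.062 -0.993]
(np.float64(0.9535275390363106), np.float64(6.698203412014532)) [527.95219237  -8.01136537 297.68777995] [0.12 0.08 0.03]
```

Clearly steeper now, and no chip is out yet. Checking the pitch before lifting.

```bash
python3 - <<'E'
from pose7 import *
S=lambda u,v:(190+u/4,130+v/4)
o=[("scene",*S(u,v),k) for u,v,k in [(357,360,"mnt"),(492,347,"rnt"),(560,308,"rft"),(510,415,"rnb"),(376,417,"mnb"),(582,372,"rfb")]]
s=status.read_state(); fit8(o,s)
E
```

```text
pitch(mouth down) 25.0 grip off [13.1 -1.4] handle [543.7  14.7 142. ] mouth [553.1  45.7  43.1] xdir [-0.03 -0.91  0.42] zdir [-0.1   0.42  0.9 ]
[[-2.5, -0.5], [-0.7, -0.7], [0.6, -1.1], [1.5, 0.8], [-1.0, 1.9], [1.4, 0.9]]
```

Call:
carry_out:
  deltas:
    - {"gripper": 1,"linear": [0,0,0],"spin": 0}
    - {"gripper": 1,"linear": [0,0,0.5],"spin": 0}
    - {"gripper": 1,"linear": [0,0,2],"spin": 0}
    - {"gripper": 1,"linear": [0,0,3.5],"spin": 0}
    - {"gripper": 1,"linear": [0,0,3.5],"spin": 0}
    - {"gripper": 1,"linear": [0,0,2],"spin": 0}
    - {"gripper": 1,"linear": [0,0,0],"spin": 0}
    - {"gripper": 1,"linear": [0,0,0],"spin": 0}
  force: 100

```text
time_s: 28.9
tcp_pos: [524.4, -9.4, 412.2]
tool_rot: [0.009, 0.7, 0.712, 0.051]
force: [-0.5, 1.0, -5.3]
gripper_width: 0.219
```

```bash
python3 look3.py b5
```

```text
28.9 [524.4  -9.4 412.2] [0.009 0.7   0.712 0.051] F [-0.5  1.  -5.3] w 0.219 q [-0.033  0.249  0.032  1.272  0.062  1.523]
tool z axis [ 0.085  0.059 -0.995]
(np.float64(0.8312186689170982), np.float64(5.914542630526937)) [524.43458633  -9.42600149 412.17693993] [-0.13  0.2  -0.02]
```

```bash
python3 - <<'E'
from pose7 import *
S=lambda u,v:(190+u/4,130+v/4)
o=[("scene",*S(u,v),k) for u,v,k in [(350,192,"mnt"),(493,165,"rnt"),(568,122,"rft"),(513,230,"rnb"),(377,257,"mnb"),(590,193,"rfb")]]
s=status.read_state(); fit8(o,s)
E
```

```text
pitch(mouth down) 25.5 grip off [12.8 -2.7] handle [537.7  13.2 257. ] mouth [545.7  43.4 157.7] xdir [-0.02 -0.9   0.43] zdir [-0.08  0.43  0.9 ]
[[-2.2, -0.1], [-0.3, -2.9], [0.4, -0.7], [1.7, 1.0], [-2.5, 1.5], [1.4, 1.1]]
```

Call:
carry_out:
  deltas:
    - {"gripper": 1,"linear": [0.3,0.1,-0.6],"spin": 0}
    - {"gripper": 1,"linear": [0.5,0.1,-1],"spin": 0}
    - {"gripper": 1,"linear": [0.5,0.1,-1],"spin": 0}
    - {"gripper": 1,"linear": [0.5,0.1,-1],"spin": 0}
    - {"gripper": 1,"linear": [0.5,0.1,-1],"spin": 0}
    - {"gripper": 1,"linear": [0.4,0.1,-1],"spin": 0}
    - {"gripper": 1,"linear": [0.2,0.1,-1],"spin": 0}
    - {"gripper": 1,"linear": [0.1,0.1,-1],"spin": 0}

```text
time_s: 29.8
tcp_pos: [556.1, -0.6, 323.0]
tool_rot: [0.005, 0.7, 0.712, 0.047]
force: [-0.5, -0.7, -4.3]
gripper_width: 0.219
```

```bash
python3 look3.py b6
```

```text
29.8 [556.1  -0.6 323. ] [0.005 0.7   0.712 0.047] F [-0.5 -0.7 -4.3] w 0.219 q [-0.015  0.366 -0.041  1.091  0.06   1.541]
tool z axis [ 0.073  0.059 -0.996]
(np.float64(0.8408857119615674), np.float64(5.400799397973406)) [556.10327689  -0.58843459 322.99315615] [-0.15  0.15  0.02]
```

Call:
carry_out:
  deltas:
    - {"gripper": 1,"linear": [0,0,-1],"spin": 0}
    - {"gripper": 1,"linear": [0,0,-1],"spin": 0}
    - {"gripper": 1,"linear": [0,0,0],"spin": 0}
    - {"gripper": 1,"linear": [0,2,0],"spin": 0}
    - {"gripper": 1,"linear": [0,-2,0],"spin": 0}
    - {"gripper": 1,"linear": [0,0,0],"spin": 0}
    - {"gripper": 1,"linear": [0,0,0],"spin": 0}
    - {"gripper": 1,"linear": [0,0,0],"spin": 0}

```text
time_s: 30.7
tcp_pos: [555.6, -0.3, 302.3]
tool_rot: [0.006, 0.7, 0.712, 0.047]
force: [0.2, -0.2, -3.9]
gripper_width: 0.221
```

```bash
python3 look3.py b7
```

```text
30.7 [ 5.556e+02 -3.000e-01  3.023e+02] [0.006 0.7   0.712 0.047] F [ 0.2 -0.2 -3.9] w 0.221 q [-0.015  0.382 -0.075  1.04   0.06   1.541]
tool z axis [ 0.074  0.059 -0.995]
(np.float64(0.8410558911113368), np.float64(5.446881414421545)) [ 5.55550633e+02 -3.12005625e-01  3.02307422e+02] [-0.06  0.13 -0.01]
```

Call:
carry_out:
  deltas:
    - {"gripper": 1,"linear": [0,0.4,0.3],"spin": 0}
    - {"gripper": 1,"linear": [0,0.9,0],"spin": 0}
    - {"gripper": 1,"linear": [0,1.1,0],"spin": 0}
    - {"gripper": 1,"linear": [0,1.1,0],"spin": 0}
    - {"gripper": 1,"linear": [0,1.1,0],"spin": 0}
    - {"gripper": 1,"linear": [0,1.0,0],"spin": 0}
    - {"gripper": 1,"linear": [0,0.7,0],"spin": 0}
    - {"gripper": 1,"linear": [0,0.4,0],"spin": 0}

```text
time_s: 31.6
tcp_pos: [555.2, 74.2, 305.7]
tool_rot: [0.005, 0.699, 0.713, 0.048]
force: [0.4, 0.8, -3.7]
gripper_width: 0.221
```

```bash
python3 look3.py b8
```

```text
31.6 [555.2  74.2 305.7] [0.005 0.699 0.713 0.048] F [ 0.4  0.8 -3.7] w 0.221 q [ 0.121  0.384 -0.062  1.043  0.051  1.674]
tool z axis [ 0.074  0.061 -0.995]
(np.float64(0.9760469303624251), np.float64(5.5046519112321155)) [555.23980653  74.16648602 305.73706075] [-0.18  0.09 -0.04]
```

Call:
carry_out:
  deltas:
    - {"gripper": 1,"linear": [0,0,-0.6],"spin": 0}
    - {"gripper": 1,"linear": [0,0,-0.6],"spin": 0}
    - {"gripper": 1,"linear": [0,0,0],"spin": 0}
    - {"gripper": 1,"linear": [0,1.5,0],"spin": 0}
    - {"gripper": 1,"linear": [0,-1.5,0],"spin": 0}
    - {"gripper": 1,"linear": [0,0,0],"spin": 0}
    - {"gripper": 1,"linear": [0,0,0],"spin": 0}
    - {"gripper": 1,"linear": [0,0,0],"spin": 0}

```text
time_s: 32.5
tcp_pos: [556.2, 71.1, 294.8]
tool_rot: [0.008, 0.701, 0.711, 0.048]
force: [0.2, -0.8, -2.5]
gripper_width: 0.217
```

```bash
python3 look3.py b9
```

```text
32.5 [556.2  71.1 294.8] [0.008 0.701 0.711 0.048] F [ 0.2 -0.8 -2.5] w 0.217 q [ 0.116  0.393 -0.08   1.013  0.049  1.675]
tool z axis [ 0.079  0.058 -0.995]
(np.float64(0.6458576489029502), np.float64(5.624265050016867)) [556.22736128  71.14579322 294.77212973] [-0.14  0.18 -0.03]
```

Call:
carry_out:
  deltas:
    - {"gripper": 1,"linear": [0,0,0.8],"spin": 0}
    - {"gripper": 1,"linear": [-0.4,0,0.6],"spin": 0}
    - {"gripper": 1,"linear": [-0.9,0,0],"spin": 0}
    - {"gripper": 1,"linear": [-1,0,0],"spin": 0}
    - {"gripper": 1,"linear": [-1,0,0],"spin": 0}
    - {"gripper": 1,"linear": [-0.7,0,0],"spin": 0}
    - {"gripper": 1,"linear": [-0.4,0,0],"spin": 0}
    - {"gripper": 1,"linear": [0,0,0],"spin": 0}

```text
time_s: 33.4
tcp_pos: [506.5, 71.7, 309.2]
tool_rot: [0.007, 0.701, 0.712, 0.047]
force: [-0.7, 0.4, -2.4]
gripper_width: 0.217
```

```bash
python3 look3.py c1
```

```text
33.4 [506.5  71.7 309.2] [0.007 0.701 0.712 0.047] F [-0.7  0.4 -2.4] w 0.217 q [ 0.129  0.291 -0.189  1.008  0.048  1.686]
tool z axis [ 0.076  0.058 -0.995]
(np.float64(0.7254403163482053), np.float64(5.462724885102321)) [506.46948739  71.71091282 309.16876113] [-0.13  0.1   0.09]
```

Call:
carry_out:
  deltas:
    - {"gripper": 1,"linear": [0,-0.2,1],"spin": 0}
    - {"gripper": 1,"linear": [0,-0.5,1.5],"spin": 0}
    - {"gripper": 1,"linear": [0,-1,2],"spin": 0}
    - {"gripper": 1,"linear": [0,-1.5,1],"spin": 0}
    - {"gripper": 1,"linear": [0,-2,0],"spin": 0}
    - {"gripper": 1,"linear": [0,-2.5,0],"spin": 0}
    - {"gripper": 1,"linear": [0,-3,0],"spin": 0}
    - {"gripper": 1,"linear": [0,-3,0],"spin": 0}

```text
time_s: 34.3
tcp_pos: [510.6, -67.3, 372.7]
tool_rot: [0.01, 0.698, 0.714, 0.051]
force: [0.4, 0.7, -2.3]
gripper_width: 0.219
```

```bash
python3 look3.py c2
```

```text
34.3 [510.6 -67.3 372.7] [0.01  0.698 0.714 0.051] F [ 0.4  0.7 -2.3] w 0.219 q [-0.149  0.253 -0.067  1.176  0.07   1.402]
tool z axis [ 0.085  0.058 -0.995]
(np.float64(1.1544060488934127), np.float64(5.940986708199857)) [510.64066727 -67.32921735 372.65582809] [-0.07  0.08  0.08]
```

```bash
python3 - <<'E'
import cv2
im=cv2.imread("pics/topL.png"); c=cv2.resize(im[175:220,295:345],None,fx=12,fy=12,interpolation=cv2.INTER_CUBIC); cv2.imwrite("pics/c2z.png",c)
E
```

Call:
carry_out:
  deltas:
    - {"gripper": 1,"linear": [-0.5,0,-0.6],"spin": 0}
    - {"gripper": 1,"linear": [-0.8,0.3,-0.8],"spin": 0}
    - {"gripper": 1,"linear": [-0.8,0.8,-0.8],"spin": 0}
    - {"gripper": 1,"linear": [-0.8,1.1,-0.8],"spin": 0}
    - {"gripper": 1,"linear": [-0.8,1.2,-0.8],"spin": 0}
    - {"gripper": 1,"linear": [-0.6,1.2,-0.8],"spin": 0}
    - {"gripper": 1,"linear": [-0.3,1.1,-0.6],"spin": 0}
    - {"gripper": 1,"linear": [0,0.8,-0.3],"spin": 0}

```text
time_s: 35.2
tcp_pos: [462.1, -0.7, 316.7]
tool_rot: [0.012, 0.7, 0.712, 0.051]
force: [-0.3, -0.5, -3.6]
gripper_width: 0.213
```

```bash
python3 look3.py c3
```

```text
35.2 [462.1  -0.7 316.7] [0.012 0.7   0.712 0.051] F [-0.3 -0.5 -3.6] w 0.213 q [-0.018  0.19  -0.303  0.99   0.058  1.538]
tool z axis [ 0.089  0.056 -0.994]
(np.float64(0.8902228635134642), np.float64(6.026165357490108)) [462.10159705  -0.6744044  316.69514773] [-0.07  0.13 -0.01]
```

Call:
carry_out:
  deltas:
    - {"gripper": 1,"linear": [0,0.1,-0.6],"spin": 0}
    - {"gripper": 1,"linear": [0,0,-0.4],"spin": 0}
    - {"gripper": 1,"linear": [0,0,0],"spin": 0}
    - {"gripper": 1,"linear": [0,1.3,0],"spin": 0}
    - {"gripper": 1,"linear": [0,-1.3,0],"spin": 0}
    - {"gripper": 1,"linear": [0,0,0],"spin": 0}
    - {"gripper": 1,"linear": [0,0,0],"spin": 0}
    - {"gripper": 1,"linear": [0,0,0],"spin": 0}

```text
time_s: 36.1
tcp_pos: [465.0, 1.6, 307.5]
tool_rot: [0.013, 0.7, 0.712, 0.053]
force: [0.6, -1.0, -3.5]
gripper_width: 0.219
```

```bash
python3 look3.py c4
```

```text
36.1 [465.    1.6 307.5] [0.013 0.7   0.712 0.053] F [ 0.6 -1.  -3.5] w 0.219 q [-0.013  0.202 -0.314  0.962  0.059  1.543]
tool z axis [ 0.093  0.057 -0.994]
(np.float64(0.8520174117140219), np.float64(6.295114425313068)) [464.99549712   1.56955989 307.50795102] [-0.12  0.17  0.05]
```

Call:
carry_out:
  deltas:
    - {"gripper": 1,"linear": [0,0.4,0.3],"spin": 0}
    - {"gripper": 1,"linear": [0,0.9,0.2],"spin": 0}
    - {"gripper": 1,"linear": [0,1.1,0],"spin": 0}
    - {"gripper": 1,"linear": [0,1.1,0],"spin": 0}
    - {"gripper": 1,"linear": [0,1.1,0],"spin": 0}
    - {"gripper": 1,"linear": [0,1.1,0],"spin": 0}
    - {"gripper": 1,"linear": [0,0.8,0],"spin": 0}
    - {"gripper": 1,"linear": [0,0.4,0],"spin": 0}

```text
time_s: 37.0
tcp_pos: [464.6, 77.9, 313.2]
tool_rot: [0.013, 0.699, 0.713, 0.054]
force: [0.4, -0.1, -2.7]
gripper_width: 0.221
```

Call:
carry_out:
  deltas:
    - {"gripper": 1,"linear": [0,0,-0.4],"spin": 0}
    - {"gripper": 1,"linear": [0,0,0],"spin": 0}
    - {"gripper": 1,"linear": [0,1.5,0],"spin": 0}
    - {"gripper": 1,"linear": [0,-1.5,0],"spin": 0}
    - {"gripper": 1,"linear": [0,1.5,0],"spin": 0}
    - {"gripper": 1,"linear": [0,-1.5,0],"spin": 0}
    - {"gripper": 1,"linear": [0,0,0],"spin": 0}
    - {"gripper": 1,"linear": [0,0,0],"spin": 0}

```text
time_s: 37.8
tcp_pos: [464.7, 76.7, 307.7]
tool_rot: [0.013, 0.7, 0.712, 0.053]
force: [-0.0, 0.3, -3.7]
gripper_width: 0.221
```

```bash
python3 look3.py c5
```

```text
37.8 [464.7  76.7 307.7] [0.013 0.7   0.712 0.053] F [-0.   0.3 -3.7] w 0.221 q [ 0.152  0.21  -0.303  0.957  0.042  1.708]
tool z axis [ 0.092  0.057 -0.994]
(np.float64(0.7937403533463263), np.float64(6.2281180030005485)) [464.74725688  76.74672376 307.70945557] [-0.08  0.19 -0.01]
```

Call:
carry_out:
  deltas:
    - {"gripper": 1,"linear": [0.5,0,0.2],"spin": 0}
    - {"gripper": 1,"linear": [1,0,0],"spin": 0}
    - {"gripper": 1,"linear": [1.2,0,0],"spin": 0}
    - {"gripper": 1,"linear": [1,0,0],"spin": 0}
    - {"gripper": 1,"linear": [0.6,0,0],"spin": 0}
    - {"gripper": 1,"linear": [0,0,0],"spin": 0}
    - {"gripper": 1,"linear": [0,2,0],"spin": 0}
    - {"gripper": 1,"linear": [0,-2,0],"spin": 0}

```text
time_s: 38.7
tcp_pos: [512.6, 79.1, 309.7]
tool_rot: [0.013, 0.699, 0.713, 0.054]
force: [0.4, -0.5, -3.0]
gripper_width: 0.221
```

Call:
carry_out:
  deltas:
    - {"gripper": 1,"linear": [0,2,0],"spin": 0}
    - {"gripper": 1,"linear": [0,-2,0],"spin": 0}
    - {"gripper": 1,"linear": [0,2,0],"spin": 0}
    - {"gripper": 1,"linear": [0,-2,0],"spin": 0}
    - {"gripper": 1,"linear": [0,2,0],"spin": 0}
    - {"gripper": 1,"linear": [0,-2,0],"spin": 0}
    - {"gripper": 1,"linear": [0,0,1],"spin": 0}
    - {"gripper": 1,"linear": [0,0,1],"spin": 0}

```text
time_s: 39.5
tcp_pos: [510.7, 78.3, 327.6]
tool_rot: [0.011, 0.699, 0.713, 0.05]
force: [0.8, -0.3, -2.9]
gripper_width: 0.22
```

Call:
carry_out:
  deltas:
    - {"gripper": 1,"linear": [0,-0.3,1.5],"spin": 0}
    - {"gripper": 1,"linear": [0,-0.7,1.5],"spin": 0}
    - {"gripper": 1,"linear": [0,-1.5,1],"spin": 0}
    - {"gripper": 1,"linear": [0,-2,0],"spin": 0}
    - {"gripper": 1,"linear": [0,-3,0],"spin": 0}
    - {"gripper": 1,"linear": [0,-3,0],"spin": 0}
    - {"gripper": 1,"linear": [0,-3,0],"spin": 0}
    - {"gripper": 1,"linear": [0,-2,0],"spin": 0}

```text
time_s: 40.3
tcp_pos: [510.0, -81.4, 375.8]
tool_rot: [0.013, 0.697, 0.715, 0.053]
force: [0.1, -0.2, -3.3]
gripper_width: 0.218
```

```bash
python3 look3.py c6
```

```text
40.3 [510.  -81.4 375.8] [0.013 0.697 0.715 0.053] F [ 0.1 -0.2 -3.3] w 0.218 q [-0.176  0.251 -0.06   1.178  0.072  1.372]
tool z axis [ 0.092  0.057 -0.994]
(np.float64(1.329846109697579), np.float64(6.215950864002309)) [509.96451297 -81.36469956 375.81886247] [-0.07  0.15 -0.03]
```

```bash
python3 - <<'E'
import cv2,numpy as np
im=cv2.imread("pics/topL.png"); c=cv2.resize(im[175:215,305:345],None,fx=10,fy=10,interpolation=cv2.INTER_CUBIC)
d=cv2.resize(im[170:215,230:300],None,fx=9,fy=9,interpolation=cv2.INTER_CUBIC); d=d[:400]
cv2.imwrite("pics/c6z.png",np.hstack([c,d])[:,:800])
E
```

Call:
carry_out:
  deltas:
    - {"gripper": 1,"linear": [0,-1,0],"spin": 4}
    - {"gripper": 1,"linear": [0.2,-2,0],"spin": 8}
    - {"gripper": 1,"linear": [0.2,-2.3,0],"spin": 8}
    - {"gripper": 1,"linear": [0.2,-2.3,0],"spin": 8}
    - {"gripper": 1,"linear": [0.2,-2.3,0],"spin": 8}
    - {"gripper": 1,"linear": [0.2,-2.3,0],"spin": 8}
    - {"gripper": 1,"linear": [0,-1.5,0],"spin": 8}
    - {"gripper": 1,"linear": [0,-1,0],"spin": 8}

```text
time_s: 41.2
tcp_pos: [518.9, -233.5, 378.4]
tool_rot: [-0.015, 0.225, 0.973, 0.053]
force: [1.1, 0.7, -3.3]
gripper_width: 0.219
```

Call:
carry_out:
  deltas:
    - {"gripper": 1,"linear": [0,0,0],"spin": 8}
    - {"gripper": 1,"linear": [0,0,0],"spin": 8}
    - {"gripper": 1,"linear": [0,0,0],"spin": 8}
    - {"gripper": 1,"linear": [0,0,0],"spin": 6}
    - {"gripper": 1,"linear": [0,0,0],"spin": 0}
    - {"gripper": 1,"linear": [0,0,0],"spin": 0}
    - {"gripper": 1,"linear": [0,0,0],"spin": 0}
    - {"gripper": 1,"linear": [0,0,0],"spin": 0}

```text
time_s: 42.0
tcp_pos: [519.2, -235.1, 379.4]
tool_rot: [-0.028, -0.043, 0.998, 0.047]
force: [0.1, -0.7, -2.4]
gripper_width: 0.218
```

```bash
cat > look4.py <<'E'
from h import *
import sys
s=st(); tilts(s); print(yaw(s), s["tcp_pos"],np.round(s["moment"],2))
im=snap("top","topL.png"); crop(im,sys.argv[1]+"t.png",310,110,450,260,4)
im=snap("scene","sceneL.png"); crop(im,sys.argv[1]+"s.png",280,130,440,330,3)
E
python3 look4.py d1
```

```text
42.0 [ 519.2 -235.1  379.4] [-0.028 -0.043  0.998  0.047] F [ 0.1 -0.7 -2.4] w 0.218 q [-0.438  0.435  0.213  1.442  0.057 -0.526]
tool z axis [-0.06   0.091 -0.994]
(np.float64(94.76327050724862), np.float64(6.245810651454996)) [ 519.20817577 -235.07946561  379.38318079] [-0.13 -0.1  -0.01]
```

Call:
carry_out:
  deltas:
    - {"gripper": 1,"linear": [0,-0.2,-1.2],"spin": 0}
    - {"gripper": 1,"linear": [0,-0.2,-1.4],"spin": 0}
    - {"gripper": 1,"linear": [0,-0.2,-1.4],"spin": 0}
    - {"gripper": 1,"linear": [0,-0.2,-1.4],"spin": 0}
    - {"gripper": 1,"linear": [0,-0.2,-1.4],"spin": 0}
    - {"gripper": 1,"linear": [0,0,-1.4],"spin": 0}
    - {"gripper": 1,"linear": [0,0,-1.2],"spin": 0}
    - {"gripper": 1,"linear": [0,0,-0.8],"spin": 0}
  force: 30

```text
time_s: 42.9
tcp_pos: [518.1, -246.0, 269.3]
tool_rot: [-0.028, -0.042, 0.998, 0.046]
force: [-0.5, 0.6, -3.2]
gripper_width: 0.219
```

Call:
carry_out:
  deltas:
    - {"gripper": 1,"linear": [0,0,-0.8],"spin": 0}
    - {"gripper": 1,"linear": [0,0,-0.8],"spin": 0}
    - {"gripper": 1,"linear": [0,0,-0.8],"spin": 0}
    - {"gripper": 1,"linear": [0,0,-0.8],"spin": 0}
    - {"gripper": 1,"linear": [0,0,-0.8],"spin": 0}
    - {"gripper": 1,"linear": [0,0,0],"spin": 0}
    - {"gripper": 1,"linear": [0,0,0],"spin": 0}
    - {"gripper": 1,"linear": [0,0,0],"spin": 0}
  force: 20

```text
time_s: 43.7
tcp_pos: [529.5, -244.7, 251.7]
tool_rot: [-0.003, -0.043, 0.998, 0.043]
force: [-0.1, 0.4, -3.9]
gripper_width: 0.217
```

```bash
python3 look4.py d2
```

```text
43.7 [ 529.5 -244.7  251.7] [-0.003 -0.043  0.998  0.043] F [-0.1  0.4 -3.9] w 0.217 q [-0.449  0.528  0.018  1.108  0.073 -0.538]
tool z axis [-0.011  0.086 -0.996]
(np.float64(94.96224514106544), np.float64(4.99794855337409)) [ 529.45923491 -244.67155922  251.69978104] [-0.18 -0.03  0.  ]
```

Call:
carry_out:
  deltas:
    - {"gripper": 1,"linear": [0,0,-0.8],"spin": 0}
    - {"gripper": 1,"linear": [0,0,-0.8],"spin": 0}
    - {"gripper": 1,"linear": [0,0,-0.8],"spin": 0}
    - {"gripper": 1,"linear": [0,0,-0.8],"spin": 0}
    - {"gripper": 1,"linear": [0,0,-0.8],"spin": 0}
    - {"gripper": 1,"linear": [0,0,0],"spin": 0}
    - {"gripper": 1,"linear": [0,0,0],"spin": 0}
    - {"gripper": 1,"linear": [0,0,0],"spin": 0}
  force: 20

```text
time_s: 44.6
tcp_pos: [542.4, -242.8, 233.4]
tool_rot: [0.022, -0.044, 0.998, 0.044]
force: [-0.3, 0.4, 1.1]
gripper_width: 0.222
```

```bash
python3 look4.py d3
```

```text
44.6 [ 542.4 -242.8  233.4] [ 0.022 -0.044  0.998  0.044] F [-0.3  0.4  1.1] w 0.222 q [-0.443  0.548 -0.002  1.024  0.099 -0.531]
tool z axis [ 0.04   0.09  -0.995]
(np.float64(95.20653576610073), np.float64(5.670647798943899)) [ 542.38414548 -242.82608933  233.36445606] [ 0.02  0.43 -0.06]
```

Call:
carry_out:
  deltas:
    - {"gripper": 3,"linear": [0,0,0],"spin": 0}
    - {"gripper": 4.5,"linear": [0,0,0],"spin": 0}
    - {"gripper": 4.5,"linear": [0,0,0],"spin": 0}
    - {"gripper": 4.5,"linear": [0,0,0],"spin": 0}
    - {"gripper": 4.5,"linear": [0,0,1],"spin": 0}
    - {"gripper": 4.5,"linear": [0,0,2.5],"spin": 0}
    - {"gripper": 4.5,"linear": [0,0,4],"spin": 0}
    - {"gripper": 4.5,"linear": [0,0,5],"spin": 0}
  force: 20

```text
time_s: 45.5
tcp_pos: [539.3, -242.1, 352.8]
tool_rot: [0.014, -0.044, 0.998, 0.049]
force: [0.3, -0.4, 0.0]
gripper_width: 0.525
```

```bash
python3 look4.py d4
```

```text
45.5 [ 539.3 -242.1  352.8] [ 0.014 -0.044  0.998  0.049] F [ 0.3 -0.4  0. ] w 0.525 q [-0.444  0.457  0.178  1.314  0.099 -0.532]
tool z axis [ 0.023  0.099 -0.995]
(np.float64(95.08994542966363), np.float64(5.823795568877794)) [ 539.34052983 -242.1197487   352.75313493] [-0.14 -0.01 -0.02]
```

Call:
carry_out:
  deltas:
    - {"gripper": 0,"linear": [-1,2.4,0],"spin": 0}
    - {"gripper": 0,"linear": [-1,2.4,0],"spin": 0}
    - {"gripper": 0,"linear": [-1,2.4,0],"spin": 0}
    - {"gripper": 0,"linear": [-1,2.4,0],"spin": 0}
    - {"gripper": 0,"linear": [-1,2.4,0],"spin": 0}
    - {"gripper": 0,"linear": [-1,2.4,0],"spin": 0}
    - {"gripper": 0,"linear": [-1,2.4,0],"spin": 0}
    - {"gripper": 0,"linear": [-1,2,0],"spin": 0}
  force: 60

```text
time_s: 46.4
tcp_pos: [459.7, -52.3, 368.9]
tool_rot: [0.03, -0.042, 0.998, 0.041]
force: [0.9, 0.2, -0.4]
gripper_width: -0.004
```

```bash
python3 - <<'E'
from h import *
s=st(); tilts(s); print(yaw(s))
im=snap("top","top_e1.png"); crop(im,"e1t.png",215,150,335,260,6)
E
```

```text
46.4 [459.7 -52.3 368.9] [ 0.03  -0.042  0.998  0.041] F [ 0.9  0.2 -0.4] w -0.004 q [-0.139  0.167 -0.185  1.174  0.092 -0.22 ]
tool z axis [ 0.057  0.085 -0.995]
(np.float64(94.91294355904952), np.float64(5.866907791772503))
```

Call:
carry_out:
  deltas:
    - {"gripper": 0,"linear": [0,0,-2.5],"spin": 0}
    - {"gripper": 0,"linear": [0,0,-2.5],"spin": 0}
    - {"gripper": 0,"linear": [0,0,-2.5],"spin": 0}
    - {"gripper": 0,"linear": [0,0,-2.5],"spin": 0}
    - {"gripper": 0,"linear": [0,0,-2.5],"spin": 0}
    - {"gripper": 0,"linear": [0,0,-2],"spin": 0}
    - {"gripper": 0,"linear": [0,0,-1],"spin": 0}
    - {"gripper": 0,"linear": [0,0,0],"spin": 0}
  force: 60

```text
time_s: 47.25
tcp_pos: [459.0, -49.8, 214.9]
tool_rot: [0.036, -0.045, 0.997, 0.041]
force: [-0.2, 0.2, 0.2]
gripper_width: 0.001
```

```bash
python3 look3.py e2
```

```text
47.25 [459.  -49.8 214.9] [ 0.036 -0.045  0.997  0.041] F [-0.2  0.2  0.2] w 0.001 q [-0.134  0.326 -0.43   0.758  0.093 -0.221]
tool z axis [ 0.069  0.085 -0.994]
(np.float64(95.31335404786333), np.float64(6.2836087446222155)) [458.99704184 -49.80984365 214.91636119] [-0.11  0.06  0.01]
```

Call:
carry_out:
  deltas:
    - {"gripper": 0,"linear": [0,0.8,-0.8],"spin": 0}
    - {"gripper": 0,"linear": [0,0.8,-1],"spin": 0}
    - {"gripper": 0,"linear": [0,0.5,0],"spin": 0}
    - {"gripper": 0,"linear": [0,0.5,0],"spin": 0}
    - {"gripper": 0,"linear": [0,0.5,0],"spin": 0}
    - {"gripper": 0,"linear": [0,0.5,0],"spin": 0}
    - {"gripper": 0,"linear": [0,0.5,0],"spin": 0}
    - {"gripper": 0,"linear": [0,0,0],"spin": 0}
  force: 60

```text
time_s: 48.15
tcp_pos: [461.5, -12.4, 200.8]
tool_rot: [0.041, -0.041, 0.998, 0.025]
force: [-0.0, -0.0, -0.3]
gripper_width: -0.003
```

```bash
python3 look3.py e3
```

```text
48.15 [461.5 -12.4 200.8] [ 0.041 -0.041  0.998  0.025] F [-0.  -0.  -0.3] w -0.003 q [-0.042  0.34  -0.457  0.697  0.056 -0.123]
tool z axis [ 0.079  0.052 -0.995]
(np.float64(94.84780731715888), np.float64(5.444491453921805)) [461.51428433 -12.36198335 200.79935665] [-0.06  0.04  0.01]
```

Call:
carry_out:
  deltas:
    - {"gripper": 0,"linear": [0,0.5,0],"spin": 0}
    - {"gripper": 0,"linear": [0,0.5,0],"spin": 0}
    - {"gripper": 0,"linear": [0,0.5,0],"spin": 0}
    - {"gripper": 0,"linear": [0,0.5,0],"spin": 0}
    - {"gripper": 0,"linear": [0,0.5,0],"spin": 0}
    - {"gripper": 0,"linear": [0,0.5,0],"spin": 0}
    - {"gripper": 0,"linear": [0,0,0],"spin": 0}
    - {"gripper": 0,"linear": [0,0,0],"spin": 0}
  force: 60

```text
time_s: 49.05
tcp_pos: [461.2, 0.4, 202.0]
tool_rot: [0.039, -0.03, 0.999, -0.013]
force: [-0.7, -0.3, -0.3]
gripper_width: -0.001
```

```bash
python3 look3.py e4
```

```text
49.05 [4.612e+02 4.000e-01 2.020e+02] [ 0.039 -0.03   0.999 -0.013] F [-0.7 -0.3 -0.3] w -0.001 q [ 0.008  0.336 -0.458  0.697 -0.024 -0.052]
tool z axis [ 0.08  -0.024 -0.997]
(np.float64(93.32448542783389), np.float64(4.762735892508778)) [4.61219991e+02 3.90755625e-01 2.02006244e+02] [-0.08  0.13 -0.02]
```

Call:
carry_out:
  deltas:
    - {"gripper": 0,"linear": [0,-1.5,0],"spin": 0}
    - {"gripper": 0,"linear": [-0.5,-1.2,0],"spin": 0}
    - {"gripper": 0,"linear": [-2,0,0],"spin": 0}
    - {"gripper": 0,"linear": [-2,0,0],"spin": 0}
    - {"gripper": 0,"linear": [-2,0,0],"spin": 0}
    - {"gripper": 0,"linear": [-1,1,0],"spin": 0}
    - {"gripper": 0,"linear": [0,2,0],"spin": 0}
    - {"gripper": 0,"linear": [0,1,0],"spin": 0}
  force: 60

```text
time_s: 49.95
tcp_pos: [383.0, 15.7, 202.3]
tool_rot: [0.041, -0.03, 0.999, -0.009]
force: [0.4, 0.8, 0.7]
gripper_width: -0.001
```

```bash
python3 look3.py e5
```

```text
49.95 [383.   15.7 202.3] [ 0.041 -0.03   0.999 -0.009] F [0.4 0.8 0.7] w -0.001 q [ 0.047  0.208 -0.648  0.633 -0.018 -0.014]
tool z axis [ 0.082 -0.015 -0.997]
(np.float64(93.40360969678642), np.float64(4.787613778525426)) [382.95090862  15.65728982 202.33342423] [-0.    0.07 -0.02]
```

Call:
carry_out:
  deltas:
    - {"gripper": 0,"linear": [1,-0.2,0],"spin": 0}
    - {"gripper": 0,"linear": [0.8,0,0],"spin": 0}
    - {"gripper": 0,"linear": [0.5,0,0],"spin": 0}
    - {"gripper": 0,"linear": [0.5,0,0],"spin": 0}
    - {"gripper": 0,"linear": [0.5,0,0],"spin": 0}
    - {"gripper": 0,"linear": [0.5,0,0],"spin": 0}
    - {"gripper": 0,"linear": [0.5,0,0],"spin": 0}
    - {"gripper": 0,"linear": [0.5,0,0],"spin": 0}
  force: 60

```text
time_s: 50.85
tcp_pos: [417.0, 11.5, 195.6]
tool_rot: [0.012, -0.03, 0.999, -0.007]
force: [-10.3, 1.3, 7.9]
gripper_width: -0.002
```

```bash
python3 look3.py e6
```

```text
50.85 [417.   11.5 195.6] [ 0.012 -0.03   0.999 -0.007] F [-10.3   1.3   7.9] w -0.002 q [ 0.032  0.296 -0.542  0.71  -0.014 -0.029]
tool z axis [ 0.024 -0.013 -1.   ]
(np.float64(93.47919269718193), np.float64(1.5540724078039116)) [416.9892233   11.54796196 195.64236383] [0.16 2.14 0.01]
```

Call:
carry_out:
  deltas:
    - {"gripper": 0,"linear": [-0.8,0,0.2],"spin": 0}
    - {"gripper": 0,"linear": [-1,0,0.5],"spin": 0}
    - {"gripper": 2,"linear": [0,0,1.5],"spin": 0}
    - {"gripper": 4,"linear": [0,0,1.5],"spin": 0}
    - {"gripper": 4.5,"linear": [0,0,1.5],"spin": 0}
    - {"gripper": 4.5,"linear": [0,0,1.5],"spin": 0}
    - {"gripper": 4.5,"linear": [0,0,1.5],"spin": 0}
    - {"gripper": 4.5,"linear": [0,0,1],"spin": 0}
  force: 40

```text
time_s: 51.75
tcp_pos: [397.5, 9.3, 291.4]
tool_rot: [0.012, -0.028, 1.0, -0.007]
force: [-0.3, -0.2, 0.1]
gripper_width: 0.526
```

```bash
python3 - <<'E'
from h import *
s=st(); tilts(s); print(yaw(s))
T=lambda u,v:(215+u/6,150+v/6)
W=at("top",[T(180,183),T(153,245),T(260,208),T(318,193),T(350,230),T(397,195),T(380,343),T(357,405),T(428,463)],15)
c,si=np.cos(np.radians(2.6)),np.sin(np.radians(2.6)); R=np.array([[c,-si],[si,c]])
for w in W: print(np.round(w[:2],0), np.round(R.T@(w[:2]-[524.3,104.4]),0))
im=cv2.imread("pics/top_e1.png"); crop(im,"e1z.png",225,165,300,240,8)
im=snap("scene","scene_e7.png"); crop(im,"e7s.png",250,200,320,260,9)
E
```

```text
51.75 [397.5   9.3 291.4] [ 0.012 -0.028  1.    -0.007] F [-0.3 -0.2  0.1] w 0.526 q [ 0.028  0.122 -0.457  0.967 -0.015 -0.028]
tool z axis [ 0.025 -0.014 -1.   ]
(np.float64(93.20505826577532), np.float64(1.6373263329646754))
[589. 158.] [67. 51.]
[561. 170.] [40. 64.]
[577. 122.] [54. 15.]
[584.  96.] [ 59. -11.]
[567.  82.] [ 42. -24.]
[583.  61.] [ 56. -46.]
[516.  69.] [ -9. -35.]
[489.  79.] [-36. -23.]
[463.  48.] [-64. -53.]
```

```bash
python3 - <<'E'
from h import *
def tri(ut,us):
    A=[]
    for n,(u,v) in (("top",ut),("scene",us)):
        K,R,t=cam(n); P=K@np.c_[R,t]; A+= [u*P[2]-P[0],v*P[2]-P[1]]
    X=np.linalg.svd(np.array(A))[2][-1]; X=X[:3]/X[3]; return np.round(X,1), np.round(proj("scene",X)-us,1)
T=lambda u,v:(225+u/8,165+v/8); S=lambda u,v:(250+u/9,200+v/9)
for nm,a,b in (("rear",T(342,138),S(332,245)),("rear-top",T(342,138),S(332,228)),("front",T(388,190),S(325,290)),("FL center",T(265,157),S(258,232)),("158,122",T(158,122),S(215,178)),("right",T(447,143),S(400,295)),("mid",T(427,337),S(225,362))):
    print(nm,*tri(a,b))
E
```

```text
rear [583.1  96.2  21. ] [[-0.2  0. ]]
rear-top [582.3  95.7  27.3] [[-0.3  0. ]]
front [566.2  81.   17.7] [[-0.3  0. ]]
FL center [577.2 122.6  17. ] [[ 0. -0.]]
158,122 [589.6 158.   17.9] [[-0.1  0. ]]
right [580.7  62.   18.8] [[ 0.1 -0. ]]
mid [516.7  68.7  16.7] [[-0.1  0. ]]
```

Call:
carry_out:
  deltas:
    - {"gripper": 2.8,"linear": [0.8,0.6,0],"spin": 0}
    - {"gripper": 2.8,"linear": [1.4,1.2,-0.5],"spin": 0}
    - {"gripper": 2.8,"linear": [1.6,1.3,-1],"spin": 0}
    - {"gripper": 2.8,"linear": [1.6,1.3,-1],"spin": 0}
    - {"gripper": 2.8,"linear": [1.6,1.3,-1],"spin": 0}
    - {"gripper": 2.8,"linear": [1.2,1,-1],"spin": 0}
    - {"gripper": 2.8,"linear": [0.4,0.4,-1],"spin": -0.6}
    - {"gripper": 2.8,"linear": [0,0,-0.5],"spin": 0}
  force: 30

```text
time_s: 52.6
tcp_pos: [489.6, 85.2, 227.3]
tool_rot: [0.015, -0.022, 1.0, -0.007]
force: [-0.2, 0.5, 0.3]
gripper_width: 0.328
```

```bash
python3 look3.py f1
```

```text
52.6 [489.6  85.2 227.3] [ 0.015 -0.022  1.    -0.007] F [-0.2  0.5  0.3] w 0.328 q [ 0.177  0.377 -0.305  0.861 -0.019  0.134]
tool z axis [ 0.03  -0.014 -0.999]
(np.float64(92.46622250760102), np.float64(1.904070167033204)) [489.61130319  85.16947781 227.30979525] [0.05 0.07 0.08]
```

Call:
carry_out:
  deltas:
    - {"gripper": 2.8,"linear": [-0.5,-0.4,0],"spin": 0}
    - {"gripper": 2.8,"linear": [0,0,-0.8],"spin": 0}
    - {"gripper": 2.8,"linear": [0,0,-0.9],"spin": 0}
    - {"gripper": 2.8,"linear": [0,0,-0.9],"spin": 0}
    - {"gripper": 2.8,"linear": [0,0,-0.9],"spin": 0}
    - {"gripper": 2.8,"linear": [0,0,-0.4],"spin": 0}
    - {"gripper": 2.8,"linear": [0,0,0],"spin": 0}
    - {"gripper": 2.8,"linear": [0,0,0],"spin": 0}
  force: 30

```text
time_s: 53.5
tcp_pos: [481.6, 78.3, 186.1]
tool_rot: [0.014, -0.02, 1.0, -0.008]
force: [0.6, 0.3, -0.0]
gripper_width: 0.33
```

```bash
python3 look3.py f2; python3 - <<'E'
import cv2
im=cv2.imread("pics/sceneL.png"); cv2.imwrite("pics/f2z.png",cv2.resize(im[200:265,230:310],None,fx=8,fy=8,interpolation=cv2.INTER_CUBIC))
E
```

```text
53.5 [481.6  78.3 186.1] [ 0.014 -0.02   1.    -0.008] F [ 0.6  0.3 -0. ] w 0.33 q [ 0.166  0.421 -0.372  0.751 -0.019  0.126]
tool z axis [ 0.029 -0.015 -0.999]
(np.float64(92.27536428852572), np.float64(1.8613394226627733)) [481.6122119   78.25873477 186.11688246] [0.04 0.02 0.04]
```

Call:
carry_out:
  deltas:
    - {"gripper": 0.8,"linear": [0.2,0.2,0],"spin": 0}
    - {"gripper": 0.8,"linear": [0,0,0],"spin": 0}
    - {"gripper": 0.8,"linear": [0,0,0],"spin": 0}
    - {"gripper": 0.8,"linear": [0,0,0],"spin": 0}
    - {"gripper": 0.8,"linear": [0,0,0.7],"spin": 0}
    - {"gripper": 0.8,"linear": [0,0,1],"spin": 0}
    - {"gripper": 0.8,"linear": [0,0,1],"spin": 0}
    - {"gripper": 0.8,"linear": [0,0,0.5],"spin": 0}
  force: 30

```text
time_s: 54.4
tcp_pos: [484.3, 80.7, 221.8]
tool_rot: [0.015, -0.02, 1.0, -0.007]
force: [0.7, -0.1, 0.2]
gripper_width: 0.187
```

```bash
python3 look3.py f3; python3 - <<'E'
import cv2
im=cv2.imread("pics/sceneL.png"); cv2.imwrite("pics/f3z.png",cv2.resize(im[190:265,230:310],None,fx=8,fy=8,interpolation=cv2.INTER_CUBIC))
E
```

```text
54.4 [484.3  80.7 221.8] [ 0.015 -0.02   1.    -0.007] F [ 0.7 -0.1  0.2] w 0.187 q [ 0.17   0.374 -0.328  0.841 -0.019  0.13 ]
tool z axis [ 0.031 -0.014 -0.999]
(np.float64(92.29483899298621), np.float64(1.9515714878757777)) [484.26233829  80.71617021 221.78485232] [ 0.07 -0.   -0.05]
```

Call:
carry_out:
  deltas:
    - {"gripper": 0.8,"linear": [-0.3,1,0],"spin": 0}
    - {"gripper": 0.8,"linear": [-0.5,1.5,0],"spin": 0}
    - {"gripper": 0.8,"linear": [-0.5,1.5,0],"spin": 0}
    - {"gripper": 0.8,"linear": [-0.3,1.2,0],"spin": 0}
    - {"gripper": 0.8,"linear": [0,0.3,-0.8],"spin": 0}
    - {"gripper": 0.8,"linear": [0,0,-1],"spin": 0}
    - {"gripper": 0.8,"linear": [0,0,-1],"spin": 0}
    - {"gripper": 0.8,"linear": [0,0,-0.4],"spin": 0}
  force: 30

```text
time_s: 55.3
tcp_pos: [466.5, 139.3, 186.3]
tool_rot: [0.015, -0.02, 1.0, -0.007]
force: [-2.7, 0.6, 14.1]
gripper_width: 0.189
```

Call:
carry_out:
  deltas:
    - {"gripper": 0.8,"linear": [0,0,0],"spin": 0}
    - {"gripper": 3,"linear": [0,0,0],"spin": 0}
    - {"gripper": 3,"linear": [0,0,0],"spin": 0}
    - {"gripper": 3,"linear": [0,0,1],"spin": 0}
    - {"gripper": 3,"linear": [0,0,1.5],"spin": 0}
    - {"gripper": 3,"linear": [0,0,1.5],"spin": 0}
    - {"gripper": 3,"linear": [0,0,1.5],"spin": 0}
    - {"gripper": 3,"linear": [0,0,1],"spin": 0}

```text
time_s: 56.1
tcp_pos: [465.9, 136.6, 252.2]
tool_rot: [0.012, -0.018, 1.0, -0.008]
force: [0.6, -0.4, -0.4]
gripper_width: 0.349
```

```bash
python3 look3.py f4; python3 - <<'E'
import cv2
im=cv2.imread("pics/sceneL.png"); cv2.imwrite("pics/f4z.png",cv2.resize(im[190:265,230:310],None,fx=8,fy=8,interpolation=cv2.INTER_CUBIC))
E
```

```text
56.1 [465.9 136.6 252.2] [ 0.012 -0.018  1.    -0.008] F [ 0.6 -0.4 -0.4] w 0.349 q [ 0.291  0.33  -0.299  0.923 -0.022  0.256]
tool z axis [ 0.024 -0.016 -1.   ]
(np.float64(92.01966466593285), np.float64(1.6741560262686463)) [465.90169246 136.60234114 252.1799868 ] [ 0.05 -0.02  0.02]
```

Call:
carry_out:
  deltas:
    - {"gripper": 2.8,"linear": [1,-0.1,0.5],"spin": -8}
    - {"gripper": 2.8,"linear": [1,-0.1,0],"spin": -8}
    - {"gripper": 2.8,"linear": [1,-0.1,0],"spin": -8}
    - {"gripper": 2.8,"linear": [1,-0.1,0],"spin": -8}
    - {"gripper": 2.8,"linear": [1,-0.1,0],"spin": -8}
    - {"gripper": 2.8,"linear": [1,-0.1,0],"spin": -8}
    - {"gripper": 2.8,"linear": [1,-0.1,0],"spin": -8}
    - {"gripper": 2.8,"linear": [1,-0.1,0],"spin": -8}

```text
time_s: 57.0
tcp_pos: [545.9, 127.6, 252.8]
tool_rot: [0.003, 0.534, 0.846, -0.015]
force: [0.7, -0.2, -0.1]
gripper_width: 0.328
```

Call:
carry_out:
  deltas:
    - {"gripper": 2.8,"linear": [1,-0.1,0],"spin": -8}
    - {"gripper": 2.8,"linear": [0.8,-0.1,0],"spin": -8}
    - {"gripper": 2.8,"linear": [0.4,0,0],"spin": -6}
    - {"gripper": 2.8,"linear": [0,0,-0.5],"spin": 0}
    - {"gripper": 2.8,"linear": [0,0,-0.8],"spin": 0}
    - {"gripper": 2.8,"linear": [0,0,-0.8],"spin": 0}
    - {"gripper": 2.8,"linear": [0,0,0],"spin": 0}
    - {"gripper": 2.8,"linear": [0,0,0],"spin": 0}

```text
time_s: 57.8
tcp_pos: [567.1, 124.6, 223.6]
tool_rot: [-0.003, 0.69, 0.724, -0.02]
force: [0.3, -0.2, 0.3]
gripper_width: 0.329
```

```bash
python3 look3.py f5; python3 - <<'E'
import cv2
im=cv2.imread("pics/sceneL.png"); cv2.imwrite("pics/f5z.png",cv2.resize(im[180:255,240:320],None,fx=8,fy=8,interpolation=cv2.INTER_CUBIC))
E
```

```text
57.8 [567.1 124.6 223.6] [-0.003  0.69   0.724 -0.02 ] F [ 0.3 -0.2  0.3] w 0.329 q [ 0.22   0.548 -0.03   1.03  -0.016  1.743]
tool z axis [-0.032 -0.024 -0.999]
(np.float64(2.7487193229031717), np.float64(2.2966744512529353)) [567.14603346 124.57758765 223.57374607] [ 0.05 -0.07  0.04]
```

Call:
carry_out:
  deltas:
    - {"gripper": 2.8,"linear": [0.7,0.1,0],"spin": 0}
    - {"gripper": 2.8,"linear": [0.5,0,0],"spin": 0}
    - {"gripper": 2.8,"linear": [0,0,0],"spin": 0}
    - {"gripper": 2.8,"linear": [0,0,0],"spin": 0}
    - {"gripper": 2.8,"linear": [0,0,0],"spin": 0}
    - {"gripper": 2.8,"linear": [0,0,0],"spin": 0}
    - {"gripper": 2.8,"linear": [0,0,0],"spin": 0}
    - {"gripper": 2.8,"linear": [0,0,0],"spin": 0}

```text
time_s: 58.7
tcp_pos: [581.0, 125.9, 225.5]
tool_rot: [-0.002, 0.69, 0.724, -0.018]
force: [0.5, 0.6, 0.3]
gripper_width: 0.328
```

```bash
python3 - <<'E'
from h import *
s=st(); w,x,y,z=s["tool_rot"]; M=Ro.from_quat([x,y,z,w]).as_matrix(); print("grasp",np.array(s["tcp_pos"])+155*M[:,2])
E
```

```text
58.7 [581.  125.9 225.5] [-0.002  0.69   0.724 -0.018] F [0.5 0.6 0.3] w 0.328 q [ 0.217  0.568  0.012  1.048 -0.016  1.739]
grasp [576.61321454 122.34158816  70.63067521]
```

Grasp point is where it should be; descending straight and closing.

Call:
carry_out:
  deltas:
    - {"gripper": 2.8,"linear": [0,0,-0.8],"spin": 0}
    - {"gripper": 2.8,"linear": [0,0,-0.9],"spin": 0}
    - {"gripper": 2.8,"linear": [0,0,-0.9],"spin": 0}
    - {"gripper": 2.8,"linear": [0,0,-0.7],"spin": 0}
    - {"gripper": 2.8,"linear": [0,0,-0.3],"spin": 0}
    - {"gripper": 2.8,"linear": [0,0,0],"spin": 0}
    - {"gripper": 0.8,"linear": [0,0,0],"spin": 0}
    - {"gripper": 0.8,"linear": [0,0,0],"spin": 0}

```text
time_s: 59.5
tcp_pos: [580.1, 126.0, 207.3]
tool_rot: [0.002, 0.69, 0.724, -0.013]
force: [0.7, -0.2, 0.7]
gripper_width: 0.093
```

```bash
python3 look3.py f6; python3 - <<'E'
import cv2
im=cv2.imread("pics/sceneL.png"); cv2.imwrite("pics/f6z.png",cv2.resize(im[180:255,240:320],None,fx=8,fy=8,interpolation=cv2.INTER_CUBIC))
E
```

```text
59.5 [580.1 126.  207.3] [ 0.002  0.69   0.724 -0.013] F [ 0.7 -0.2  0.7] w 0.093 q [ 0.218  0.581 -0.019  0.991 -0.017  1.74 ]
tool z axis [-0.016 -0.021 -1.   ]
(np.float64(2.779216406029986), np.float64(1.5220973839065965)) [580.07735539 125.96234441 207.34275369] [ 0.07  0.01 -0.01]
```

Call:
carry_out:
  deltas:
    - {"gripper": 0,"linear": [0,0,0],"spin": 0}
    - {"gripper": 0,"linear": [0,0,0],"spin": 0}
    - {"gripper": 0,"linear": [0,0,-0.3],"spin": 0}
    - {"gripper": 0,"linear": [0,0,-0.3],"spin": 0}
    - {"gripper": 0,"linear": [0,0,-0.2],"spin": 0}
    - {"gripper": 0,"linear": [0,0,-0.2],"spin": 0}
    - {"gripper": 0,"linear": [0,0,-0.2],"spin": 0}
    - {"gripper": 0,"linear": [0,0,-0.2],"spin": 0}

```text
time_s: 60.4
tcp_pos: [579.9, 125.9, 196.5]
tool_rot: [0.001, 0.69, 0.724, -0.014]
force: [-4.4, -1.7, 11.7]
gripper_width: 0.002
```

```bash
python3 look3.py f7
```

```text
60.4 [579.9 125.9 196.5] [ 0.001  0.69   0.724 -0.014] F [-4.4 -1.7 11.7] w 0.002 q [ 0.218  0.593 -0.03   0.969 -0.017  1.74 ]
tool z axis [-0.017 -0.021 -1.   ]
(np.float64(2.7861321617126404), np.float64(1.5671975979752986)) [579.85145242 125.92732058 196.47304996] [-0.18  1.04 -0.02]
```

Call:
carry_out:
  deltas:
    - {"gripper": 0,"linear": [-0.3,0,0],"spin": 0}
    - {"gripper": 0,"linear": [-0.4,0,-0.1],"spin": 0}
    - {"gripper": 0,"linear": [-0.4,0,-0.1],"spin": 0}
    - {"gripper": 0,"linear": [-0.4,0,-0.1],"spin": 0}
    - {"gripper": 0,"linear": [0,0,0],"spin": 0}
    - {"gripper": 0,"linear": [0,0,0],"spin": 0}
    - {"gripper": 0,"linear": [0,0,0],"spin": 0}
    - {"gripper": 0,"linear": [0,0,0],"spin": 0}

```text
time_s: 61.3
tcp_pos: [566.4, 126.1, 196.4]
tool_rot: [0.005, 0.69, 0.724, -0.01]
force: [0.3, 0.5, 1.8]
gripper_width: -0.002
```

```bash
python3 look3.py f8; python3 - <<'E'
import cv2
im=cv2.imread("pics/sceneL.png"); cv2.imwrite("pics/f8z.png",cv2.resize(im[180:255,240:320],None,fx=8,fy=8,interpolation=cv2.INTER_CUBIC))
E
```

```text
61.3 [566.4 126.1 196.4] [ 0.005  0.69   0.724 -0.01 ] F [0.3 0.5 1.8] w -0.002 q [ 0.223  0.567 -0.078  0.936 -0.019  1.746]
tool z axis [-0.006 -0.021 -1.   ]
(np.float64(2.762780283499309), np.float64(1.233566128533346)) [566.38672035 126.11010267 196.44980972] [ 0.03 -0.02 -0.02]
```

Call:
carry_out:
  deltas:
    - {"gripper": 0,"linear": [0,0,1],"spin": 0}
    - {"gripper": 0,"linear": [0,1,1.5],"spin": 0}
    - {"gripper": 2.8,"linear": [-1,2,1.5],"spin": 0}
    - {"gripper": 2.8,"linear": [-2,3,1],"spin": 0}
    - {"gripper": 2.8,"linear": [-2,4,0],"spin": 0}
    - {"gripper": 2.8,"linear": [-2,4,0],"spin": 0}
    - {"gripper": 2.8,"linear": [0,4,0],"spin": 0}
    - {"gripper": 2.8,"linear": [0,3,0],"spin": 0}

```text
time_s: 62.2
tcp_pos: [494.2, 338.1, 252.4]
tool_rot: [0.005, 0.694, 0.72, -0.009]
force: [0.5, 0.0, -0.3]
gripper_width: 0.329
```

```bash
python3 - <<'E'
from h import *
s=st(); tilts(s)
im=snap("top","top_g1.png"); crop(im,"g1.png",220,160,320,240,8)
im=snap("scene","scene_g1.png"); crop(im,"g1s.png",240,195,320,255,8)
E
```

```text
62.2 [494.2 338.1 252.4] [ 0.005  0.694  0.72  -0.009] F [ 0.5  0.  -0.3] w 0.329 q [ 0.603  0.542  0.046  1.09  -0.014  2.136]
tool z axis [-0.005 -0.02  -1.   ]
```

Call:
carry_out:
  deltas:
    - {"gripper": 0,"linear": [0.8,-2,0],"spin": 0}
    - {"gripper": 0,"linear": [1.2,-3,0],"spin": 0}
    - {"gripper": 0,"linear": [1.2,-3,0],"spin": 0}
    - {"gripper": 0,"linear": [1.2,-3,0],"spin": 0}
    - {"gripper": 0,"linear": [1.2,-3,0],"spin": 0}
    - {"gripper": 0,"linear": [1.2,-3,0],"spin": 0}
    - {"gripper": 0,"linear": [0.8,-2,0],"spin": 0}
    - {"gripper": 0,"linear": [0.2,-0.8,0],"spin": 0}

```text
time_s: 63.1
tcp_pos: [572.5, 133.1, 254.8]
tool_rot: [0.006, 0.691, 0.723, -0.009]
force: [0.6, -0.4, 0.3]
gripper_width: -0.0
```

```bash
cat > gp.py <<'E'
from h import *
s=st(); w,x,y,z=s["tool_rot"]; M=Ro.from_quat([x,y,z,w]).as_matrix(); print("tip",np.round(np.array(s["tcp_pos"])+173*M[:,2],1),"toolz",np.round(M[:,2],3),"yaw",yaw(s)[0])
E
python3 gp.py
```

```text
63.1 [572.5 133.1 254.8] [ 0.006  0.691  0.723 -0.009] F [ 0.6 -0.4  0.3] w -0.0 q [ 0.233  0.517  0.01   1.073 -0.02   1.758]
tip [571.7 129.4  81.8] toolz [-0.005 -0.021 -1.   ] yaw 2.6209237720993817
```

Call:
carry_out:
  deltas:
    - {"gripper": 0,"linear": [0.5,-0.6,-0.6],"spin": 0}
    - {"gripper": 0,"linear": [0,0,-1],"spin": 0}
    - {"gripper": 0,"linear": [0,0,-1],"spin": 0}
    - {"gripper": 0,"linear": [0,0,-1],"spin": 0}
    - {"gripper": 0,"linear": [0,0,-0.9],"spin": 0}
    - {"gripper": 0,"linear": [0,0,-0.4],"spin": 0}
    - {"gripper": 0,"linear": [0,0,0],"spin": 0}
    - {"gripper": 0,"linear": [0,0,0],"spin": 0}

```text
time_s: 63.9
tcp_pos: [575.4, 129.1, 199.7]
tool_rot: [0.004, 0.689, 0.724, -0.011]
force: [-0.2, -0.4, -0.3]
gripper_width: -0.003
```

```bash
python3 gp.py
```

```text
63.9 [575.4 129.1 199.7] [ 0.004  0.689  0.724 -0.011] F [-0.2 -0.4 -0.3] w -0.003 q [ 0.225  0.581 -0.043  0.962 -0.018  1.746]
tip [573.7 125.4  26.7] toolz [-0.01  -0.021 -1.   ] yaw 2.8223088373323355
```

Call:
carry_out:
  deltas:
    - {"gripper": 0,"linear": [0.4,-0.3,0],"spin": 0}
    - {"gripper": 0,"linear": [0,0,-0.5],"spin": 0}
    - {"gripper": 0,"linear": [0,0,-0.4],"spin": 0}
    - {"gripper": 0,"linear": [-0.4,0,-0.4],"spin": 0}
    - {"gripper": 0,"linear": [-0.5,0,-0.4],"spin": 0}
    - {"gripper": 0,"linear": [-0.5,0,-0.4],"spin": 0}
    - {"gripper": 0,"linear": [-0.5,0,-0.3],"spin": 0}
    - {"gripper": 0,"linear": [0,0,0.5],"spin": 0}

```text
time_s: 64.7
tcp_pos: [572.3, 125.7, 202.3]
tool_rot: [0.019, 0.691, 0.723, 0.007]
force: [-1.1, -1.1, -0.2]
gripper_width: 0.0
```

```bash
python3 gp.py;python3 - <<'E'
from h import *
im=snap("scene","scene_g2.png"); crop(im,"g2s.png",240,195,320,255,8)
E
```

```text
64.7 [572.3 125.7 202.3] [0.019 0.691 0.723 0.007] F [-1.1 -1.1 -0.2] w 0.0 q [ 0.222  0.554 -0.084  0.901 -0.024  1.746]
tip [578.6 122.8  29.5] toolz [ 0.036 -0.017 -0.999] yaw 2.6377764465968085
```

```bash
python3 - <<'E'
from h import *
T=lambda u,v:(220+u/8,160+v/8)
print(at("top",[T(308,105),T(308,112)],40), at("top",[T(308,128)],6), at("top",[T(308,167),T(308,230),T(272,198),T(342,198)],23))
im=cv2.imread("pics/scene_g1.png"); 
im2=cv2.imread("pics/scene1.png")
im3=cv2.imread("pics/f5z.png")
E
```

```text
[[604.14637591 119.57901849  40.        ]
 [601.82542491 119.58380758  40.        ]] [[602.43778483 122.42302844   6.        ]] [[586.37395047 121.03593259  23.        ]
 [565.26668388 121.07948564  23.        ]
 [576.12049486 133.02690126  23.        ]
 [575.84299151 109.76020148  23.        ]]
```

Call:
carry_out:
  deltas:
    - {"gripper": 0,"linear": [0,0,1],"spin": 0}
    - {"gripper": 0,"linear": [0,0,2],"spin": 0}
    - {"gripper": 2.3,"linear": [0,0,2],"spin": 0}
    - {"gripper": 2.3,"linear": [-3,0,2],"spin": 0}
    - {"gripper": 2.3,"linear": [-4,0,2],"spin": 0}
    - {"gripper": 2.3,"linear": [-4,0,1],"spin": 0}
    - {"gripper": 2.3,"linear": [-1,0,0],"spin": 0}
    - {"gripper": 2.3,"linear": [0,0,0],"spin": 0}

```text
time_s: 65.55
tcp_pos: [449.4, 125.3, 308.3]
tool_rot: [0.018, 0.691, 0.723, 0.006]
force: [-0.5, 1.6, 0.3]
gripper_width: 0.273
```

```bash
python3 look3.py g3 && python3 gp.py; cat gp.py look3.py h.py | head -80
```

```text
65.55 [449.4 125.3 308.3] [0.018 0.691 0.723 0.006] F [-0.5  1.6  0.3] w 0.273 q [ 0.279  0.231 -0.271  1.04  -0.025  1.804]
tool z axis [ 0.035 -0.016 -0.999]
(np.float64(2.579732073625911), np.float64(2.177401074588908)) [449.42116594 125.29589907 308.25785506] [ 0.03  0.04 -0.03]
65.65 [451.  125.4 307.9] [0.018 0.691 0.722 0.006] F [ 0.6 -0.3 -1.1] w 0.268 q [ 0.278  0.234 -0.268  1.039 -0.025  1.804]
tip [457.1 122.6 135. ] toolz [ 0.035 -0.016 -0.999] yaw 2.545108894887827
from h import *
s=st(); w,x,y,z=s["tool_rot"]; M=Ro.from_quat([x,y,z,w]).as_matrix(); print("tip",np.round(np.array(s["tcp_pos"])+173*M[:,2],1),"toolz",np.round(M[:,2],3),"yaw",yaw(s)[0])
from h import *
import sys
s=st();tilts(s); print(yaw(s), s["tcp_pos"],np.round(s["moment"],2))
im=snap("top","topL.png"); crop(im,sys.argv[1]+"t.png",215,150,385,270,4)
im=snap("scene","sceneL.png"); crop(im,sys.argv[1]+"s.png",190,130,370,290,4)
import numpy as np, cv2
from rig import status, snapshot, job, env
def snap(name,fn=None):
    s=snapshot(name); im=cv2.cvtColor(s["pixels"],cv2.COLOR_RGB2BGR)
    if fn: cv2.imwri
[... 621 characters left out ...]
 return q[:,:2]/q[:,2:]
def crop(im,fn,x0,y0,x1,y1,k):
    c=cv2.resize(im[y0:y1,x0:x1],None,fx=k,fy=k,interpolation=cv2.INTER_CUBIC)
    cv2.imwrite("pics/"+fn,c)
def st():
    s=status.read_state(); print(round(s["time_s"],2),np.round(s["tcp_pos"],1),np.round(s["tool_rot"],3),"F",np.round(s["force"],1),"w",round(s["gripper_width"],3),"q",np.round(s["q"],3))
    return s
from scipy.spatial.transform import Rotation as Ro
def yaw(s):
    w,x,y,z=s["tool_rot"]; M=Ro.from_quat([x,y,z,w]).as_matrix(); return np.degrees(np.arctan2(M[1,1],M[0,1])), np.degrees(np.arccos(-M[2,2]))
def tilts(s):
    w,x,y,z=s["tool_rot"]; M=Ro.from_quat([x,y,z,w]).as_matrix(); print("tool z axis",np.round(M[:,2],3))
```

View pics/g3t.png

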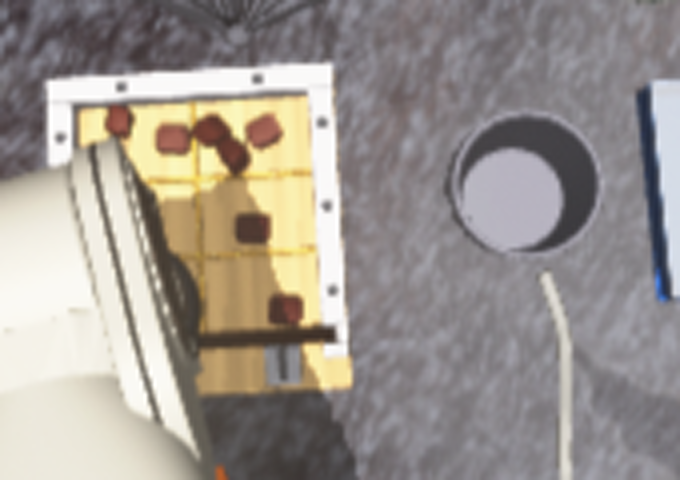

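View pics/g3s.png

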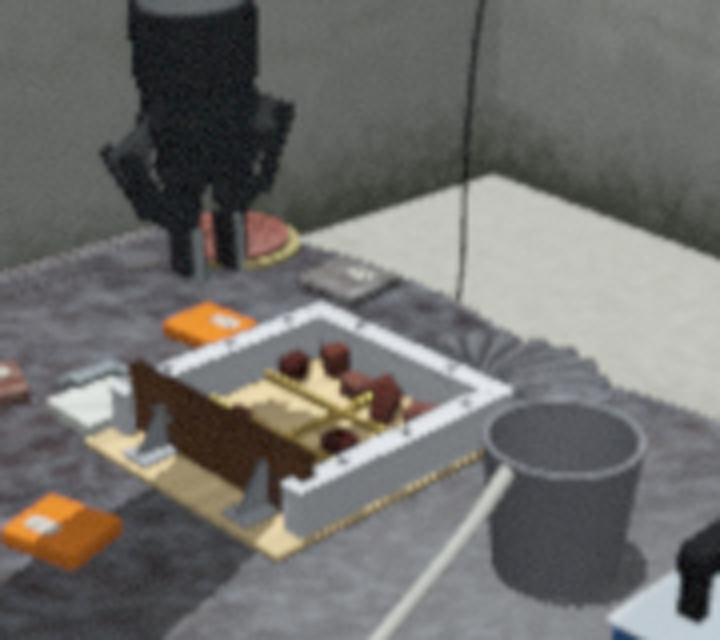

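The chip to move shows at crop px (173,137), i.e. full image (258,184). The mid-left panel (crop about 160,215) is empty.

```bash
python3 - <<'E'
from h import *
u=lambda a:(215+a[0]/4,150+a[1]/4)
for p in [(173,137),(156,124),(191,124),(156,152),(190,154),(211,130),(120,121),(106,146),(233,152)]: print(p,at("top",[u(p)],21).round(1))
E
```

```text
(173, 137) [[577.6 121.9  21. ]]
(156, 124) [[586.5 133.2  21. ]]
(191, 124) [[586.2 109.9  21. ]]
(156, 152) [[567.7 133.2  21. ]]
(190, 154) [[566.1 110.6  21. ]]
(211, 130) [[582.   96.6  21. ]]
(120, 121) [[588.8 157.2  21. ]]
(106, 146) [[572.1 166.6  21. ]]
(233, 152) [[567.1  82.   21. ]]
```

Call:
carry_out:
  deltas:
    - {"gripper": 2.3,"linear": [3,0,0],"spin": 0}
    - {"gripper": 2.3,"linear": [4,0,-1],"spin": 0}
    - {"gripper": 2.3,"linear": [3,0,-1.5],"spin": 0}
    - {"gripper": 2.3,"linear": [1.2,0,-1.5],"spin": 0}
    - {"gripper": 2.3,"linear": [0.3,0,-1],"spin": 0}
    - {"gripper": 2.3,"linear": [0,0,-1],"spin": 0}
    - {"gripper": 2.3,"linear": [0,0,-1],"spin": 0}
    - {"gripper": 2.3,"linear": [0,0,0],"spin": 0}

```text
time_s: 66.45
tcp_pos: [575.7, 124.5, 229.2]
tool_rot: [0.017, 0.692, 0.722, 0.005]
force: [0.1, 0.2, -0.1]
gripper_width: 0.269
```

```bash
python3 gp.py
```

```text
66.45 [575.7 124.5 229.2] [0.017 0.692 0.722 0.005] F [ 0.1  0.2 -0.1] w 0.269 q [ 0.218  0.53  -0.044  0.969 -0.023  1.746]
tip [581.3 121.7  56.4] toolz [ 0.032 -0.017 -0.999] yaw 2.4325061847436658
```

Correct x by −6 mm and descend slowly.

Call:
carry_out:
  deltas:
    - {"gripper": 2.3,"linear": [-0.4,0,0],"spin": 0}
    - {"gripper": 2.3,"linear": [-0.2,0,0],"spin": 0}
    - {"gripper": 2.3,"linear": [0,0,-0.8],"spin": 0}
    - {"gripper": 2.3,"linear": [0,0,-0.8],"spin": 0}
    - {"gripper": 2.3,"linear": [0,0,-0.5],"spin": 0}
    - {"gripper": 2.3,"linear": [0,0,-0.3],"spin": 0}
    - {"gripper": 2.3,"linear": [0,0,-0.2],"spin": 0}
    - {"gripper": 2.3,"linear": [0,0,0],"spin": 0}

```text
time_s: 67.25
tcp_pos: [568.0, 125.1, 203.7]
tool_rot: [0.018, 0.691, 0.722, 0.007]
force: [0.3, 0.1, 0.2]
gripper_width: 0.271
```

```bash
python3 gp.py
```

```text
67.25 [568.  125.1 203.7] [0.018 0.691 0.722 0.007] F [0.3 0.1 0.2] w 0.271 q [ 0.222  0.545 -0.095  0.899 -0.023  1.749]
tip [574.1 122.4  30.8] toolz [ 0.035 -0.016 -0.999] yaw 2.5047717894292383
```

Call:
carry_out:
  deltas:
    - {"gripper": 2.4,"linear": [0.1,0,0],"spin": 0}
    - {"gripper": 2.4,"linear": [0,0,-0.3],"spin": 0}
    - {"gripper": 2.4,"linear": [0,0,-0.3],"spin": 0}
    - {"gripper": 2.4,"linear": [0,0,-0.3],"spin": 0}
    - {"gripper": 2.4,"linear": [0,0,-0.3],"spin": 0}
    - {"gripper": 2.4,"linear": [0,0,-0.2],"spin": 0}
    - {"gripper": 2.4,"linear": [0,0,0],"spin": 0}
    - {"gripper": 2.4,"linear": [0,0,0],"spin": 0}

```text
time_s: 68.05
tcp_pos: [569.6, 125.1, 188.7]
tool_rot: [0.019, 0.692, 0.722, 0.007]
force: [0.2, -0.9, 0.3]
gripper_width: 0.286
```

```bash
python3 gp.py
```

```text
68.05 [569.6 125.1 188.7] [0.019 0.692 0.722 0.007] F [ 0.2 -0.9  0.3] w 0.286 q [ 0.221  0.565 -0.106  0.867 -0.023  1.749]
tip [575.9 122.4  15.9] toolz [ 0.037 -0.016 -0.999] yaw 2.494884346958752
```

It straddles the chip with no contact. Close and lift.

Call:
carry_out:
  deltas:
    - {"gripper": 1,"linear": [0,0,0],"spin": 0}
    - {"gripper": 1,"linear": [0,0,0],"spin": 0}
    - {"gripper": 1,"linear": [0,0,0],"spin": 0}
    - {"gripper": 1,"linear": [0,0,0],"spin": 0}
    - {"gripper": 1,"linear": [0,0,0.5],"spin": 0}
    - {"gripper": 1,"linear": [0,0,1],"spin": 0}
    - {"gripper": 1,"linear": [-1,0,1],"spin": 0}
    - {"gripper": 1,"linear": [-1.5,0.5,0.5],"spin": 0}
  force: 30

```text
time_s: 68.85
tcp_pos: [544.7, 129.7, 221.1]
tool_rot: [0.019, 0.692, 0.722, 0.007]
force: [0.2, 0.2, -0.4]
gripper_width: 0.224
```

```bash
python3 gp.py; python3 look3.py g4
```

```text
68.85 [544.7 129.7 221.1] [0.019 0.692 0.722 0.007] F [ 0.2  0.2 -0.4] w 0.224 q [ 0.239  0.488 -0.142  0.908 -0.024  1.768]
tip [551.2 127.   48.3] toolz [ 0.037 -0.016 -0.999] yaw 2.40899938254868
68.85 [544.7 129.7 221.1] [0.019 0.692 0.722 0.007] F [ 0.2  0.2 -0.4] w 0.224 q [ 0.239  0.488 -0.142  0.908 -0.024  1.768]
tool z axis [ 0.037 -0.016 -0.999]
(np.float64(2.40899938254868), np.float64(2.326312643875458)) [544.700648   129.67279322 221.10853324] [ 0.04  0.03 -0.  ]
```

View pics/g4s.png

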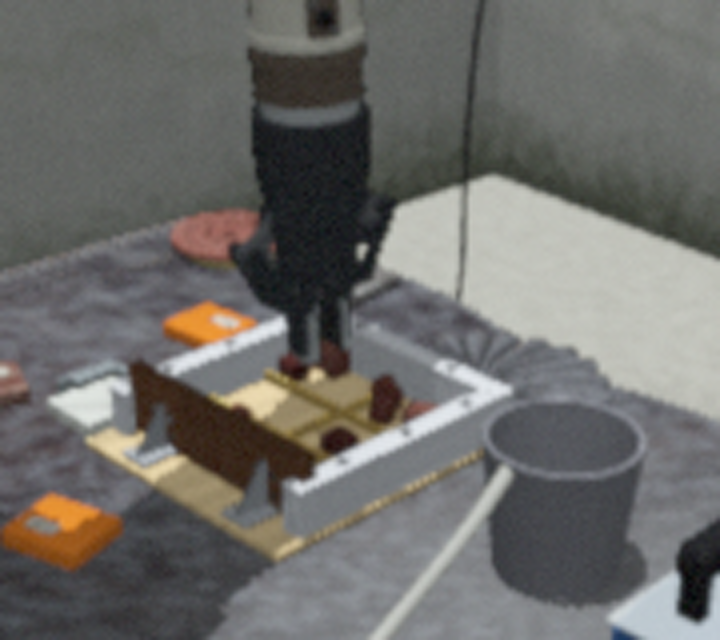

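Call:
carry_out:
  deltas:
    - {"gripper": 1,"linear": [-1.5,0.8,0],"spin": 0}
    - {"gripper": 1,"linear": [-1,0.6,0],"spin": 0}
    - {"gripper": 1,"linear": [0,0.1,-1],"spin": 0}
    - {"gripper": 1,"linear": [0,0,-1],"spin": 0}
    - {"gripper": 1,"linear": [0,0,-0.6],"spin": 0}
    - {"gripper": 1,"linear": [0,0,-0.2],"spin": 0}
    - {"gripper": 1,"linear": [0,0,0],"spin": 0}
    - {"gripper": 3.5,"linear": [0,0,0],"spin": 0}

```text
time_s: 69.75
tcp_pos: [518.8, 145.0, 191.0]
tool_rot: [0.02, 0.692, 0.722, 0.008]
force: [-0.2, 0.7, 1.6]
gripper_width: 0.374
```

```bash
python3 gp.py
```

```text
69.75 [518.8 145.  191. ] [0.02  0.692 0.722 0.008] F [-0.2  0.7  1.6] w 0.374 q [ 0.279  0.491 -0.233  0.814 -0.026  1.806]
tip [525.6 142.2  18.2] toolz [ 0.039 -0.016 -0.999] yaw 2.4887579639936894
```

Lift slowly, then go to the front-left side above the white tile, opened, turning the jaw to about 92.6°.

Call:
carry_out:
  deltas:
    - {"gripper": 3.5,"linear": [0,0,1],"spin": 0}
    - {"gripper": 3.5,"linear": [0,0,2],"spin": 0}
    - {"gripper": 3.5,"linear": [0,0,3],"spin": 0}
    - {"gripper": 3.5,"linear": [-1,2,3],"spin": 8}
    - {"gripper": 6.5,"linear": [-3,3,1],"spin": 8}
    - {"gripper": 6.5,"linear": [-4,3,0],"spin": 8}
    - {"gripper": 6.5,"linear": [-4,2,0],"spin": 8}
    - {"gripper": 6.5,"linear": [-4,1,0],"spin": 8}

```text
time_s: 70.55
tcp_pos: [360.5, 256.7, 303.4]
tool_rot: [0.021, 0.395, 0.918, 0.022]
force: [-0.7, 1.1, -0.0]
gripper_width: 0.763
```

Call:
carry_out:
  deltas:
    - {"gripper": 6.5,"linear": [-2,0,0],"spin": 8}
    - {"gripper": 6.5,"linear": [-1,0,0],"spin": 8}
    - {"gripper": 6.5,"linear": [-1,0,0],"spin": 8}
    - {"gripper": 6.5,"linear": [0,0,0],"spin": 8}
    - {"gripper": 6.5,"linear": [0,0,0],"spin": 8}
    - {"gripper": 6.5,"linear": [0,0,0],"spin": 8}
    - {"gripper": 6.5,"linear": [0,0,0],"spin": 2}
    - {"gripper": 6.5,"linear": [0,0,0],"spin": 0}

```text
time_s: 71.35
tcp_pos: [313.5, 258.2, 313.6]
tool_rot: [0.013, -0.054, 0.998, 0.034]
force: [0.5, -0.2, -0.3]
gripper_width: 0.755
```

```bash
python3 gp.py; python3 look3.py g5; python3 - <<'E'
from h import *
im=cv2.imread("pics/topL.png"); crop(im,"g5w.png",150,170,350,320,4)
E
```

```text
71.35 [313.5 258.2 313.6] [ 0.013 -0.054  0.998  0.034] F [ 0.5 -0.2 -0.3] w 0.755 q [ 0.676  0.098 -0.421  0.991  0.04   0.569]
tip [317.4 270.2 141. ] toolz [ 0.022  0.07  -0.997] yaw 96.26152679237788
71.35 [313.5 258.2 313.6] [ 0.013 -0.054  0.998  0.034] F [ 0.5 -0.2 -0.3] w 0.755 q [ 0.676  0.098 -0.421  0.991  0.04   0.569]
tool z axis [ 0.022  0.07  -0.997]
(np.float64(96.26152679237788), np.float64(4.186706933899916)) [313.50229102 258.21832014 313.56122661] [-0.12  0.01 -0.05]
```

View pics/g5w.png

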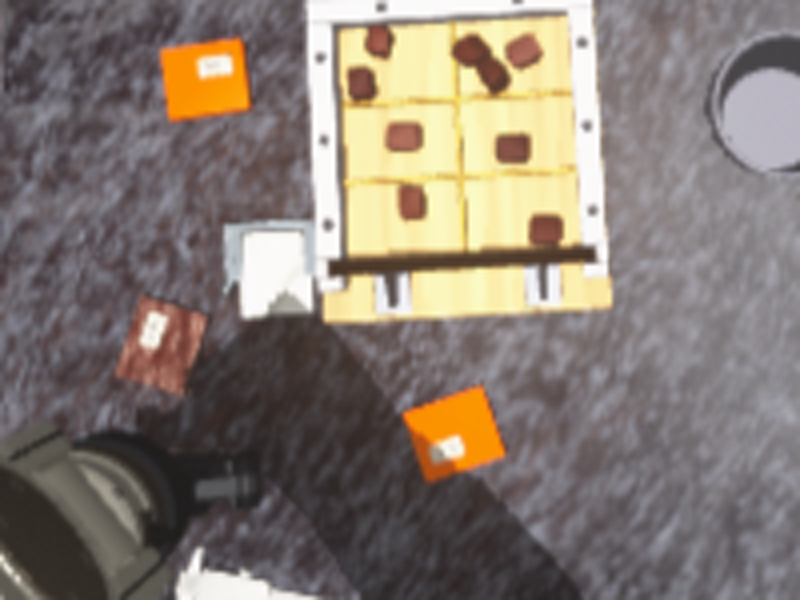

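View pics/g5s.png

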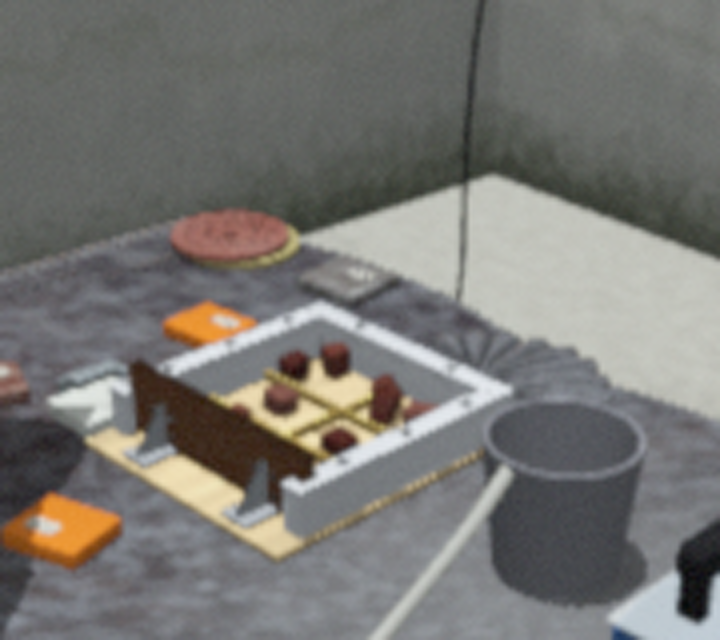

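```bash
python3 - <<'E'
from h import *
u=lambda a:(150+a[0]/4,170+a[1]/4)
im=cv2.imread("pics/topL.png"); crop(im,"g5f.png",258,172,298,202,16)
im=cv2.imread("pics/sceneL.png"); crop(im,"g5fs.png",268,212,308,242,16)
for n,p in dict(a=(472,50),b=(491,76),c=(524,50),far=(378,41),ml=(404,136)).items():
    for z in (15,20,25):
        P=at("top",[u(p)],z)[0]; q=proj("scene",P)[0]
        print(n,z,P.round(1),((q-[268,212])*16).round(0),((q-[190,130])*4).round(0))
E
```

```text
a 15 [583.   96.3  15. ] [298. 275.] [386. 397.]
a 20 [582.2  96.   20. ] [296. 251.] [386. 391.]
a 25 [581.4  95.7  25. ] [294. 227.] [386. 385.]
b 15 [565.3  83.7  15. ] [270. 334.] [380. 411.]
b 20 [564.6  83.4  20. ] [269. 310.] [379. 405.]
b 25 [563.9  83.2  25. ] [267. 285.] [379. 399.]
c 15 [582.5  61.5  15. ] [435. 350.] [421. 415.]
c 20 [581.8  61.4  20. ] [433. 325.] [420. 409.]
c 25 [581.   61.2  25. ] [431. 301.] [420. 403.]
far 15 [589.8 159.3  15. ] [ 89. 136.] [334. 362.]
far 20 [589.  158.7  20. ] [ 87. 114.] [334. 356.]
far 25 [588.2 158.1  25. ] [86. 91.] [334. 351.]
ml 15 [525.7 141.8  15. ] [-130.  282.] [280. 399.]
ml 20 [525.1 141.3  20. ] [-131.  259.] [279. 393.]
ml 25 [524.6 140.8  25. ] [-132.  235.] [279. 387.]
```

View pics/g5f.png

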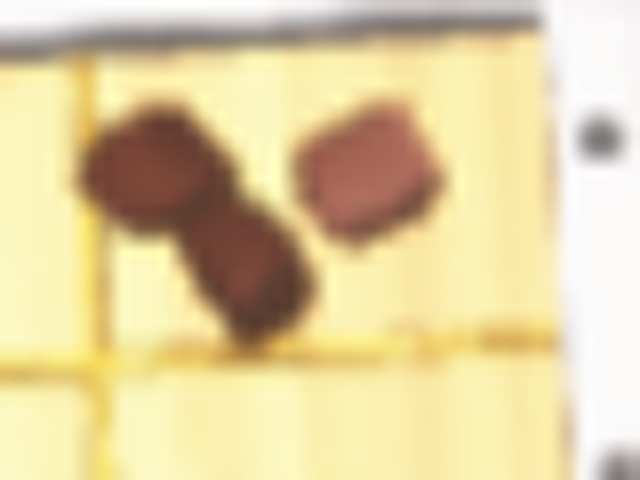

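View pics/g5fs.png

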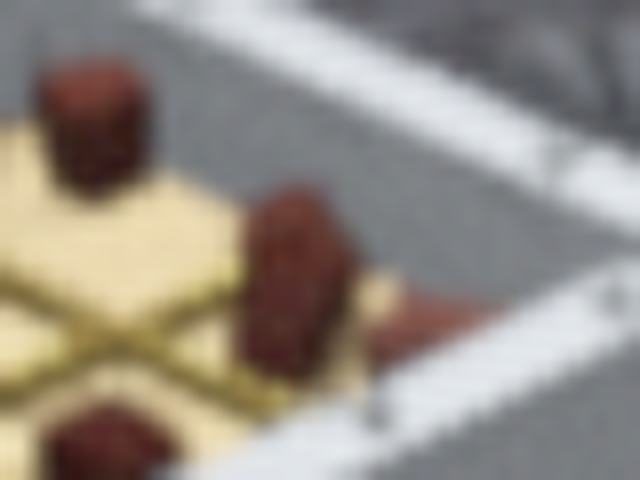

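Every panel now holds a chip: crop px (378,41)/(361,84), (404,136), (413,203), (472,50)/(491,76)/(524,50), (513,148), (546,230). The dark red tile is at crop (162,345). The orange look-alikes are at (205,80) and (455,432).

```bash
python3 - <<'E'
from h import *
u=lambda a:(150+a[0]/4,170+a[1]/4)
for n,L in dict(red=[(143,296),(207,318),(183,393),(117,372)],orange=[(405,410),(485,388),(505,460),(425,480)],white=[(242,232),(306,235),(313,315),(240,318)]).items():
    P=at("top",[u(p) for p in L],12); print(n,P[:,:2].round(1).tolist(),P.mean(0).round(1))
im=cv2.imread("pics/topL.png"); crop(im,"g5r.png",170,210,250,270,10)
E
```

```text
red [[421.0, 316.0], [406.1, 273.0], [357.0, 288.4], [371.0, 332.5]] [388.8 302.5  12. ]
orange [[345.1, 141.5], [359.1, 88.9], [312.4, 76.0], [299.8, 128.4]] [329.1 108.7  12. ]
white [[462.9, 250.3], [460.5, 207.5], [407.6, 202.5], [406.0, 251.0]] [434.2 227.8  12. ]
```

Call:
carry_out:
  deltas:
    - {"gripper": 8.5,"linear": [-0.5,-2,-1.5],"spin": -1.8}
    - {"gripper": 8.5,"linear": [-0.5,-2,-2],"spin": -1.8}
    - {"gripper": 8.5,"linear": [0,-1.5,-2],"spin": 0}
    - {"gripper": 8.5,"linear": [0,-0.5,-2],"spin": 0}
    - {"gripper": 8.5,"linear": [0,0,-1.5],"spin": 0}
    - {"gripper": 8.5,"linear": [0,0,-1],"spin": 0}
    - {"gripper": 8.5,"linear": [0,0,-0.5],"spin": 0}
    - {"gripper": 8.5,"linear": [0,0,0],"spin": 0}

```text
time_s: 72.25
tcp_pos: [304.1, 196.6, 208.6]
tool_rot: [0.018, -0.018, 0.999, 0.036]
force: [-0.1, 0.2, 0.6]
gripper_width: 0.997
```

```bash
python3 gp.py
```

```text
72.25 [304.1 196.6 208.6] [ 0.018 -0.018  0.999  0.036] F [-0.1  0.2  0.6] w 0.997 q [ 0.559  0.165 -0.682  0.656  0.043  0.525]
tip [310.2 209.2  36.1] toolz [ 0.035  0.073 -0.997] yaw 92.09794365280744
```

Call:
carry_out:
  deltas:
    - {"gripper": 8.5,"linear": [0,0,-1],"spin": 0}
    - {"gripper": 8.5,"linear": [0,0,-1],"spin": 0}
    - {"gripper": 8.5,"linear": [0,0,-0.7],"spin": 0}
    - {"gripper": 8.5,"linear": [0,0,-0.5],"spin": 0}
    - {"gripper": 8.5,"linear": [0,0,-0.3],"spin": 0}
    - {"gripper": 8.5,"linear": [0,0,-0.3],"spin": 0}
    - {"gripper": 8.5,"linear": [0,0,-0.3],"spin": 0}
    - {"gripper": 8.5,"linear": [0,0,-0.3],"spin": 0}

```text
time_s: 73.05
tcp_pos: [306.8, 198.7, 166.3]
tool_rot: [0.022, -0.017, 0.999, 0.038]
force: [0.1, 0.2, -0.6]
gripper_width: 0.993
```

```bash
python3 gp.py
```

```text
73.05 [306.8 198.7 166.3] [ 0.022 -0.017  0.999  0.038] F [ 0.1  0.2 -0.6] w 0.993 q [ 0.559  0.254 -0.729  0.511  0.043  0.526]
tip [314.2 212.   -6. ] toolz [ 0.042  0.077 -0.996] yaw 92.09213437399701
```

Call:
carry_out:
  deltas:
    - {"gripper": 8.5,"linear": [0,0,-0.3],"spin": 0}
    - {"gripper": 8.5,"linear": [0,0,-0.3],"spin": 0}
    - {"gripper": 8.5,"linear": [0,0,-0.3],"spin": 0}
    - {"gripper": 8.5,"linear": [0,0,-0.3],"spin": 0}
    - {"gripper": 8.5,"linear": [0,0,-0.3],"spin": 0}
    - {"gripper": 8.5,"linear": [0,0,-0.3],"spin": 0}
    - {"gripper": 8.5,"linear": [0,0,-0.3],"spin": 0}
    - {"gripper": 8.5,"linear": [0,0,0],"spin": 0}

```text
time_s: 73.85
tcp_pos: [305.9, 198.7, 164.1]
tool_rot: [0.027, -0.014, 0.999, 0.039]
force: [0.6, -0.0, 0.1]
gripper_width: 0.996
```

```bash
python3 gp.py
```

```text
73.85 [305.9 198.7 164.1] [ 0.027 -0.014  0.999  0.039] F [ 0.6 -0.   0.1] w 0.996 q [ 0.563  0.255 -0.738  0.492  0.038  0.536]
tip [314.9 212.2  -8.1] toolz [ 0.052  0.078 -0.996] yaw 91.76934814024737
```

Call:
carry_out:
  deltas:
    - {"gripper": 5,"linear": [0,0,4],"spin": 0.8}
    - {"gripper": 2,"linear": [0,0,5],"spin": 0}
    - {"gripper": 0,"linear": [2,-0.5,3],"spin": 0}
    - {"gripper": 0,"linear": [4,-1.5,0],"spin": 0}
    - {"gripper": 0,"linear": [4,-1.5,0],"spin": 0}
    - {"gripper": 0,"linear": [4,-1.5,0],"spin": 0}
    - {"gripper": 0,"linear": [1.5,0,0],"spin": 0}
    - {"gripper": 0,"linear": [0,0,0],"spin": 0}

```text
time_s: 74.65
tcp_pos: [465.1, 145.3, 290.3]
tool_rot: [0.029, -0.024, 0.999, 0.039]
force: [-0.2, -0.1, -0.1]
gripper_width: -0.005
```

```bash
python3 gp.py
```

```text
74.65 [465.1 145.3 290.3] [ 0.029 -0.024  0.999  0.039] F [-0.2 -0.1 -0.1] w -0.005 q [ 0.287  0.268 -0.275  0.952  0.06   0.242]
tip [474.6 159.  118.1] toolz [ 0.055  0.079 -0.995] yaw 92.84345634327056
```

Call:
carry_out:
  deltas:
    - {"gripper": 0,"linear": [0,0,-1],"spin": 0}
    - {"gripper": 0,"linear": [0,0,-1.2],"spin": 0}
    - {"gripper": 0,"linear": [0,0,-1.2],"spin": 0}
    - {"gripper": 0,"linear": [0,0,-1.2],"spin": 0}
    - {"gripper": 0,"linear": [0,0,-1.2],"spin": 0}
    - {"gripper": 0,"linear": [0,0,-1],"spin": 0}
    - {"gripper": 0,"linear": [0,0,-0.7],"spin": 0}
    - {"gripper": 0,"linear": [0,0,0],"spin": 0}

```text
time_s: 75.45
tcp_pos: [454.0, 146.6, 206.6]
tool_rot: [0.022, -0.027, 0.999, 0.038]
force: [0.2, 0.3, 0.5]
gripper_width: -0.002
```

Call:
carry_out:
  deltas:
    - {"gripper": 0,"linear": [0,0.4,0],"spin": 0}
    - {"gripper": 0,"linear": [0,0.5,0],"spin": 0}
    - {"gripper": 0,"linear": [0,0.5,0],"spin": 0}
    - {"gripper": 0,"linear": [0,0.5,0],"spin": 0}
    - {"gripper": 0,"linear": [0,0.5,0],"spin": 0}
    - {"gripper": 0,"linear": [0,0.5,0],"spin": 0}
    - {"gripper": 0,"linear": [0,0.5,0],"spin": 0}
    - {"gripper": 0,"linear": [0,0,0],"spin": 0}

```text
time_s: 76.25
tcp_pos: [453.2, 170.2, 208.2]
tool_rot: [0.024, -0.02, 0.999, 0.012]
force: [-0.0, 0.4, 0.4]
gripper_width: -0.004
```

```bash
python3 gp.py
```

```text
76.25 [453.2 170.2 208.2] [ 0.024 -0.02   0.999  0.012] F [-0.   0.4  0.4] w -0.004 q [ 0.357  0.373 -0.376  0.769  0.007  0.318]
tip [461.3 174.5  35.4] toolz [ 0.047  0.025 -0.999] yaw 92.29825845647987
```

Call:
carry_out:
  deltas:
    - {"gripper": 0,"linear": [0,0.5,0],"spin": 0}
    - {"gripper": 0,"linear": [0,0.5,0],"spin": 0}
    - {"gripper": 0,"linear": [0,0.3,0],"spin": 0}
    - {"gripper": 0,"linear": [0,-0.4,0],"spin": 0}
    - {"gripper": 0,"linear": [0,-0.6,1],"spin": 0}
    - {"gripper": 0,"linear": [0,-0.3,2],"spin": 0}
    - {"gripper": 0,"linear": [0,0,2],"spin": 0}
    - {"gripper": 0,"linear": [0,0,0.5],"spin": 0}

```text
time_s: 77.05
tcp_pos: [453.1, 164.1, 267.0]
tool_rot: [0.025, -0.017, 1.0, -0.001]
force: [0.4, -0.5, 0.7]
gripper_width: -0.005
```

```bash
python3 gp.py
```

```text
77.05 [453.1 164.1 267. ] [ 0.025 -0.017  1.    -0.001] F [ 0.4 -0.5  0.7] w -0.005 q [ 0.352  0.295 -0.305  0.924 -0.018  0.319]
tip [461.7 164.   94.2] toolz [ 0.05  -0.    -0.999] yaw 91.90053372131345
```

Call:
carry_out:
  deltas:
    - {"gripper": 5.6,"linear": [-1.5,1.5,0],"spin": 0.7}
    - {"gripper": 5.6,"linear": [-1.8,2,0],"spin": 0}
    - {"gripper": 5.6,"linear": [-1.2,1.6,0],"spin": 0}
    - {"gripper": 5.6,"linear": [-0.4,0.6,-1],"spin": 0}
    - {"gripper": 5.6,"linear": [0,0.2,-1.5],"spin": 0}
    - {"gripper": 5.6,"linear": [0,0,-1.5],"spin": 0}
    - {"gripper": 5.6,"linear": [0,0,-0.5],"spin": 0}
    - {"gripper": 5.6,"linear": [0,0,0],"spin": 0}

```text
time_s: 77.85
tcp_pos: [404.0, 226.2, 222.1]
tool_rot: [0.029, -0.024, 0.999, 0.003]
force: [-0.3, 1.0, -0.7]
gripper_width: 0.653
```

```bash
python3 gp.py
```

```text
77.85 [404.  226.2 222.1] [ 0.029 -0.024  0.999  0.003] F [-0.3  1.  -0.7] w 0.653 q [ 0.517  0.318 -0.416  0.782 -0.022  0.469]
tip [414.1 227.7  49.4] toolz [ 0.059  0.008 -0.998] yaw 92.71719021598246
```

Call:
carry_out:
  deltas:
    - {"gripper": 5.6,"linear": [-0.2,-0.1,-0.8],"spin": 0}
    - {"gripper": 5.6,"linear": [0,0,-1],"spin": 0}
    - {"gripper": 5.6,"linear": [0,0,-1],"spin": 0}
    - {"gripper": 5.6,"linear": [0,0,-0.6],"spin": 0}
    - {"gripper": 5.6,"linear": [0,0,-0.3],"spin": 0}
    - {"gripper": 5.6,"linear": [0,0,-0.2],"spin": 0}
    - {"gripper": 5.6,"linear": [0,0,0],"spin": 0}
    - {"gripper": 5.6,"linear": [0,0,0],"spin": 0}

```text
time_s: 78.65
tcp_pos: [401.2, 223.7, 181.9]
tool_rot: [0.028, -0.022, 0.999, 0.003]
force: [-1.4, 0.4, -0.8]
gripper_width: 0.656
```

```bash
python3 gp.py
```

```text
78.65 [401.2 223.7 181.9] [ 0.028 -0.022  0.999  0.003] F [-1.4  0.4 -0.8] w 0.656 q [ 0.515  0.375 -0.467  0.676 -0.021  0.469]
tip [411.  224.9   9.1] toolz [ 0.056  0.007 -0.998] yaw 92.56150440946787
```

Call:
carry_out:
  deltas:
    - {"gripper": 5.6,"linear": [-0.1,0.1,0],"spin": 0}
    - {"gripper": 5.6,"linear": [0,0,-0.2],"spin": 0}
    - {"gripper": 5.6,"linear": [0,0,-0.2],"spin": 0}
    - {"gripper": 5.6,"linear": [0,0,-0.2],"spin": 0}
    - {"gripper": 5.6,"linear": [0,0,0],"spin": 0}
    - {"gripper": 5.6,"linear": [0,0,0],"spin": 0}
    - {"gripper": 5.6,"linear": [0,0,0],"spin": 0}
    - {"gripper": 5.6,"linear": [0,0,0],"spin": 0}

```text
time_s: 79.45
tcp_pos: [400.8, 225.2, 176.1]
tool_rot: [0.029, -0.022, 0.999, 0.004]
force: [-0.4, -0.1, -0.9]
gripper_width: 0.656
```

```bash
python3 gp.py
```

```text
79.45 [400.8 225.2 176.1] [ 0.029 -0.022  0.999  0.004] F [-0.4 -0.1 -0.9] w 0.656 q [ 0.518  0.384 -0.474  0.658 -0.022  0.473]
tip [410.9 226.7   3.4] toolz [ 0.058  0.008 -0.998] yaw 92.5753612387893
```

Call:
carry_out:
  deltas:
    - {"gripper": 4.2,"linear": [0,0,-0.1],"spin": 0}
    - {"gripper": 4.2,"linear": [0,0,0],"spin": 0}
    - {"gripper": 4.2,"linear": [0,0,0],"spin": 0}
    - {"gripper": 4.2,"linear": [0,0,0],"spin": 0}
    - {"gripper": 4.2,"linear": [0,0,0],"spin": 0}
    - {"gripper": 4.2,"linear": [-0.3,0,0],"spin": 0}
    - {"gripper": 4.2,"linear": [-0.7,0,0],"spin": 0}
    - {"gripper": 4.2,"linear": [-1,0,0],"spin": 0}
  force: 40

```text
time_s: 80.25
tcp_pos: [380.9, 224.3, 176.9]
tool_rot: [0.031, -0.021, 0.999, 0.002]
force: [-0.3, 0.2, -1.7]
gripper_width: 0.54
```

```bash
python3 gp.py
```

```text
80.25 [380.9 224.3 176.9] [ 0.031 -0.021  0.999  0.002] F [-0.3  0.2 -1.7] w 0.54 q [ 0.54   0.356 -0.518  0.641 -0.028  0.497]
tip [391.7 225.2   4.3] toolz [ 0.062  0.005 -0.998] yaw 92.44840317281431
```

```bash
cat > white.py <<'E'
from h import *
def comps(im,x0,y0,x1,y1,mask,minA=15):
    m=np.zeros(mask.shape,np.uint8); m[y0:y1,x0:x1]=mask[y0:y1,x0:x1]
    n,l,s,c=cv2.connectedComponentsWithStats(m)
    for i in range(1,n):
        if s[i,4]>=minA:
            cnt,_=cv2.findContours((l==i).astype(np.uint8),cv2.RETR_EXTERNAL,cv2.CHAIN_APPROX_NONE)
            r=cv2.minAreaRect(cnt[0]); b=cv2.boxPoints(r)
            P=at("top",b,12)[:,:2]
            print("bbox",s[i,:4],"A",s[i,4],"cen",at("top",[c[i]],12)[0,:2].round(1),"box",P.round(0).tolist(),np.round(r[2],1))
if __name__=="__main__":
    im=snap("top","topL.png"); h=cv2.cvtColor(im,cv2.COLOR_BGR2HSV)
    print("white"); comps(im,150,200,300,320,((h[...,1]<40)&(h[...,2]>185)).astype(np.uint8))
    print("red"); comps(im,140,180,240,310,(((h[...,0]<12)|(h[...,0]>168))&(h[...,1]>70)&(h[...,2]>40)).astype(np.uint8))
E
python3 white.py
```

```text
white
bbox [228 200   7  33] A 169 cen [499.1 195.6] box [[537.0, 204.0], [537.0, 188.0], [452.0, 187.0], [452.0, 203.0]] 90.0
bbox [294 200   6  35] A 161 cen [496.   20.2] box [[535.0, 27.0], [535.0, 14.0], [445.0, 15.0], [445.0, 28.0]] 90.0
bbox [216 225  11   2] A 15 cen [468.7 223.3] box [[471.0, 236.0], [470.0, 209.0], [468.0, 209.0], [468.0, 236.0]] 90.0
bbox [206 227   9  12] A 48 cen [449.4 254.5] box [[466.0, 263.0], [468.0, 244.0], [437.0, 240.0], [435.0, 259.0]] 83.7
bbox [281 236   9  11] A 66 cen [426.1  51.6] box [[440.0, 63.0], [440.0, 42.0], [414.0, 42.0], [414.0, 63.0]] 90.0
bbox [249 239   4  10] A 28 cen [419.8 142.9] box [[433.0, 147.0], [433.0, 140.0], [409.0, 140.0], [409.0, 147.0]] 90.0
bbox [184 241  22  44] A 199 cen [368.  295.8] box [[423.0, 330.0], [430.0, 314.0], [316.0, 263.0], [309.0, 279.0]] 67.0
bbox [153 244  56  76] A 2460 cen [302.3 339.1] box [[419.0, 406.0], [423.0, 264.0], [226.0, 254.0], [221.0, 394.0]] 87.8
bbox [150 267   8  37] A 123 cen [305.7 401.9] box [[358.0, 424.0], [361.0, 410.0], [269.0, 385.0], [266.0, 398.0]] 76.0
bbox [150 296   6  24] A 85 cen [253.4 403.1] box [[226.0, 407.0], [285.0, 409.0], [285.0, 395.0], [226.0, 394.0]] 0.0
red
bbox [210 180   4  18] A 18 cen [569.  248.6] box [[592.0, 253.0], [592.0, 250.0], [546.0, 244.0], [546.0, 247.0]] 83.3
bbox [237 187   3   8] A 17 cen [563.4 176.3] box [[572.0, 180.0], [572.0, 174.0], [553.0, 174.0], [553.0, 180.0]] 90.0
```

```bash
python3 - <<'E'
from h import *
im=cv2.imread("pics/topL.png")
for x in (460,450,440,430,420,410,400,390,380,370):
    u,v=proj("top",[x,227,12])[0]; print(x,round(u),round(v),im[int(v)-1:int(v)+2,int(u)-1:int(u)+2].mean((0,1)).round(0))
E
```

```text
460 219 229 [ 92.  90. 101.]
450 219 233 [76. 76. 89.]
440 219 237 [144. 152. 156.]
430 219 240 [154. 163. 166.]
420 219 244 [144. 152. 155.]
410 219 248 [57. 62. 68.]
400 219 252 [46. 49. 55.]
390 219 256 [66. 75. 83.]
380 219 259 [81. 92. 99.]
370 219 263 [48. 55. 62.]
```

Call:
carry_out:
  deltas:
    - {"gripper": 4.2,"linear": [-1.5,-0.05,0],"spin": 0}
    - {"gripper": 4.2,"linear": [-1.5,-0.05,0],"spin": 0}
    - {"gripper": 4.2,"linear": [-1.5,-0.1,0],"spin": 0}
    - {"gripper": 4.2,"linear": [-1.5,-0.4,0.2],"spin": 0}
    - {"gripper": 4.2,"linear": [-1.5,-0.7,0.1],"spin": 0}
    - {"gripper": 4.2,"linear": [-1.5,-0.7,0],"spin": 0}
    - {"gripper": 4.2,"linear": [-1,-0.6,0],"spin": 0}
    - {"gripper": 4.2,"linear": [0,0,0],"spin": 0}

```text
time_s: 81.1
tcp_pos: [270.2, 195.7, 178.9]
tool_rot: [0.028, -0.024, 0.999, 0.0]
force: [-0.7, 0.2, -0.6]
gripper_width: 0.541
```

```bash
python3 gp.py
```

```text
81.1 [270.2 195.7 178.9] [ 0.028 -0.024  0.999  0.   ] F [-0.7  0.2 -0.6] w 0.541 q [ 0.639  0.186 -0.772  0.567 -0.032  0.591]
tip [279.9 196.1   6.2] toolz [ 0.056  0.002 -0.998] yaw 92.71348945869131
```

Call:
carry_out:
  deltas:
    - {"gripper": 4.2,"linear": [0,0,-0.2],"spin": 0}
    - {"gripper": 4.2,"linear": [0,0,0],"spin": 0}
    - {"gripper": 5.8,"linear": [0,0,0],"spin": 0}
    - {"gripper": 5.8,"linear": [0,0,0],"spin": 0}
    - {"gripper": 5.8,"linear": [0,0,0.5],"spin": 0}
    - {"gripper": 5.8,"linear": [0,0,2],"spin": 0}
    - {"gripper": 5.8,"linear": [0,0,4],"spin": 0}
    - {"gripper": 5.8,"linear": [0,0,5],"spin": 0}

```text
time_s: 81.9
tcp_pos: [270.5, 195.4, 291.5]
tool_rot: [0.024, -0.023, 0.999, -0.002]
force: [2.0, 1.0, -0.6]
gripper_width: 0.681
```

```bash
python3 gp.py; python3 white.py
```

```text
81.9 [270.5 195.4 291.5] [ 0.024 -0.023  0.999 -0.002] F [ 2.   1.  -0.6] w 0.681 q [ 0.638 -0.009 -0.599  0.944 -0.032  0.591]
tip [278.9 194.8 118.7] toolz [ 0.048 -0.004 -0.999] yaw 92.6553950242502
white
bbox [216 200  20  43] A 287 cen [478.4 198.3] box [[536.0, 239.0], [538.0, 190.0], [425.0, 184.0], [424.0, 233.0]] 87.5
bbox [294 200   6  39] A 174 cen [491.6  20.1] box [[535.0, 27.0], [535.0, 14.0], [434.0, 15.0], [435.0, 28.0]] 90.0
bbox [206 227   5  14] A 45 cen [449.2 256.8] box [[466.0, 263.0], [466.0, 254.0], [432.0, 250.0], [431.0, 259.0]] 84.8
bbox [281 236   9  11] A 66 cen [426.1  51.4] box [[440.0, 63.0], [440.0, 42.0], [414.0, 42.0], [414.0, 63.0]] 90.0
bbox [244 239   9  10] A 54 cen [420. 150.] box [[433.0, 161.0], [433.0, 140.0], [409.0, 140.0], [409.0, 161.0]] 90.0
bbox [185 248   6   9] A 34 cen [399.5 310.3] box [[392.0, 318.0], [411.0, 312.0], [408.0, 302.0], [389.0, 308.0]] 18.4
bbox [261 280   5   4] A 15 cen [321.6 111.6] box [[326.0, 116.0], [325.0, 105.0], [318.0, 105.0], [318.0, 116.0]] 90.0
bbox [150 294  28  26] A 427 cen [251.7 374.7] box [[234.0, 417.0], [292.0, 374.0], [257.0, 325.0], [199.0, 369.0]] 36.9
red
bbox [210 180   4  18] A 18 cen [569.  248.6] box [[592.0, 253.0], [592.0, 250.0], [546.0, 244.0], [546.0, 247.0]] 83.3
bbox [237 187   3   8] A 16 cen [563.4 176.1] box [[572.0, 180.0], [572.0, 174.0], [553.0, 174.0], [553.0, 180.0]] 90.0
bbox [178 244  24  25] A 348 cen [387.7 302.8] box [[370.0, 336.0], [424.0, 319.0], [408.0, 271.0], [355.0, 289.0]] 18.4
```

Call:
carry_out:
  deltas:
    - {"gripper": 5.8,"linear": [1,1.2,0],"spin": -4}
    - {"gripper": 5.8,"linear": [1.8,2.2,0],"spin": -4}
    - {"gripper": 5.8,"linear": [2,2.6,0],"spin": -4}
    - {"gripper": 5.8,"linear": [2,2.6,-0.5],"spin": -4}
    - {"gripper": 5.8,"linear": [1.2,1.6,-1],"spin": -4}
    - {"gripper": 5.8,"linear": [0.5,0.7,-1.5],"spin": 0}
    - {"gripper": 5.8,"linear": [0,0,-1.5],"spin": 0}
    - {"gripper": 5.8,"linear": [0,0,0],"spin": 0}

```text
time_s: 82.75
tcp_pos: [364.2, 312.6, 261.9]
tool_rot: [0.037, 0.159, 0.987, 0.002]
force: [0.0, -0.1, 0.0]
gripper_width: 0.678
```

```bash
python3 gp.py; python3 white.py | sed -n 1,20p
```

```text
82.75 [364.2 312.6 261.9] [0.037 0.159 0.987 0.002] F [ 0.  -0.1  0. ] w 0.678 q [ 0.724  0.297 -0.319  0.905 -0.054  1.043]
tip [376.9 311.3  89.4] toolz [ 0.073 -0.007 -0.997] yaw 71.69665894856647
white
bbox [216 200  20  43] A 286 cen [478.5 198.2] box [[536.0, 239.0], [538.0, 190.0], [425.0, 184.0], [424.0, 233.0]] 87.5
bbox [294 200   6  35] A 161 cen [496.   20.2] box [[535.0, 27.0], [535.0, 14.0], [445.0, 15.0], [445.0, 28.0]] 90.0
bbox [206 227   5  13] A 42 cen [450.3 256.6] box [[466.0, 263.0], [466.0, 254.0], [434.0, 250.0], [433.0, 259.0]] 83.7
bbox [281 236   9  11] A 66 cen [426.1  51.4] box [[440.0, 63.0], [440.0, 42.0], [414.0, 42.0], [414.0, 63.0]] 90.0
bbox [244 239   9  10] A 54 cen [420. 150.] box [[433.0, 161.0], [433.0, 140.0], [409.0, 140.0], [409.0, 161.0]] 90.0
bbox [258 280   8   5] A 28 cen [320.7 115.9] box [[322.0, 126.0], [328.0, 108.0], [320.0, 105.0], [314.0, 123.0]] 71.6
bbox [153 294  26  26] A 375 cen [252.4 367.8] box [[244.0, 410.0], [292.0, 374.0], [252.0, 319.0], [205.0, 355.0]] 36.9
bbox [194 307  35  13] A 178 cen [233.3 259.7] box [[226.0, 291.0], [257.0, 292.0], [256.0, 202.0], [226.0, 202.0]] 0.0
red
bbox [210 180   4  18] A 18 cen [569.  248.6] box [[592.0, 253.0], [592.0, 250.0], [546.0, 244.0], [546.0, 247.0]] 83.3
bbox [237 187   3   8] A 17 cen [563.4 176.3] box [[572.0, 180.0], [572.0, 174.0], [553.0, 174.0], [553.0, 180.0]] 90.0
bbox [180 244  22  22] A 272 cen [393.3 300.9] box [[379.0, 332.0], [424.0, 318.0], [408.0, 271.0], [364.0, 285.0]] 18.4
bbox [222 256   4   6] A 15 cen [382.5 216.1] box [[389.0, 219.0], [389.0, 211.0], [376.0, 211.0], [376.0, 219.0]] 90.0
```

```bash
python3 - <<'E'
from h import *
im=cv2.imread("pics/topL.png"); g=im.max(2)
print([tuple(proj("top",[x,y,12])[0].round(0)) for x,y in ((304,197),(276,197),(332,197),(382,216))])
print("cols",list(range(206,262,3)))
for v in range(252,312,3): print(v,[int(a) for a in g[v,206:262:3]])
print(im[256:262,222:226])
E
```

```text
[(np.float64(230.0), np.float64(288.0)), (np.float64(230.0), np.float64(299.0)), (np.float64(230.0), np.float64(278.0)), (np.float64(223.0), np.float64(259.0))]
cols [206, 209, 212, 215, 218, 221, 224, 227, 230, 233, 236, 239, 242, 245, 248, 251, 254, 257, 260]
252 [66, 59, 58, 62, 71, 70, 93, 96, 109, 114, 102, 102, 96, 108, 96, 139, 130, 118, 118]
255 [63, 63, 59, 69, 65, 57, 61, 97, 101, 120, 92, 118, 104, 100, 105, 115, 119, 129, 115]
258 [59, 65, 64, 62, 60, 56, 57, 66, 83, 134, 89, 94, 126, 108, 124, 94, 113, 120, 124]
261 [58, 62, 64, 64, 65, 56, 57, 70, 64, 89, 83, 94, 94, 108, 86, 99, 118, 125, 113]
264 [54, 52, 55, 61, 61, 63, 62, 63, 71, 72, 69, 113, 93, 100, 90, 100, 122, 114, 119]
267 [53, 56, 65, 60, 60, 58, 55, 59, 67, 70, 67, 71, 99, 106, 102, 102, 97, 98, 101]
270 [51, 50, 51, 57, 53, 55, 55, 58, 63, 68, 62, 66, 61, 81, 97, 139, 87, 130, 242]
273 [51, 53, 57, 56, 52, 55, 56, 63, 64, 64, 58, 65, 59, 63, 81, 235, 251, 251, 251]
276 [50, 62, 63, 48, 57, 60, 71, 75, 72, 90, 110, 60, 60, 65, 62, 159, 251, 251, 251]
279 [54, 52, 57, 50, 56, 153, 157, 160, 162, 163, 163, 55
[... 511 characters left out ...]
40, 158, 144, 119, 78, 58, 61, 68, 69, 59, 72, 72]
300 [84, 76, 74, 69, 51, 52, 52, 52, 59, 57, 52, 63, 75, 64, 77, 65, 62, 60, 66]
303 [73, 100, 89, 85, 63, 50, 50, 52, 54, 53, 55, 70, 58, 79, 69, 80, 61, 59, 61]
306 [77, 78, 66, 74, 79, 58, 53, 45, 48, 51, 52, 63, 69, 78, 73, 70, 58, 57, 54]
309 [73, 79, 72, 74, 75, 105, 54, 43, 51, 54, 62, 67, 73, 67, 64, 63, 68, 74, 53]
[[[40 43 56]
  [38 43 55]
  [40 44 56]
  [46 50 61]]

 [[38 42 53]
  [37 41 53]
  [40 45 56]
  [44 47 59]]

 [[37 41 53]
  [37 42 54]
  [42 46 57]
  [45 49 60]]

 [[36 41 52]
  [39 42 54]
  [43 47 58]
  [48 51 62]]

 [[39 43 54]
  [38 43 55]
  [41 46 57]
  [45 48 60]]

 [[41 44 56]
  [42 45 57]
  [41 45 57]
  [44 48 61]]]
```

The white tile is seen lying flat and shaded at about (304,197), px (230,288). Now the red tile.

Call:
carry_out:
  deltas:
    - {"gripper": 5.8,"linear": [-0.5,-0.1,-0.8],"spin": 0.8}
    - {"gripper": 5.8,"linear": [-0.4,-0.1,-1],"spin": 0}
    - {"gripper": 5.8,"linear": [0,0,-1],"spin": 0}
    - {"gripper": 5.8,"linear": [0,0,-1],"spin": 0}
    - {"gripper": 5.8,"linear": [0,0,-1],"spin": 0}
    - {"gripper": 5.8,"linear": [0,0,-1],"spin": 0}
    - {"gripper": 5.8,"linear": [0,0,-0.6],"spin": 0}
    - {"gripper": 5.8,"linear": [0,0,0],"spin": 0}

```text
time_s: 83.6
tcp_pos: [354.5, 310.0, 195.7]
tool_rot: [0.038, 0.152, 0.988, 0.004]
force: [0.1, -0.6, -0.1]
gripper_width: 0.677
```

```bash
python3 gp.py
```

```text
83.6 [354.5 310.  195.7] [0.038 0.152 0.988 0.004] F [ 0.1 -0.6 -0.1] w 0.677 q [ 0.733  0.37  -0.425  0.721 -0.054  1.038]
tip [367.8 309.4  23.3] toolz [ 0.077 -0.003 -0.997] yaw 72.53479953841894
```

Call:
carry_out:
  deltas:
    - {"gripper": 5.8,"linear": [0,0,-0.8],"spin": 0}
    - {"gripper": 5.8,"linear": [0,0,-0.6],"spin": 0}
    - {"gripper": 5.8,"linear": [0,0,-0.4],"spin": 0}
    - {"gripper": 5.8,"linear": [0,0,-0.1],"spin": 0}
    - {"gripper": 4.2,"linear": [0,0,0],"spin": 0}
    - {"gripper": 4.2,"linear": [0,0,0],"spin": 0}
    - {"gripper": 4.2,"linear": [0,0,0],"spin": 0}
    - {"gripper": 4.2,"linear": [0,0,0],"spin": 0}

```text
time_s: 84.4
tcp_pos: [355.0, 310.5, 176.0]
tool_rot: [0.039, 0.152, 0.988, 0.005]
force: [0.8, 0.2, -0.8]
gripper_width: 0.543
```

```bash
python3 gp.py
```

```text
84.4 [355.  310.5 176. ] [0.039 0.152 0.988 0.005] F [ 0.8  0.2 -0.8] w 0.543 q [ 0.733  0.402 -0.444  0.668 -0.054  1.038]
tip [368.6 310.1   3.6] toolz [ 0.078 -0.002 -0.997] yaw 72.53122434697279
```

Call:
carry_out:
  deltas:
    - {"gripper": 4.2,"linear": [0,0,0.6],"spin": 0}
    - {"gripper": 4.2,"linear": [-0.1,-1,0.3],"spin": 4}
    - {"gripper": 4.2,"linear": [-0.3,-1.8,0],"spin": 4}
    - {"gripper": 4.2,"linear": [-0.3,-2,0],"spin": 4}
    - {"gripper": 4.2,"linear": [-0.3,-2,0],"spin": 4}
    - {"gripper": 4.2,"linear": [-0.2,-1.2,0],"spin": 3}
    - {"gripper": 4.2,"linear": [0,-0.3,0],"spin": 0}
    - {"gripper": 4.2,"linear": [0,0,0],"spin": 0}

```text
time_s: 85.2
tcp_pos: [343.3, 226.0, 188.4]
tool_rot: [0.039, -0.02, 0.999, 0.013]
force: [0.0, 0.2, -0.4]
gripper_width: 0.542
```

```bash
python3 gp.py
```

```text
85.2 [343.3 226.  188.4] [ 0.039 -0.02   0.999  0.013] F [ 0.   0.2 -0.4] w 0.542 q [ 0.589  0.279 -0.597  0.614 -0.02   0.549]
tip [356.7 230.9  16. ] toolz [ 0.077  0.028 -0.997] yaw 92.3019841137448
```

```bash
python3 - <<'E'
from h import *
im=snap("top","topL.png"); f=im.astype(int)
# redness map
u,v=proj("top",[378,230,20])[0].round().astype(int); print(u,v)
for vv in range(v-16,v+14,2): print(vv,[ "%d/%d"%(f[vv,uu,2]-f[vv,uu,0],f[vv,uu,2]) for uu in range(u-16,u+16,2)])
E
```

```text
217 260
244 ['8/109', '13/92', '2/109', '15/91', '17/91', '9/110', '6/100', '11/92', '4/102', '12/84', '14/84', '17/83', '17/75', '14/74', '14/73', '69/155']
246 ['-3/121', '9/96', '7/120', '13/102', '18/97', '4/112', '14/84', '9/91', '4/103', '4/102', '18/79', '17/70', '15/63', '12/68', '12/71', '71/156']
248 ['0/109', '13/94', '21/105', '6/111', '14/105', '7/98', '19/75', '10/92', '9/92', '11/77', '16/62', '17/63', '12/69', '9/75', '13/73', '72/156']
250 ['6/94', '10/101', '7/112', '31/127', '55/138', '58/141', '57/135', '54/154', '37/94', '28/72', '35/94', '37/97', '24/76', '12/70', '15/67', '48/121']
252 ['1/105', '9/100', '-1/117', '48/127', '69/168', '64/182', '46/116', '39/108', '38/91', '35/77', '37/90', '41/107', '29/84', '14/67', '10/75', '14/69']
254 ['4/100', '9/96', '3/101', '42/129', '66/153', '28/183', '20/158', '29/134', '38/87', '37/85', '37/82', '42/107', '31/86', '17/65', '15/69', '13/67']
256 ['11/90', '19/77', '1/98', '26/94', '37/93', '20/150', '11/117', '28/142', '33/80', '38/102', '36/79', '39/94', '33/91', '16/66', '17/66', '11/71']
258 ['17/79', '10/85', '1/
[... 440 characters left out ...]
, '14/57', '12/53', '9/54', '6/52', '6/47', '8/44', '14/51', '21/64', '21/63', '18/63', '7/66', '10/62', '7/72']
266 ['12/92', '13/100', '15/112', '17/122', '16/85', '14/57', '12/54', '5/53', '6/47', '9/44', '10/46', '9/47', '8/46', '9/48', '10/48', '10/51']
268 ['13/105', '14/98', '14/112', '14/99', '15/115', '16/110', '16/63', '12/53', '6/53', '7/46', '9/45', '8/46', '9/46', '8/49', '10/50', '8/59']
270 ['15/117', '14/105', '17/131', '17/141', '13/99', '14/108', '16/113', '15/62', '12/54', '5/51', '7/44', '9/45', '9/47', '8/49', '8/54', '7/58']
272 ['15/110', '15/112', '14/103', '19/155', '18/146', '13/98', '16/115', '15/92', '13/53', '6/52', '8/46', '9/44', '7/53', '5/75', '4/78', '4/80']
```

```bash
python3 - <<'E'
from h import *
for z in (12,18,22): print(z,at("top",[(206.5,254),(226,254),(216,249.2)],z)[:,:2].round(1).tolist())
# subpixel edges at rows 252..258
im=cv2.imread("pics/topL.png").astype(int); r=im[...,2]-im[...,0]
for v in (251,252,253,254,256,258): print(v,r[v,202:230].tolist())
print([r[v,214:222].mean().round(0) for v in range(244,256)])
E
```

```text
12 [[394.2, 260.2], [393.8, 208.4], [406.6, 235.1]]
18 [[394.3, 259.0], [393.9, 207.4], [406.7, 234.0]]
22 [[394.4, 258.1], [394.0, 206.8], [406.7, 233.2]]
251 [8, 10, 9, 1, 4, 45, 63, 68, 69, 69, 66, 64, 51, 48, 46, 38, 36, 33, 33, 38, 42, 42, 40, 27, 9, 13, 15, 12]
252 [8, 9, 4, -1, 6, 48, 66, 69, 68, 64, 61, 46, 37, 39, 39, 38, 38, 35, 32, 37, 40, 41, 42, 29, 13, 14, 13, 10]
253 [6, 5, 0, 0, 8, 47, 67, 70, 62, 41, 33, 24, 24, 32, 36, 38, 39, 36, 33, 36, 39, 42, 41, 31, 16, 15, 13, 12]
254 [10, 9, 4, 3, 7, 42, 63, 66, 47, 28, 21, 20, 21, 29, 36, 38, 38, 37, 34, 37, 41, 42, 41, 31, 19, 17, 16, 15]
256 [19, 19, 10, 1, 4, 26, 35, 37, 32, 20, 13, 11, 20, 28, 35, 33, 37, 38, 38, 36, 36, 39, 40, 33, 18, 16, 17, 17]
258 [15, 10, 3, 1, 7, 18, 31, 34, 32, 23, 15, 13, 21, 26, 32, 35, 38, 37, 32, 31, 33, 36, 38, 32, 19, 16, 16, 15]
[np.float64(10.0), np.float64(9.0), np.float64(9.0), np.float64(10.0), np.float64(12.0), np.float64(21.0), np.float64(40.0), np.float64(40.0), np.float64(37.0), np.float64(34.0), np.float64(34.0), np.float64(33.0)]
```

Call:
carry_out:
  deltas:
    - {"gripper": 4.2,"linear": [0,-0.4,0],"spin": 0.3}
    - {"gripper": 4.2,"linear": [0,-0.35,-0.3],"spin": 0}
    - {"gripper": 4.2,"linear": [0,0,-0.4],"spin": 0}
    - {"gripper": 4.2,"linear": [0,0,-0.3],"spin": 0}
    - {"gripper": 4.2,"linear": [0,0,-0.1],"spin": 0}
    - {"gripper": 4.2,"linear": [0,0,0],"spin": 0}
    - {"gripper": 4.2,"linear": [0,0,0],"spin": 0}
    - {"gripper": 4.2,"linear": [0,0,0],"spin": 0}

```text
time_s: 86.05
tcp_pos: [344.2, 220.4, 176.3]
tool_rot: [0.039, -0.023, 0.999, 0.014]
force: [-0.2, -0.6, -1.8]
gripper_width: 0.544
```

```bash
python3 gp.py; python3 - <<'E'
from h import *
im=snap("top","topL.png"); r=im[...,2].astype(int)-im[...,0]
for v in (252,254,256,258): print(v,r[v,202:234].tolist())
print([int(r[v,214:222].mean()) for v in range(244,256)])
E
```

```text
86.05 [344.2 220.4 176.3] [ 0.039 -0.023  0.999  0.014] F [-0.2 -0.6 -1.8] w 0.544 q [ 0.575  0.298 -0.617  0.574 -0.018  0.528]
tip [357.7 225.5   3.9] toolz [ 0.078  0.03  -0.997] yaw 92.72494824870887
252 [7, 8, 4, -1, 0, 0, 2, 16, 62, 67, 70, 68, 60, 46, 43, 43, 39, 38, 39, 38, 36, 34, 38, 40, 43, 41, 23, 11, 11, 14, 15, 12]
254 [11, 9, 4, 2, 0, -5, -4, 6, 44, 64, 67, 46, 23, 20, 21, 22, 31, 36, 36, 38, 39, 35, 37, 41, 41, 39, 25, 16, 14, 14, 12, 11]
256 [19, 18, 10, 1, -4, -1, -1, 5, 25, 34, 37, 31, 20, 17, 15, 20, 30, 34, 34, 38, 39, 35, 35, 38, 38, 39, 28, 17, 12, 11, 10, 6]
258 [17, 12, 7, 2, 3, 4, 3, 5, 17, 26, 27, 26, 16, 15, 14, 21, 30, 34, 35, 39, 36, 31, 33, 34, 37, 38, 29, 17, 15, 14, 10, 5]
[9, 8, 8, 9, 12, 30, 48, 51, 43, 32, 28, 26]
```

Call:
carry_out:
  deltas:
    - {"gripper": 4.2,"linear": [0,-0.15,0],"spin": 0}
    - {"gripper": 4.2,"linear": [0.5,0,0],"spin": 0}
    - {"gripper": 4.2,"linear": [0.6,0.03,0],"spin": 0}
    - {"gripper": 4.2,"linear": [0.6,0.03,0],"spin": 0}
    - {"gripper": 4.2,"linear": [0.5,0.02,0],"spin": 0}
    - {"gripper": 4.2,"linear": [0.3,0.02,0],"spin": 0}
    - {"gripper": 4.2,"linear": [0,0,0],"spin": 0}
    - {"gripper": 4.2,"linear": [0,0,0],"spin": 0}

```text
time_s: 86.9
tcp_pos: [372.5, 220.0, 176.7]
tool_rot: [0.04, -0.023, 0.999, 0.014]
force: [0.8, 0.1, -1.6]
gripper_width: 0.546
```

```bash
python3 gp.py
```

```text
86.9 [372.5 220.  176.7] [ 0.04  -0.023  0.999  0.014] F [ 0.8  0.1 -1.6] w 0.546 q [ 0.538  0.333 -0.559  0.595 -0.015  0.492]
tip [386.3 225.3   4.3] toolz [ 0.08   0.03  -0.996] yaw 92.68641075709654
```

Call:
carry_out:
  deltas:
    - {"gripper": 4.2,"linear": [0.4,0,0],"spin": 0}
    - {"gripper": 4.2,"linear": [0.4,0.02,0],"spin": 0}
    - {"gripper": 4.2,"linear": [0.4,0.02,0],"spin": 0}
    - {"gripper": 4.2,"linear": [0.4,0.02,0],"spin": 0}
    - {"gripper": 4.2,"linear": [0.3,0.02,0],"spin": 0}
    - {"gripper": 4.2,"linear": [0.2,0.01,0],"spin": 0}
    - {"gripper": 4.2,"linear": [0,0,0],"spin": 0}
    - {"gripper": 4.2,"linear": [0,0,0],"spin": 0}

```text
time_s: 87.7
tcp_pos: [389.5, 220.2, 177.2]
tool_rot: [0.032, -0.024, 0.999, 0.015]
force: [-1.2, -0.4, 0.1]
gripper_width: 0.542
```

```bash
python3 gp.py; python3 - <<'E'
from h import *
im=snap("top","topL.png"); r=im[...,2].astype(int)-im[...,0]
for v in (234,238,241,244,246): print(v,r[v,202:234].tolist())
print([(v,int(r[v,214:222].mean())) for v in range(222,256)])
E
```

```text
87.7 [389.5 220.2 177.2] [ 0.032 -0.024  0.999  0.015] F [-1.2 -0.4  0.1] w 0.542 q [ 0.516  0.359 -0.513  0.629 -0.005  0.468]
tip [400.4 225.5   4.6] toolz [ 0.063  0.031 -0.998] yaw 92.76644666565497
234 [5, 10, 11, 11, -2, -12, -11, -13, -6, 45, 58, 61, 60, 58, 45, 42, 38, 38, 37, 38, 34, 36, 39, 32, 3, 0, 0, 1, 3, 4, 8, 8]
238 [12, 12, 11, 13, 13, 13, 13, 4, 0, 29, 36, 32, 21, 17, 17, 21, 30, 36, 39, 38, 40, 36, 37, 33, 4, 3, 1, -1, 1, 8, 19, 25]
241 [14, 14, 14, 16, 15, 15, 15, 16, 11, 10, 9, 10, 10, 10, 11, 13, 17, 24, 30, 39, 38, 33, 34, 36, 38, 40, 27, 8, 0, 1, 0, 1]
244 [14, 15, 14, 15, 15, 16, 16, 15, 16, 16, 18, 17, 16, 16, 14, 12, 9, 9, 11, 13, 16, 23, 33, 35, 35, 37, 32, 17, 26, 68, 71, 71]
246 [15, 14, 15, 16, 13, 17, 16, 17, 16, 16, 18, 17, 17, 17, 16, 18, 16, 13, 10, 10, 11, 13, 16, 21, 21, 22, 22, 15, 25, 69, 73, 72]
[(222, 17), (223, 18), (224, 13), (225, -5), (226, -11), (227, -4), (228, 8), (229, 12), (230, 13), (231, 13), (232, 17), (233, 35), (234, 44), (235, 41), (236, 34), (237, 29), (238, 27), (239, 26), (240, 24), (241, 19), (242, 14), (243, 12), (244, 12), (245, 14), (246, 14), (247, 15), (248, 16), (249, 18), (250, 18), (251, 16), (252, 16), (253, 17), (254, 17), (255, 17)]
```

Call:
carry_out:
  deltas:
    - {"gripper": 4.2,"linear": [0.4,0.02,0],"spin": 0}
    - {"gripper": 4.2,"linear": [0.4,0.02,0],"spin": 0}
    - {"gripper": 4.2,"linear": [0.4,0.02,0],"spin": 0}
    - {"gripper": 4.2,"linear": [0,0,0],"spin": 0}
    - {"gripper": 4.2,"linear": [0,0,0],"spin": 0}
    - {"gripper": 4.2,"linear": [0,0,0],"spin": 0}
    - {"gripper": 4.2,"linear": [0,0,0],"spin": 0}
    - {"gripper": 4.2,"linear": [0,0,0],"spin": 0}

```text
time_s: 88.55
tcp_pos: [396.7, 220.1, 177.5]
tool_rot: [0.023, -0.024, 0.999, 0.015]
force: [-2.5, -0.1, 3.9]
gripper_width: 0.544
```

```bash
python3 gp.py; python3 - <<'E'
from h import *
im=snap("top","topL.png"); r=im[...,2].astype(int)-im[...,0]
print([(v,int(r[v,214:222].mean())) for v in range(222,250)])
E
```

```text
88.55 [396.7 220.1 177.5] [ 0.023 -0.024  0.999  0.015] F [-2.5 -0.1  3.9] w 0.544 q [ 0.505  0.373 -0.488  0.656  0.006  0.457]
tip [404.5 225.5   4.7] toolz [ 0.045  0.032 -0.998] yaw 92.8044350015681
[(222, 17), (223, 18), (224, 13), (225, -5), (226, -11), (227, -4), (228, 8), (229, 13), (230, 14), (231, 20), (232, 33), (233, 37), (234, 36), (235, 30), (236, 28), (237, 25), (238, 20), (239, 14), (240, 13), (241, 13), (242, 15), (243, 16), (244, 16), (245, 17), (246, 18), (247, 16), (248, 16), (249, 17)]
```

Call:
carry_out:
  deltas:
    - {"gripper": 5.8,"linear": [0,0,0],"spin": 0}
    - {"gripper": 5.8,"linear": [0,0,0],"spin": 0}
    - {"gripper": 5.8,"linear": [0,0,0.7],"spin": 0}
    - {"gripper": 5.8,"linear": [0,0,1.5],"spin": 0}
    - {"gripper": 2,"linear": [-1.5,0,1],"spin": 0}
    - {"gripper": 0,"linear": [-2,0,0],"spin": 0}
    - {"gripper": 0,"linear": [-0.5,0,0],"spin": 0}
    - {"gripper": 0,"linear": [0,0,0],"spin": 0}

```text
time_s: 89.4
tcp_pos: [359.6, 221.0, 212.9]
tool_rot: [0.028, -0.023, 0.999, 0.016]
force: [0.3, 0.5, 0.7]
gripper_width: 0.007
```

```bash
python3 gp.py
```

```text
89.4 [359.6 221.  212.9] [ 0.028 -0.023  0.999  0.016] F [0.3 0.5 0.7] w 0.007 q [ 0.551  0.261 -0.533  0.713  0.     0.504]
tip [369.1 226.8  40.2] toolz [ 0.055  0.034 -0.998] yaw 92.74496391362484
```

Call:
carry_out:
  deltas:
    - {"gripper": 0,"linear": [0,-0.1,-0.8],"spin": 0}
    - {"gripper": 0,"linear": [0,0,-1],"spin": 0}
    - {"gripper": 0,"linear": [0,0,-0.8],"spin": 0}
    - {"gripper": 0,"linear": [0,0,-0.4],"spin": 0}
    - {"gripper": 0,"linear": [0.3,0,-0.1],"spin": 0}
    - {"gripper": 0,"linear": [0.4,0.02,0],"spin": 0}
    - {"gripper": 0,"linear": [0.5,0.02,0],"spin": 0}
    - {"gripper": 0,"linear": [0.5,0.02,0],"spin": 0}

```text
time_s: 90.2
tcp_pos: [379.7, 220.6, 177.9]
tool_rot: [0.028, -0.023, 0.999, 0.016]
force: [-1.4, 0.9, -0.2]
gripper_width: -0.002
```

```bash
python3 gp.py; python3 - <<'E'
from h import *
im=snap("top","topL.png"); r=im[...,2].astype(int)-im[...,0]
print([(v,int(r[v,214:222].mean())) for v in range(222,260)])
E
```

```text
90.2 [379.7 220.6 177.9] [ 0.028 -0.023  0.999  0.016] F [-1.4  0.9 -0.2] w -0.002 q [ 0.526  0.347 -0.529  0.631  0.001  0.48 ]
tip [389.1 226.2   5.2] toolz [ 0.054  0.033 -0.998] yaw 92.69456186356784
[(222, 17), (223, 18), (224, 13), (225, -4), (226, -10), (227, -3), (228, 9), (229, 13), (230, 22), (231, 57), (232, 67), (233, 64), (234, 43), (235, 28), (236, 26), (237, 28), (238, 29), (239, 27), (240, 27), (241, 28), (242, 32), (243, 35), (244, 30), (245, 22), (246, 16), (247, 12), (248, 11), (249, 13), (250, 14), (251, 15), (252, 16), (253, 16), (254, 16), (255, 16), (256, 16), (257, 16), (258, 17), (259, 17)]
```

Call:
carry_out:
  deltas:
    - {"gripper": 0,"linear": [0.4,0.02,0],"spin": 0}
    - {"gripper": 0,"linear": [0.4,0.02,0],"spin": 0}
    - {"gripper": 0,"linear": [0.4,0.02,0],"spin": 0}
    - {"gripper": 0,"linear": [0.3,0.02,0],"spin": 0}
    - {"gripper": 0,"linear": [0.3,0,0],"spin": 0}
    - {"gripper": 0,"linear": [0,0,0],"spin": 0}
    - {"gripper": 0,"linear": [0,0,0],"spin": 0}
    - {"gripper": 0,"linear": [0,0,0],"spin": 0}

```text
time_s: 91.05
tcp_pos: [392.3, 220.3, 177.2]
tool_rot: [0.017, -0.024, 0.999, 0.017]
force: [-0.7, -0.3, 0.1]
gripper_width: -0.0
```

```bash
python3 gp.py; python3 - <<'E'
from h import *
im=snap("top","topL.png"); r=im[...,2].astype(int)-im[...,0]
print([(v,int(r[v,214:222].mean())) for v in range(222,260)])
E
```

```text
91.05 [392.3 220.3 177.2] [ 0.017 -0.024  0.999  0.017] F [-0.7 -0.3  0.1] w -0.0 q [ 0.508  0.371 -0.491  0.664  0.014  0.459]
tip [397.9 226.2   4.4] toolz [ 0.032  0.034 -0.999] yaw 92.83805561949718
[(222, 16), (223, 18), (224, 13), (225, -5), (226, -10), (227, 8), (228, 50), (229, 58), (230, 49), (231, 32), (232, 30), (233, 28), (234, 26), (235, 27), (236, 27), (237, 27), (238, 28), (239, 26), (240, 21), (241, 15), (242, 13), (243, 14), (244, 14), (245, 15), (246, 16), (247, 17), (248, 16), (249, 16), (250, 16), (251, 17), (252, 17), (253, 16), (254, 16), (255, 16), (256, 16), (257, 15), (258, 15), (259, 14)]
```

Call:
carry_out:
  deltas:
    - {"gripper": 0,"linear": [0.4,0.02,0],"spin": 0}
    - {"gripper": 0,"linear": [0.4,0,0],"spin": 0}
    - {"gripper": 0,"linear": [0.2,0,0],"spin": 0}
    - {"gripper": 0,"linear": [0,0,0],"spin": 0}
    - {"gripper": 0,"linear": [-0.5,0,0],"spin": 0}
    - {"gripper": 0,"linear": [-1,0,0],"spin": 0}
    - {"gripper": 0,"linear": [-1,0,1.5],"spin": 0}
    - {"gripper": 0,"linear": [-1,0,2],"spin": 0}

```text
time_s: 91.9
tcp_pos: [360.2, 219.3, 210.1]
tool_rot: [0.007, -0.025, 1.0, 0.016]
force: [0.6, 0.6, 0.4]
gripper_width: -0.001
```

Call:
carry_out:
  deltas:
    - {"gripper": 0,"linear": [-1,0,3],"spin": 0}
    - {"gripper": 0,"linear": [-1,2,4],"spin": 0}
    - {"gripper": 0,"linear": [-1,4,4],"spin": 0}
    - {"gripper": 0,"linear": [-1,4,0],"spin": 0}
    - {"gripper": 0,"linear": [0,4,0],"spin": 0}
    - {"gripper": 0,"linear": [0,3,0],"spin": 0}
    - {"gripper": 0,"linear": [0,1,0],"spin": 0}
    - {"gripper": 0,"linear": [0,0,0],"spin": 0}

```text
time_s: 92.7
tcp_pos: [314.4, 399.9, 324.0]
tool_rot: [0.012, -0.024, 0.999, 0.02]
force: [-0.8, -0.7, -0.7]
gripper_width: 0.002
```

```bash
python3 gp.py; python3 - <<'E'
from h import *
im=snap("top","topL.png"); r=im[...,2].astype(int)-im[...,0]
print([(v,int(r[v,214:222].mean())) for v in range(222,260)])
for v in (236,240,243,246,248): print(v,r[v,202:236].tolist())
for v in (228,233,238,243): print(v,im[v,204:236].max(1).tolist())
print(at("top",[(218,227),(218,248.5)],12))
E
```

```text
92.7 [314.4 399.9 324. ] [ 0.012 -0.024  0.999  0.02 ] F [-0.8 -0.7 -0.7] w 0.002 q [ 0.903  0.288 -0.149  1.089  0.007  0.855]
tip [318.2 406.8 151.2] toolz [ 0.022  0.04  -0.999] yaw 92.75934440109769
[(222, 18), (223, 19), (224, 14), (225, -4), (226, -9), (227, 9), (228, 54), (229, 67), (230, 62), (231, 42), (232, 36), (233, 36), (234, 37), (235, 37), (236, 37), (237, 36), (238, 37), (239, 55), (240, 67), (241, 70), (242, 70), (243, 70), (244, 69), (245, 67), (246, 65), (247, 63), (248, 38), (249, 15), (250, 11), (251, 11), (252, 9), (253, 8), (254, 9), (255, 9), (256, 8), (257, 7), (258, 7), (259, 5)]
236 [7, 8, 12, 9, -7, -13, -13, -13, -7, 51, 71, 58, 17, 12, 14, 11, 40, 62, 69, 74, 67, 59, 62, 40, -9, -11, -6, 1, 2, 12, 24, 31, 31, 32]
240 [10, 14, 12, 7, -2, -12, -7, 0, 12, 64, 71, 70, 66, 67, 68, 67, 68, 64, 69, 70, 70, 70, 70, 70, 63, 60, 39, 8, 3, 3, 3, 4, 4, 12]
243 [19, 17, 13, 5, -4, 7, 13, 18, 36, 68, 70, 67, 68, 74, 71, 68, 71, 71, 67, 72, 70, 69, 69, 74, 71, 68, 52, 18, 28, 68, 71, 81, 85, 89]
246 [4, 9, 7, 7, 14, 13, 13, 20, 27, 67, 74, 67, 63, 67, 67, 64, 67, 65, 6
[... 238 characters left out ...]
8, 153, 159, 163, 157, 140, 149, 167, 167, 156, 142, 126, 122, 138, 164, 146, 187, 197, 210, 249, 250, 243, 243, 250, 248, 145]
233 [100, 115, 166, 198, 195, 192, 158, 153, 163, 194, 245, 239, 239, 248, 230, 174, 147, 154, 167, 135, 129, 139, 199, 200, 211, 245, 249, 250, 249, 249, 245, 138]
238 [103, 107, 141, 196, 201, 202, 204, 157, 160, 181, 235, 247, 248, 247, 228, 142, 136, 146, 161, 137, 133, 144, 203, 207, 208, 242, 248, 227, 115, 88, 98, 89]
243 [92, 107, 136, 89, 80, 92, 121, 179, 180, 135, 141, 167, 163, 159, 150, 152, 140, 165, 169, 160, 158, 156, 146, 150, 136, 106, 163, 240, 242, 238, 239, 242]
[[465.36283584 230.21162284  12.        ]
 [408.44468029 229.77140477  12.        ]]
```

```bash
ls pics | head -30; python3 - <<'E'
from h import *
import glob,os
new=cv2.imread("pics/topL.png")
for f in sorted(glob.glob("pics/top*.png"),key=os.path.getmtime)[:3]:
    o=cv2.imread(f)
    if o.shape[:2]!=(420,560): print(f,o.shape); continue
    print(f,[(v,int(o[v,214:222].max(1).mean()),int(o[v,214:222].min(1).mean())) for v in list(range(224,231))+list(range(244,254))])
print([(v,int(new[v,214:222].max(1).mean()),int(new[v,214:222].min(1).mean())) for v in list(range(224,231))+list(range(244,254))])
E
```

```text
a1s.png
a1t.png
a2s.png
a2t.png
a3s.png
a3t.png
a4s.png
a4t.png
a5s.png
a5t.png
a6s.png
a6t.png
a7s.png
a7t.png
a8s.png
a8t.png
a9s.png
a9t.png
b1s.png
b1t.png
b2s.png
b2t.png
b3s.png
b3t.png
b4s.png
b4t.png
b5s.png
b5t.png
b6s.png
b6t.png
pics/top0.png [(224, 109, 93), (225, 170, 166), (226, 199, 189), (227, 162, 160), (228, 238, 232), (229, 249, 246), (230, 250, 247), (244, 249, 246), (245, 249, 246), (246, 248, 245), (247, 246, 243), (248, 210, 200), (249, 132, 120), (250, 103, 89), (251, 102, 88), (252, 105, 92), (253, 105, 93)]
pics/top1.png [(224, 90, 73), (225, 137, 131), (226, 141, 136), (227, 110, 104), (228, 157, 145), (229, 170, 157), (230, 165, 152), (244, 159, 147), (245, 158, 147), (246, 158, 146), (247, 154, 142), (248, 118, 106), (249, 78, 66), (250, 65, 52), (251, 64, 51), (252, 65, 53), (253, 65, 53)]
pics/top4.png [(224, 205, 186), (225, 204, 187), (226, 203, 187), (227, 200, 184), (228, 207, 190), (229, 212, 195), (230, 209, 193), (244, 231, 220), (245, 232, 222), (246, 237, 226), (247, 240, 228), (248, 232, 220), (249, 208, 196), (250, 193, 181), (251, 188, 175), (252, 184, 172), (253, 181, 170)]
[(224, 105, 90), (225, 169, 165), (226, 197, 188), (227, 150, 140), (228, 150, 96), (229, 162, 95), (230, 177, 114), (244, 156, 87), (245, 153, 86), (246, 153, 87), (247, 150, 86), (248, 113, 75), (249, 95, 78), (250, 96, 82), (251, 98, 85), (252, 102, 90), (253, 101, 89)]
```

The red tile's edges match the white tile's home edges in the first picture to about 0.4 px, so it is home. Next I check the chips by numbers.

```bash
python3 - <<'E'
from h import *
im=cv2.imread("pics/topL.png"); h=cv2.cvtColor(im,cv2.COLOR_BGR2HSV)
m=(((h[...,0]<9)|(h[...,0]>170))&(h[...,1]>60)&(h[...,2]<185)).astype(np.uint8)
mm=np.zeros_like(m); mm[170:234,234:298]=m[170:234,234:298]
n,l,s,c=cv2.connectedComponentsWithStats(mm)
a=np.radians(2.6);R=np.array([[np.cos(a),-np.sin(a)],[np.sin(a),np.cos(a)]])
for i in range(1,n):
    if s[i,4]>8:
        w=at("top",[c[i]],18)[0]; loc=R.T@(w[:2]-[524.3,104.4]); print(s[i],w[:2].round(0),"mould",loc.round(0))
# grey tile & orange etc
g0=cv2.imread("pics/top0.png"); d=np.abs(im.astype(int)-g0).max(2)
u,v=proj("top",[704,277,11])[0].round().astype(int); print("grey diff",d[v-14:v+14,u-14:u+14].mean(),d[v-14:v+14,u-14:u+14].max())
E
```

```text
[242 176   5   8  33] [592. 160.] mould [70. 52.]
[277 179   8   7  39] [583.  63.] mould [ 56. -44.]
[264 180  12  12  61] [577.  92.] mould [ 52. -15.]
[238 188   5   6  29] [562. 171.] mould [40. 65.]
[247 201   8   6  37] [526. 143.] mould [ 3. 38.]
[275 205   7   5  34] [517.  70.] mould [ -9. -34.]
[251 217   4   7  27] [482. 138.] mould [-40.  35.]
[283 225   7   6  39] [462.  49.] mould [-64. -53.]
grey diff 0.9094387755102041 3
```

Call:
carry_out:
  deltas:
    - {"gripper": 0,"linear": [2.5,-3,0],"spin": 0}
    - {"gripper": 0,"linear": [3.2,-3.8,0],"spin": 0}
    - {"gripper": 0,"linear": [3.2,-3.8,0],"spin": 0}
    - {"gripper": 0,"linear": [3.2,-3.8,0],"spin": 0}
    - {"gripper": 0,"linear": [3.2,-3.8,0],"spin": 0}
    - {"gripper": 0,"linear": [3.2,-3.8,0],"spin": 0}
    - {"gripper": 0,"linear": [2.5,-3,0],"spin": 0}
    - {"gripper": 0,"linear": [1,-1.5,0],"spin": 0}

```text
time_s: 93.55
tcp_pos: [529.9, 118.0, 322.0]
tool_rot: [0.008, -0.022, 1.0, 0.016]
force: [-0.7, 1.2, -0.9]
gripper_width: 0.001
```

```bash
python3 gp.py
```

```text
93.55 [529.9 118.  322. ] [ 0.008 -0.022  1.     0.016] F [-0.7  1.2 -0.9] w 0.001 q [ 0.212  0.363 -0.046  1.139  0.028  0.169]
tip [532.7 123.6 149.1] toolz [ 0.016  0.033 -0.999] yaw 92.49654046121653
```

Call:
carry_out:
  deltas:
    - {"gripper": 0,"linear": [1.8,-1,-0.8],"spin": 0}
    - {"gripper": 0,"linear": [2,-1.2,-1.5],"spin": 0}
    - {"gripper": 0,"linear": [0.8,-0.5,-1.5],"spin": 0}
    - {"gripper": 0,"linear": [0.2,0,-1.5],"spin": 0}
    - {"gripper": 0,"linear": [0,0,-1.5],"spin": 0}
    - {"gripper": 0,"linear": [0,0,-1.5],"spin": 0}
    - {"gripper": 0,"linear": [0,0,-1],"spin": 0}
    - {"gripper": 0,"linear": [0,0,0],"spin": 0}

```text
time_s: 94.35
tcp_pos: [572.6, 76.0, 222.4]
tool_rot: [0.003, -0.012, 1.0, 0.014]
force: [-0.0, -0.7, -0.0]
gripper_width: -0.001
```

```bash
python3 gp.py
```

```text
94.35 [572.6  76.  222.4] [ 0.003 -0.012  1.     0.014] F [-0.  -0.7 -0. ] w -0.001 q [ 0.126  0.525 -0.072  0.965  0.028  0.102]
tip [573.5  80.9  49.5] toolz [ 0.005  0.029 -1.   ] yaw 91.35016442811417
```

Call:
carry_out:
  deltas:
    - {"gripper": 0,"linear": [0.4,0.7,0],"spin": 0}
    - {"gripper": 0,"linear": [0.3,0.5,-0.3],"spin": 0}
    - {"gripper": 0,"linear": [0.1,0.2,-0.4],"spin": 0}
    - {"gripper": 0,"linear": [0,0,-0.3],"spin": 0}
    - {"gripper": 0,"linear": [0,0,-0.3],"spin": 0}
    - {"gripper": 0,"linear": [0,0,-0.2],"spin": 0}
    - {"gripper": 0,"linear": [0,0,0],"spin": 0}
    - {"gripper": 0,"linear": [0,0,0],"spin": 0}

```text
time_s: 95.15
tcp_pos: [581.6, 92.0, 208.7]
tool_rot: [0.005, -0.012, 1.0, 0.015]
force: [0.7, -0.3, -0.1]
gripper_width: -0.001
```

```bash
python3 gp.py
```

```text
95.15 [581.6  92.  208.7] [ 0.005 -0.012  1.     0.015] F [ 0.7 -0.3 -0.1] w -0.001 q [ 0.151  0.558 -0.056  0.943  0.028  0.126]
tip [583.2  97.1  35.7] toolz [ 0.009  0.029 -1.   ] yaw 91.42119590391579
```

No contact at 35.7. Step down further.

Call:
carry_out:
  deltas:
    - {"gripper": 0,"linear": [0,0,-0.2],"spin": 0}
    - {"gripper": 0,"linear": [0,0,-0.2],"spin": 0}
    - {"gripper": 0,"linear": [0,0,-0.1],"spin": 0}
    - {"gripper": 0,"linear": [0,0,0],"spin": 0}
    - {"gripper": 0,"linear": [0,0,0],"spin": 0}
    - {"gripper": 0,"linear": [0,0,0],"spin": 0}
    - {"gripper": 0,"linear": [0,0,0],"spin": 0}
    - {"gripper": 0,"linear": [0,0,0],"spin": 0}

```text
time_s: 95.95
tcp_pos: [581.8, 91.7, 204.3]
tool_rot: [0.005, -0.012, 1.0, 0.015]
force: [0.3, -0.2, 1.2]
gripper_width: 0.001
```

```bash
python3 gp.py
```

```text
95.95 [581.8  91.7 204.3] [ 0.005 -0.012  1.     0.015] F [ 0.3 -0.2  1.2] w 0.001 q [ 0.15   0.563 -0.061  0.932  0.028  0.126]
tip [583.6  96.8  31.4] toolz [ 0.01  0.03 -1.  ] yaw 91.38965174008052
```

Call:
carry_out:
  deltas:
    - {"gripper": 0,"linear": [0,0,-0.2],"spin": 0}
    - {"gripper": 0,"linear": [0,0,-0.1],"spin": 0}
    - {"gripper": 0,"linear": [0,0,0],"spin": 0}
    - {"gripper": 0,"linear": [0,0,0],"spin": 0}
    - {"gripper": 0,"linear": [0,0,0],"spin": 0}
    - {"gripper": 0,"linear": [0,0,0],"spin": 0}
    - {"gripper": 0,"linear": [0,0,0],"spin": 0}
    - {"gripper": 0,"linear": [0,0,0],"spin": 0}

```text
time_s: 96.75
tcp_pos: [582.4, 91.8, 204.4]
tool_rot: [0.007, -0.012, 1.0, 0.015]
force: [-0.6, -1.3, 2.7]
gripper_width: 0.0
```

```bash
python3 gp.py
```

```text
96.75 [582.4  91.8 204.4] [ 0.007 -0.012  1.     0.015] F [-0.6 -1.3  2.7] w 0.0 q [ 0.15   0.562 -0.062  0.929  0.028  0.126]
tip [584.8  97.   31.5] toolz [ 0.014  0.03  -0.999] yaw 91.39402798640353
```

Contact at 31 mm puts the top of the leaning chip 25 mm above the floor. Its top is a ridge, so its centre is about 14–15.5 mm up, below 17.5. Retreat.

Call:
carry_out:
  deltas:
    - {"gripper": 0,"linear": [0,0,1],"spin": 0}
    - {"gripper": 0,"linear": [0,0,2],"spin": 0}
    - {"gripper": 0,"linear": [0,0,4],"spin": 0}
    - {"gripper": 0,"linear": [-2,2,4],"spin": 0}
    - {"gripper": 0,"linear": [-4,4,2],"spin": 0}
    - {"gripper": 0,"linear": [-4,4,0],"spin": 0}
    - {"gripper": 0,"linear": [-4,4,0],"spin": 0}
    - {"gripper": 0,"linear": [-4,4,0],"spin": 0}

```text
time_s: 97.55
tcp_pos: [420.2, 252.2, 337.2]
tool_rot: [0.01, -0.006, 1.0, 0.017]
force: [1.1, 0.3, -0.3]
gripper_width: 0.0
```

Call:
carry_out:
  deltas:
    - {"gripper": 0,"linear": [-4,4,0],"spin": 0}
    - {"gripper": 0,"linear": [-4,4,0],"spin": 0}
    - {"gripper": 0,"linear": [-2,4,0],"spin": 0}
    - {"gripper": 0,"linear": [-1,2,0],"spin": 0}
    - {"gripper": 0,"linear": [0,0,0],"spin": 0}
    - {"gripper": 0,"linear": [0,0,0],"spin": 0}
    - {"gripper": 0,"linear": [0,0,0],"spin": 0}
    - {"gripper": 0,"linear": [0,0,0],"spin": 0}

```text
time_s: 98.35
tcp_pos: [313.2, 386.7, 341.4]
tool_rot: [0.012, -0.009, 1.0, 0.019]
force: [-0.5, 0.8, -0.4]
gripper_width: -0.001
```

```bash
python3 gp.py && python3 - <<'E'
from h import *
im=snap("top","topM.png"); old=cv2.imread("pics/topL.png"); sc=snap("scene","sceneM.png"); 
h=cv2.cvtColor(im,cv2.COLOR_BGR2HSV)
m=(((h[...,0]<9)|(h[...,0]>170))&(h[...,1]>60)&(h[...,2]<185)).astype(np.uint8)
mm=np.zeros_like(m); mm[170:234,234:298]=m[170:234,234:298]
n,l,s,c=cv2.connectedComponentsWithStats(mm)
a=np.radians(2.6);R=np.array([[np.cos(a),-np.sin(a)],[np.sin(a),np.cos(a)]])
for i in range(1,n):
    if s[i,4]>8:
        w=at("top",[c[i]],18)[0]; print(s[i],"mould",(R.T@(w[:2]-[524.3,104.4])).round(0))
d=np.abs(im.astype(int)-old).max(2)
def reg(n,P,k):
    u,v=proj("top",P)[0].round().astype(int); q=d[v-k:v+k,u-k:u+k]; print(n,u,v,q.mean().round(1),q.max())
reg("gate R",[441,60,56],6); reg("gate L",[440,150,56],6); reg("shaker",[512,-235,60],15); reg("red",[435,227,12],9); reg("far-right",[578,92,20],8)
g=im.max(2); print([int(x) for x in g[288,212:248:2]])
# gate dark row profile at two columns
for y in (60,100,150):
    u,_=proj("top",[441,y,56])[0].round().astype(int); print(y,u,[(v,int(g[v,u])) for v in range(226,242)], proj("top",[441-0.0+(y-104)*-0.0,y,56])[0].round(1))
E
```

```text
98.35 [313.2 386.7 341.4] [ 0.012 -0.009  1.     0.019] F [-0.5  0.8 -0.4] w -0.001 q [ 0.888  0.254 -0.148  1.125  0.007  0.87 ]
tip [317.2 393.4 168.6] toolz [ 0.023  0.039 -0.999] yaw 91.09659922187791
[242 176   5   8  32] mould [70. 52.]
[277 179   8   7  38] mould [ 56. -44.]
[264 180  12  11  60] mould [ 52. -14.]
[238 188   5   6  29] mould [40. 65.]
[247 201   8   6  38] mould [ 3. 38.]
[275 205   7   5  34] mould [ -9. -34.]
[250 217   5   7  30] mould [-40.  36.]
[283 225   7   6  40] mould [-64. -52.]
gate R 282 235 0.9 3
gate L 246 236 0.7 2
shaker 398 206 0.8 3
red 219 238 0.8 3
far-right 269 184 5.4 59
[44, 52, 51, 47, 83, 164, 164, 164, 164, 162, 150, 144, 205, 230, 79, 94, 101, 134]
60 282 [(226, 177), (227, 176), (228, 161), (229, 161), (230, 192), (231, 187), (232, 127), (233, 85), (234, 80), (235, 86), (236, 136), (237, 227), (238, 242), (239, 242), (240, 241), (241, 242)] [281.5 235.2]
100 266 [(226, 195), (227, 198), (228, 210), (229, 223), (230, 223), (231, 218), (232, 172), (233, 109), (234, 83), (235, 82), (236, 106), (237, 210), (238, 247), (239, 251), (240, 251), (241, 251)] [265.8 235.3]
150 246 [(226, 250), (227, 250), (228, 251), (229, 251), (230, 251), (231, 250), (232, 248), (233, 212), (234, 125), (235, 82), (236, 78), (237, 78), (238, 88), (239, 109), (240, 122), (241, 156)] [246.2 235.5]
```

```bash
python3 - <<'E'
from h import *
o=cv2.imread("pics/sceneL.png"); n=cv2.imread("pics/sceneM.png")
for nm,im in (("old",o),("new",n)):
    r=im[...,2].astype(int)-im[...,0]; print(nm)
    for v in range(220,240): print(v,r[v,280:294].tolist())
t0=cv2.imread("pics/topL.png"); t1=cv2.imread("pics/topM.png")
for im in (t0,t1):
    r=im[...,2].astype(int); 
    for v in range(177,195): print(v,r[v,260:280].tolist())
    print()
E
```

```text
old
220 [-6, -7, -8, -7, -8, -7, -6, -7, -7, -7, -8, -7, -8, -8]
221 [-9, -6, -8, -8, -8, -8, -8, -6, -7, -7, -8, -8, -6, -8]
222 [-5, -7, -6, -7, -6, -5, -5, -7, -8, -7, -8, -9, -6, -5]
223 [13, -2, -6, -6, -4, 6, 14, 10, 1, -5, -7, -8, -8, -7]
224 [45, 32, 19, 9, 19, 38, 45, 36, 8, -6, -7, -6, -7, -7]
225 [56, 54, 49, 42, 48, 54, 53, 51, 24, 5, -5, -6, -6, -8]
226 [57, 58, 57, 53, 45, 47, 48, 49, 40, 16, -1, -6, -6, -7]
227 [59, 59, 61, 49, 49, 54, 49, 49, 48, 33, 8, -7, -7, -7]
228 [62, 68, 73, 53, 50, 50, 49, 50, 47, 41, 22, 5, 0, -7]
229 [72, 75, 75, 51, 43, 43, 46, 43, 39, 37, 45, 42, 28, 10]
230 [79, 66, 59, 39, 44, 42, 40, 37, 36, 36, 52, 56, 50, 37]
231 [61, 57, 51, 40, 40, 41, 38, 36, 30, 33, 52, 57, 56, 55]
232 [57, 57, 49, 40, 39, 40, 37, 31, 28, 37, 46, 51, 53, 52]
233 [62, 58, 51, 37, 41, 38, 35, 32, 34, 41, 45, 45, 47, 41]
234 [67, 68, 62, 45, 37, 37, 35, 29, 36, 43, 45, 35, 27, 11]
235 [71, 73, 73, 68, 49, 44, 38, 31, 40, 46, 43, 14, -1, -7]
236 [60, 60, 68, 73, 70, 68, 51, 39, 35, 30, 24, -1, -7, -9]
237 [60, 59, 58, 65, 69, 60, 35, 21, 7, 1, 6, -5, -9, -9]
238 [58, 
[... 4385 characters left out ...]
, 250, 251, 250, 242, 182, 116, 112, 117, 121, 110, 100, 138, 237, 250, 248]
189 [251, 251, 251, 247, 215, 250, 251, 251, 249, 224, 123, 107, 126, 119, 102, 95, 115, 210, 250, 251]
190 [251, 251, 251, 246, 220, 250, 251, 251, 251, 245, 180, 113, 114, 104, 94, 93, 113, 205, 250, 251]
191 [251, 251, 251, 247, 226, 250, 251, 251, 251, 250, 241, 180, 107, 94, 93, 100, 154, 242, 251, 251]
192 [251, 251, 251, 247, 224, 249, 251, 251, 250, 250, 249, 237, 129, 96, 107, 145, 198, 249, 251, 251]
193 [251, 251, 251, 247, 227, 242, 244, 242, 236, 232, 232, 228, 175, 135, 168, 223, 232, 245, 249, 250]
194 [246, 249, 249, 248, 245, 247, 247, 238, 235, 234, 232, 217, 200, 190, 198, 216, 212, 225, 230, 230]
```

```bash
python3 - <<'E'
from h import *
s=st(); print(job.close_job())
E
```

```text
98.45 [313.3 386.6 341.4] [ 0.012 -0.009  1.     0.019] F [-0.  -0.3 -0.6] w 0.004 q [ 0.888  0.254 -0.148  1.125  0.007  0.87 ]
the job is handed in; nothing more can be done
None
```

I handed the job in at about 98 s with every step carried out. The hand-in reports no verdict, and the height of one chip was measured only indirectly.

**Steps done:**
- **Gate:** seated in its grooves, brackets outward.
- **Chips:** all nine shaken into the mould. I moved chips by hand to fill the front-left and mid-left panels.
- **Shaker:** standing empty and upright at about (512, -235) mm, well over 160 mm from the mould's middle.
- **Tiles:** white pulled out and laid on the bench at about (304, 197) mm. Red, found knocked about 5 cm aside, was gripped, slid in and pushed until it stopped.

**Last checks, from camera numbers** (the picture limit was reached before the tile work, so I viewed none of these):
- Nine chips lie inside the mould, with at least one in every panel.
- The red tile's edges match the white tile's first home position to about 1 mm.
- The white tile lies on the bench about 135 mm from the pocket.
- The pixels of the gate and the shaker did not change over the last moves, and the grey tile's did not change since the start.
- The arm stands clear of everything.

**Least certain:** one far-right chip leans between the brass strip and its neighbour. A touch probe found its top about 25 mm above the floor. I put its centre at about 13 to 15.5 mm, under the 17.5 mm limit, but that is inferred from its shape and not measured. The touch shifted it slightly.

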